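Gauge the tube sleeves and sort them

ROBOT

A 7-joint arm with a two-finger parallel gripper is mounted at the origin on a cart in front of the work surface, level with it; the furniture and walls round the work are solid. World frame = base frame: x ahead of the robot, y to its left, z up, the work surface at z = 0. Lengths are in m, angles in rad, forces in N, time in s.
With the tool pointing down it reaches from about 0.35 to 0.9 m from the base axis. Payload 8.1 kg.
Tool frame: the origin (TCP) lies midway between the tips of the shut fingers; the grasp point (between the pads) lies arm.hold_point_z behind it (arm.hold_point_z is the distance from the TCP to the grasp point, in m); z points along the fingers, x is the direction in which the jaws open and shut, and the axes are right-handed (so a half turn about z gives the same grasp; the last joint's range is limited). The gripper opens to 92 mm and grips with 3 to 60 N. Pads are 19 mm wide; open, the fingers measure 130 mm over their backs; the gripper's body (75 mm by 190 mm) begins 47 mm behind the grasp point.
Start: joints at [-1.433, 0.434, 0.025, 1.573, -0.012, 1.134, -0.075], TCP at [0.149, 0.607, 0.227] pointing down, gripper open.
Joint ranges: [-2.62, 2.62], [-0.44, 2.09], [-1.27, 1.32], [0.08, 2.57], [-1.32, 4.46], [0.12, 2], [-2.74, 2.74]. Speed limits (rad/s): [2.22, 2.22, 3.01, 3.01, 3.14, 3.14, 3.14].

INTERFACE

Orientations are given as a rotation vector (axis times angle).
In Python, from cell import arm gives the robot as it stands.
- The arm moves only by the shell command python3 -m pendant 'ROWS' [FORCE]. ROWS is JSON, a list of rows, each an object with "dp": the shift along the tool's x, y, z in m, a list of three; "rotation": the turn, a rotation vector about the tool's x, y, z in rad, a list of three; "fingers": the closure, from -1 (fully open) to 1 (shut). In form: [{"dp": [x, y, z], "rotation": [rx, ry, rz], "fingers": fingers}, ...]. A call has 1 to 20 rows; each row is the pose to reach, as a shift and turn from the pose measured when the call began, along the tool's axes at that moment; what a row does not reach only later rows make up. A row lasts 1/8 s, in which the tool goes at most 62.5 mm and 10.7 degrees, less where a joint would pass 70% of its speed; a pose out of reach is approached as far as the arm can. A call with a gripper value outside its range is refused whole. The fingers move at their own pace and stop on an object; FORCE is the grip in N (left out, the last holds). Time passes only in rows, so rows that repeat a pose let the fingers close. It gives the time, the measured TCP pose, the force and the opening at its end, in the units of the state.
- arm.observe(): the state, without advancing time (a new reading comes with each control period).
- arm.get_image(name): name is "scene" or "top" or "wrist"; returns the picture (400x640x3 uint8, blue, green, red); there is no depth.
- arm.camera_params(name): a dict with "camera_matrix" (3x3 intrinsics, pixels), "rvec" (rotation vector, rad) and "tvec" (3), from world to camera coordinates, as OpenCV has them. Camera axes: x right, y down, z forward; pixel columns grow to the right and rows downward; lengths in m; the calibration is good to about 2 mm. The wrist camera is an equidistant fisheye: a pixel r from the principal point sees the ray r / f radians off the axis. A picture is of the moment at which its call begins: read the wrist's pose just before it. camera_params takes no time and is no camera call; for the wrist camera it gives the pose at the moment of the call.
- arm.sign_off(): hands the job in, once; it reports no verdict.
The state is a dict: "clock": time; "joints": joint angles; "dq": joint speeds; "joint_efforts": joint torques, N m; "position": TCP position; "ee_rot": TCP orientation; "force": force on the tool from outside, world axes, zero at the start; "ft_torque": the same for the moment, N m; "width": opening from 0.0 (shut) to 1.0 (fully open).
Only numpy, scipy, OpenCV 4.12 (cv2) and the standard library are available. Lean on these libraries where they do the work, as an engineer would, in place of code of your own. Each camera call takes 0.05 s, during which the arm holds its last target.

TASK

First turn the upside-down beaker over so that it stands mouth up on the worktop. Then, strictly from left to right as they stand on the mat, slide each white sleeve gently down onto the steel gauge pin until it stops: a sleeve that goes all the way down to the foot of the gauge goes into the beaker, one that stops partway goes into the white bin. Do not knock over the brown bottle.

Things in the scene. Friction and masses are not known exactly. Their poses are not given: they have to be found in the camera images.
- beaker: clear plastic beaker, 77 mm tall, slightly tapered: 56 mm across the closed bottom, 64 mm across the open mouth, inside 50 mm wide at the bottom and 57 mm at the mouth, 70 g. It starts upside down, mouth on the worktop, at the right. Origin at the centre of the underside of its closed bottom, z axis from the bottom towards the mouth (so z points down at the start)
- bin: loose open white plastic bin, square, 110 x 110 mm outside, 102 mm inside, 50 mm high, floor 4 mm thick; origin at the centre of its underside, z up
- gauge: stepped steel gauge pin, fixed: a dark square foot 80 x 80 x 12 mm with an upright pin. Pin from below: gauging part 12.5 mm in diameter, 12 to 42 mm above the worktop; 45 degree cone to 45 mm; thin guide 8 mm in diameter to 62 mm; tip at 66 mm. Origin at the centre of the foot's underside, on the pin's axis
- gauge_seat (a point): point on the pin's axis at the top of the gauge's foot (12 mm above the worktop), where the lower end of a fitting sleeve comes to rest
- mat: thin grey mat, 64 x 360 x 5 mm, fixed, on which the sleeves stand in a row along its length (its y axis, which points to the left seen from the robot; x axis away from the robot); origin at the centre of its underside
- amber_bottle: bystander: brown bottle with black cap, 55 mm across, 112 mm tall, loose, behind the gauge; origin at the centre of its underside, z up
- sleeve_1: white plastic tube, 20 mm outside, 60 mm long, open at both ends, 30 g, upright on the mat at place 1 of 6 from the left (56 mm apart); may be absent. Its bore, not known beforehand, is 15 mm (slides down to the gauge's foot) or 11 mm (stops on the cone, lower end about 44 mm above the worktop). Origin: centre of its lower end, z up its axis
- sleeve_1_mid (a point): midpoint of the axis of sleeve 1, 30 mm from either end
- sleeve_2: white plastic tube, 20 mm outside, 60 mm long, open at both ends, 30 g, upright on the mat at place 2 of 6 from the left (56 mm apart); may be absent. Its bore, not known beforehand, is 15 mm (slides down to the gauge's foot) or 11 mm (stops on the cone, lower end about 44 mm above the worktop). Origin: centre of its lower end, z up its axis
- sleeve_2_mid (a point): midpoint of the axis of sleeve 2, 30 mm from either end
- sleeve_3: white plastic tube, 20 mm outside, 60 mm long, open at both ends, 30 g, upright on the mat at place 3 of 6 from the left (56 mm apart); may be absent. Its bore, not known beforehand, is 15 mm (slides down to the gauge's foot) or 11 mm (stops on the cone, lower end about 44 mm above the worktop). Origin: centre of its lower end, z up its axis
- sleeve_3_mid (a point): midpoint of the axis of sleeve 3, 30 mm from either end
- sleeve_4: white plastic tube, 20 mm outside, 60 mm long, open at both ends, 30 g, upright on the mat at place 4 of 6 from the left (56 mm apart); may be absent. Its bore, not known beforehand, is 15 mm (slides down to the gauge's foot) or 11 mm (stops on the cone, lower end about 44 mm above the worktop). Origin: centre of its lower end, z up its axis
- sleeve_4_mid (a point): midpoint of the axis of sleeve 4, 30 mm from either end
- sleeve_5: white plastic tube, 20 mm outside, 60 mm long, open at both ends, 30 g, upright on the mat at place 5 of 6 from the left (56 mm apart); may be absent. Its bore, not known beforehand, is 15 mm (slides down to the gauge's foot) or 11 mm (stops on the cone, lower end about 44 mm above the worktop). Origin: centre of its lower end, z up its axis
- sleeve_5_mid (a point): midpoint of the axis of sleeve 5, 30 mm from either end
- sleeve_6: white plastic tube, 20 mm outside, 60 mm long, open at both ends, 30 g, upright on the mat at place 6 of 6 from the left (56 mm apart); may be absent. Its bore, not known beforehand, is 15 mm (slides down to the gauge's foot) or 11 mm (stops on the cone, lower end about 44 mm above the worktop). Origin: centre of its lower end, z up its axis
- sleeve_6_mid (a point): midpoint of the axis of sleeve 6, 30 mm from either end
Not all that is in view belongs to the job. Leave any purple look-alike of the sleeve_2 alone.

How it is judged:
On the way, in this order (a step that is already met when the one before it is completed fails the run):
1. the beaker stands mouth up on the worktop (angle between beaker's own z axis and vertical below 0.2 rad and height (world z) of beaker between -0.01 and 0.012 m and linear speed of beaker below 0.05 m/s), for 0.2 s.
2. sleeve 1 has been slid onto the gauge pin until it stopped (horizontal distance between sleeve_1 and gauge_seat below 0.004 m and angle between sleeve_1's own z axis and vertical below 0.12 rad and z of sleeve_1 in the frame of gauge_seat below 0.005 m), for 0.1 s.
3. sleeve 2 has been slid onto the gauge pin until it stopped (horizontal distance between sleeve_2 and gauge_seat below 0.004 m and angle between sleeve_2's own z axis and vertical below 0.12 rad and z of sleeve_2 in the frame of gauge_seat below 0.037 m), for 0.1 s.
4. sleeve 3 has been slid onto the gauge pin until it stopped (horizontal distance between sleeve_3 and gauge_seat below 0.004 m and angle between sleeve_3's own z axis and vertical below 0.12 rad and z of sleeve_3 in the frame of gauge_seat below 0.037 m), for 0.1 s.
5. sleeve 4 has been slid onto the gauge pin until it stopped (horizontal distance between sleeve_4 and gauge_seat below 0.004 m and angle between sleeve_4's own z axis and vertical below 0.12 rad and z of sleeve_4 in the frame of gauge_seat below 0.005 m), for 0.1 s.
6. sleeve 5 has been slid onto the gauge pin until it stopped (horizontal distance between sleeve_5 and gauge_seat below 0.004 m and angle between sleeve_5's own z axis and vertical below 0.12 rad and z of sleeve_5 in the frame of gauge_seat below 0.005 m), for 0.1 s.
7. sleeve 6 has been slid onto the gauge pin until it stopped (horizontal distance between sleeve_6 and gauge_seat below 0.004 m and angle between sleeve_6's own z axis and vertical below 0.12 rad and z of sleeve_6 in the frame of gauge_seat below 0.037 m), for 0.1 s.
At the end, for the whole second after the job is handed in: Beaker mouth up on the worktop (within 0.2 rad); fitting sleeves in it (middle within 36 mm of its axis, under 85 mm above its bottom), the others in the level bin (middle within 56 mm of its centre, under 52 mm above its underside); sleeves at rest (angle between each of beaker, bin's own z axis and vertical below 0.2 rad and height (world z) of beaker between -0.01 and 0.012 m and linear speed of each of sleeve_1, sleeve_2, sleeve_3, sleeve_4, sleeve_5, sleeve_6 below 0.05 m/s and horizontal distance between each of sleeve_1_mid, sleeve_4_mid, sleeve_5_mid and beaker below 0.036 m and z of sleeve_1_mid in the frame of beaker between 0.004 and 0.085 m and horizontal distance between each of sleeve_2_mid, sleeve_3_mid, sleeve_6_mid and bin below 0.056 m and z of sleeve_2_mid in the frame of bin between 0.004 and 0.052 m and z of sleeve_3_mid in the frame of bin between 0.004 and 0.052 m and z of sleeve_4_mid in the frame of beaker between 0.004 and 0.085 m and z of sleeve_5_mid in the frame of beaker between 0.004 and 0.085 m and z of sleeve_6_mid in the frame of bin between 0.004 and 0.052 m and height (world z) of bin between -0.01 and 0.012 m); the robot touches nothing.
It fails at once if the brown bottle is knocked over (angle between amber_bottle's own z axis and vertical above 0.6 rad).
Of sleeve_1, sleeve_4, sleeve_5 only 1 to 2 are there at a start; the rules pass over those that are not, and their reading is None.
Of sleeve_2, sleeve_3, sleeve_6 only 2 to 3 are there at a start; the rules pass over those that are not, and their reading is None.
At some moment in a run one of bin may be knocked a few centimetres aside while the robot is not near it.
It also fails if it takes over 210 s, if anything falls off the work surface, if the arm or the gripper's body presses on something with over 40 N, if the wrist force passes 120 N, or if a joint passes its speed limit or range.

## Working session

There is one attempt and no reset: what is moved stays moved. The work goes in short steps, Python scripts to look and compute and a shell command to move; the robot and the scene stay as the last step left them, time stands still between calls to the robot, and variables do not carry over. Pictures are saved under pics/ and viewed, and the job is handed in when it is done.

```bash
ls; mkdir -p pics
python3 - <<'E'
from cell import arm
import cv2
print(arm.observe(), arm.hold_point_z)
for n in("scene","top","wrist"):
    p=arm.camera_params(n); print(n,p)
    cv2.imwrite(f"pics/{n}0.png",arm.get_image(n))
E
```

```text
pics
{'clock': 0.0, 'joints': array([-1.43258813,  0.43523213,  0.02496211,  1.57408172, -0.01159807,
        1.13402134, -0.07512888]), 'dq': array([-0.00046734, -0.00050575, -0.00025383, -0.00165007, -0.00052882,
        0.00139023,  0.00068313]), 'joint_efforts': array([-2.76433993e-04, -6.67846942e+01,  9.84952748e-01, -3.14472628e+01,
       -6.03950769e-02,  4.26411512e-02,  1.73459803e-04]), 'position': array([0.14898251, 0.60645468, 0.22594513]), 'ee_rot': array([ 2.47140754e+00,  1.93775000e+00, -1.82864339e-03]), 'force': array([ 1.02214503,  0.26097229, -0.78582924]), 'ft_torque': array([-0.02730405,  0.0147063 ,  0.00453033]), 'width': 0.9988255610890311} 0.0188
scene {'camera_matrix': array([[402.47472099,   0.        , 319.92986619],
       [  0.        , 402.47472099, 201.12231644],
       [  0.        ,   0.        ,   1.        ]]), 'rvec': array([ 0.98166899, -2.25839365,  1.19530597]), 'tvec': array([0.45521521, 0.24413006, 0.598971  ])}
top {'camera_matrix': array([[412.51056248,   0.        , 313.16609831],
       [  0.        , 412.51056248, 206.65636726],
       [  0.        ,   0.        ,   1.        ]]), 'rvec': array([ 2.1577351 , -2.04704448,  0.23348129]), 'tvec': array([0.06033221, 0.57946053, 0.79172758])}
wrist {'camera_matrix': array([[309.70691629,   0.        , 318.90282427],
       [  0.        , 309.70691629, 198.33657812],
       [  0.        ,   0.        ,   1.        ]]), 'rvec': array([-2.27699163, -1.78685536, -0.26686523]), 'tvec': array([-0.62408241, -0.03766731,  0.39022618])}
```

View pics/scene0.png

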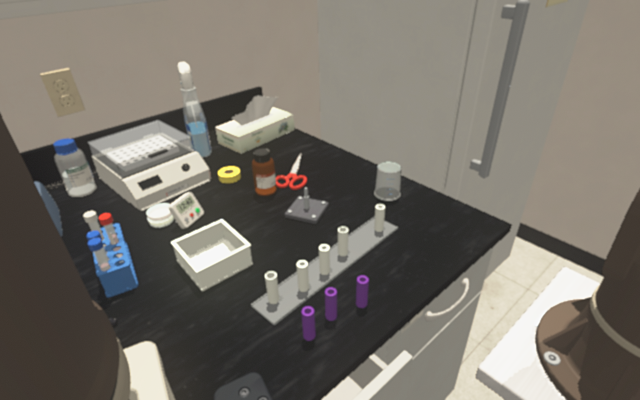

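View pics/top0.png

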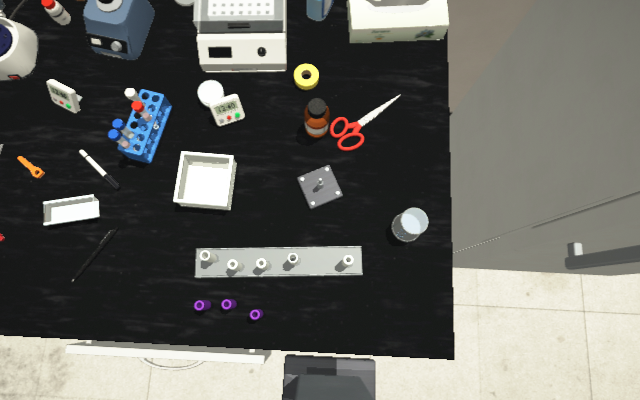

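View pics/wrist0.png

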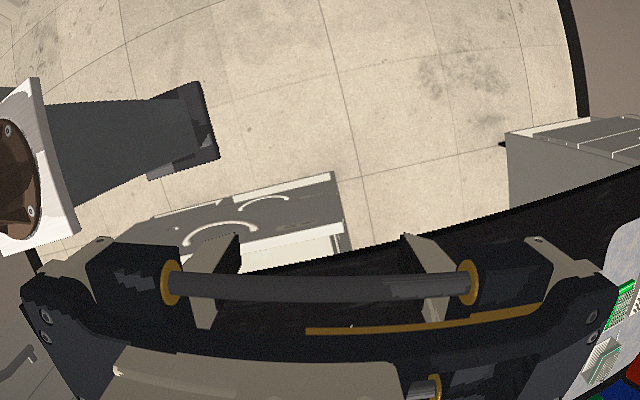

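The scene and top views show five sleeves, at top pixels (205,257), (233,266), (261,265), (292,259) and (348,261). Place 5, about (320,262), is empty. The gauge is at (320,187), the bin at (205,181), the beaker at (410,225) and the bottle at (317,118). Purple decoys stand at (202,305), (228,304) and (256,314).

```bash
cat > h.py <<'E'
from cell import arm
import numpy as np, cv2
from scipy.spatial.transform import Rotation as R
def ray(name,uv,p=None):
    p=p or arm.camera_params(name); K=p['camera_matrix']
    Rm=cv2.Rodrigues(np.array(p['rvec'],float))[0]; t=np.array(p['tvec'],float)
    u,v=uv; d=np.array([(u-K[0,2])/K[0,0],(v-K[1,2])/K[1,1],1.])
    if name=='wrist':
        r=np.hypot(d[0],d[1]); th=r
        d=np.array([d[0]/max(r,1e-9)*np.sin(th),d[1]/max(r,1e-9)*np.sin(th),np.cos(th)])
    return -Rm.T@t, Rm.T@d/np.linalg.norm(d)
def onz(name,uv,z,p=None):
    o,d=ray(name,uv,p); s=(z-o[2])/d[2]; return o+s*d
def proj(name,X,p=None):
    p=p or arm.camera_params(name); K=p['camera_matrix']
    Rm=cv2.Rodrigues(np.array(p['rvec'],float))[0]; c=Rm@np.array(X,float)+np.array(p['tvec'],float)
    if name=='wrist':
        r=np.hypot(c[0],c[1]); th=np.arctan2(r,c[2]); return np.array([K[0,2]+K[0,0]*th*c[0]/r,K[1,2]+K[1,1]*th*c[1]/r])
    return np.array([K[0,2]+K[0,0]*c[0]/c[2],K[1,2]+K[1,1]*c[1]/c[2]])
def tri(obs):
    A=np.zeros((3,3));b=np.zeros(3)
    for o,d in obs:
        M=np.eye(3)-np.outer(d,d);A+=M;b+=M@o
    return np.linalg.solve(A,b)
def crop(name,img,u0,v0,u1,v1,s,fn):
    cv2.imwrite(fn,cv2.resize(img[v0:v1,u0:u1],None,fx=s,fy=s,interpolation=cv2.INTER_CUBIC))
def toframe(target_pos,target_R=None):
    "dp and rotvec (tool axes) from present pose to target"
    s=arm.observe(); R0=R.from_rotvec(s['ee_rot']); dp=R0.inv().apply(np.array(target_pos)-s['position'])
    rv=np.zeros(3) if target_R is None else (R0.inv()*target_R).as_rotvec()
    return dp,rv
E
python3 - <<'E'
from h import *
t=cv2.imread('pics/top0.png');s=cv2.imread('pics/scene0.png')
crop('top',t,180,230,380,330,4,'pics/c1.png')
crop('top',t,280,90,440,250,3.7,'pics/c2.png')
crop('scene',s,240,150,410,320,3.5,'pics/c3.png')
for n in('top','scene'): print(n,ray(n,(320,200))[0])
E
```

```text
top [0.38659596 0.08456633 0.8997995 ]
scene [0.02841292 0.57189757 0.54563038]
```

View pics/c1.png

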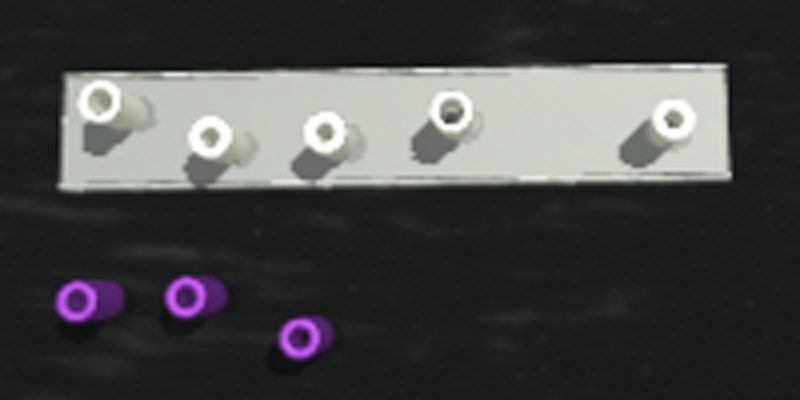

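View pics/c2.png

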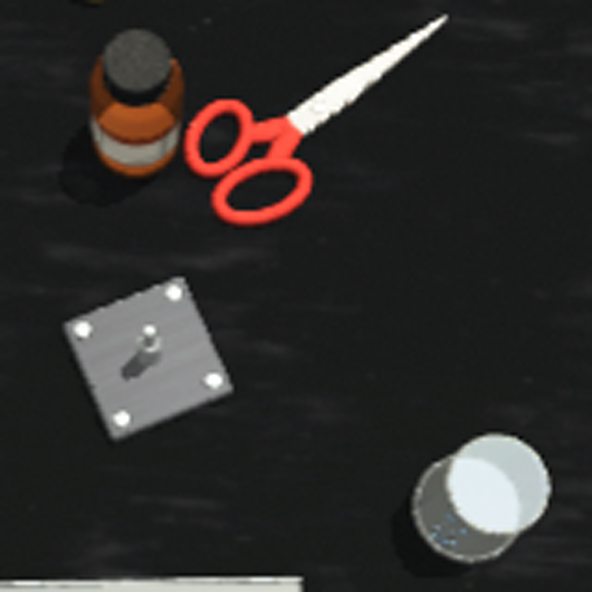

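View pics/c3.png

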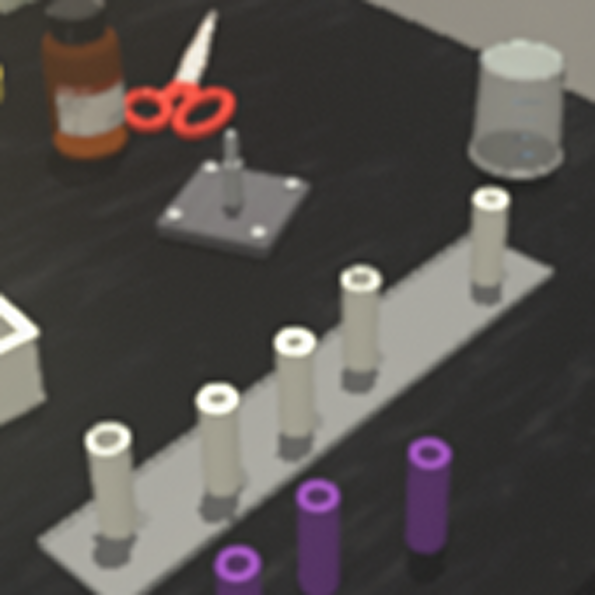

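The crop shows sleeves 1 and 4 with wider bores. The candidates for "sleeve" are the five white tubes above and the three purple look-alikes, and the white ones on the mat fit the description.

Run:
```python
from h import *
t=cv2.imread('pics/top0.png');s=cv2.imread('pics/scene0.png')
hsv=cv2.cvtColor(t,cv2.COLOR_BGR2HSV)
m=((t.min(2)>225)).astype(np.uint8); m[:240]=0;m[285:]=0
n,l,st,c=cv2.connectedComponentsWithStats(m)
for i in range(1,n):
    if st[i,4]>15:
        pts=np.column_stack(np.where(l==i))[:,::-1].astype(np.float32)
        (cx,cy),r=cv2.minEnclosingCircle(pts)
        x,y,w,h,_=st[i]
        uv=(x+w/2-.5,y+h/2-.5)
        print('sleeve',uv,(round(cx,1),round(cy,1)),r,st[i,4],onz('top',uv,.065).round(4))
# gauge: screws
m=((t.min(2)>200)).astype(np.uint8)
n,l,st,c=cv2.connectedComponentsWithStats(m)
for i in range(1,n):
    if 295<c[i][0]<350 and 160<c[i][1]<212: print('g',c[i],st[i,4],onz('top',c[i],.012).round(4))
# manual
print('tip',onz('top',(280+149/3.7,90+330/3.7),.066).round(4))
print('beaker top',onz('top',(280+499/3.7,90+484/3.7),.077).round(4),'mouth',onz('top',(280+466/3.7,90+509/3.7),0).round(4))
print('bottle cap',onz('top',(280+138/3.7,90+62/3.7),.112).round(4))
for uv in [(178,152),(236,153),(231,210),(175,206)]: print('bin',onz('top',uv,.05).round(4))
for uv in [(180+62/4,230+73/4),(180+725/4,230+65/4),(180+730/4,230+178/4),(180+60/4,230+187/4)]: print('mat',onz('top',uv,.005).round(4))
# tri with scene
print('tip tri',tri([ray('top',(280+149/3.7,90+330/3.7)),ray('scene',(240+231/3.5,150+130/3.5))]).round(4))
for n_,(a,b),(c_,d) in [(1,(100,101),(109,438)),(2,(210,138),(217,398)),(3,(326,133),(294,341)),(4,(451,112),(360,278)),(6,(673,120),(490,198))]:
    print(n_,tri([ray('top',(180+a/4,230+b/4)),ray('scene',(240+c_/3.5,150+d/3.5))]).round(4))
print('scene beaker top',onz('scene',(240+522/3.5,150+60/3.5),.077).round(4))
```

```text
sleeve (np.float64(204.5), np.float64(254.5)) (204.5, 254.5) 5.147915363311768 47 [0.4648 0.3047 0.065 ]
sleeve (np.float64(292.5), np.float64(257.5)) (292.5, 257.2) 5.015374660491943 45 [0.4681 0.1269 0.065 ]
sleeve (np.float64(348.5), np.float64(259.5)) (348.2, 259.0) 5.179599761962891 60 [0.47   0.0139 0.065 ]
sleeve (np.float64(232.0), np.float64(263.5)) (232.1, 263.7) 5.225193023681641 62 [0.4497 0.2476 0.065 ]
sleeve (np.float64(260.5), np.float64(262.5)) (260.7, 262.4) 4.981986045837402 60 [0.4547 0.1905 0.065 ]
sleeve (np.float64(480.5), np.float64(275.5)) (481.5, 275.5) 5.700977325439453 53 [ 0.452  -0.2513  0.065 ]
sleeve (np.float64(504.0), np.float64(277.5)) (504.0, 279.5) 17.066146850585938 198 [ 0.4505 -0.2982  0.065 ]
g [326.61538462 168.61538462] 13 [0.6768 0.0654 0.012 ]
g [301.71428571 178.5       ] 14 [0.6506 0.1201 0.012 ]
g [319.8 178.6] 5 [0.6526 0.0796 0.012 ]
g [337.38461538 192.38461538] 13 [0.6227 0.039  0.012 ]
g [312.54545455 202.63636364] 11 [0.5964 0.093  0.012 ]
tip [0.6351 0.0789 0.066 ]
beaker top [ 0.5542 -0.1172  0.077 ] mouth [ 0.5536 -0.1163  0.    ]
bottle cap [0.7771 0.0929 0.112 ]
bin [0.6848 0.3906 0.05  ]
bin [0.6893 0.2646 0.05  ]
bin [0.5624 0.2633 0.05  ]
bin [0.5647 0.382  0.05  ]
mat [0.4829 0.3415 0.005 ]
mat [ 0.5062 -0.018   0.005 ]
mat [ 0.4456 -0.0223  0.005 ]
mat [0.422  0.3356 0.005 ]
tip tri [0.6351 0.0788 0.0659]
1 [0.4637 0.3043 0.0624]
2 [0.4485 0.2474 0.0623]
3 [0.4541 0.1893 0.0622]
4 [0.4677 0.1268 0.0631]
6 [0.4696 0.0144 0.0626]
scene beaker top [ 0.5506 -0.1113  0.077 ]
```

Run:
```python
from h import *
s=arm.observe(); R0=R.from_rotvec(s['ee_rot']); print(R0.as_matrix().round(3))
for tgt in ([.30,.30,.32],[.45,0.05,.32],[.554,-.117,.3]): print(tgt,toframe(tgt)[0].round(3))
for uv in [(0,335),(455,360),(455,180),(340,355)]: print(uv,onz('top',uv,0).round(3))
```

```text
[[ 0.239  0.971 -0.   ]
 [ 0.971 -0.239 -0.001]
 [-0.001  0.    -1.   ]]
[0.3, 0.3, 0.32] [-0.262  0.22  -0.094]
[0.45, 0.05, 0.32] [-0.469  0.425 -0.093]
[0.554, -0.117, 0.3] [-0.606  0.566 -0.073]
(0, 335) [0.282 0.728 0.   ]
(455, 360) [ 0.281 -0.218  0.   ]
(455, 180) [ 0.669 -0.228  0.   ]
(340, 355) [0.279 0.019 0.   ]
```

```bash
cat > log.py <<'E'
from h import *
import json
s=arm.observe()
print(s['clock'],'q',s['joints'].round(3),'p',s['position'].round(4),'F',s['force'].round(1),'w',round(s['width'],3))
print(R.from_rotvec(s['ee_rot']).as_matrix().round(3).tolist())
open('poses.jsonl','a').write(json.dumps(dict(q=list(s['joints']),p=list(s['position']),r=list(s['ee_rot'])))+'\n')
E
python3 log.py
python3 -m pendant '[{"dp":[-0.05,0.045,-0.04],"rotation":[0,0,0],"fingers":-1},{"dp":[-0.1,0.09,-0.08],"rotation":[0,0,0],"fingers":-1},{"dp":[-0.15,0.13,-0.09],"rotation":[0,0,0],"fingers":-1},{"dp":[-0.19,0.17,-0.09],"rotation":[0,0,0],"fingers":-1},{"dp":[-0.23,0.2,-0.09],"rotation":[0,0,0],"fingers":-1},{"dp":[-0.27,0.24,-0.09],"rotation":[0,0,0],"fingers":-1}]'; python3 log.py
python3 -m pendant '[{"dp":[-0.04,0.04,0],"rotation":[0,0,0],"fingers":-1},{"dp":[-0.08,0.08,0],"rotation":[0,0,0],"fingers":-1},{"dp":[-0.12,0.12,0],"rotation":[0,0.15,0.0],"fingers":-1},{"dp":[-0.16,0.16,0],"rotation":[0,0.3,0.0],"fingers":-1},{"dp":[-0.19,0.19,0],"rotation":[0,0.4,0],"fingers":-1},{"dp":[-0.19,0.19,0],"rotation":[0,0.4,0],"fingers":-1}]'; python3 log.py
```

```text
0.15 q [-1.433  0.435  0.025  1.574 -0.012  1.134 -0.075] p [0.149  0.6066 0.2261] F [-0.4  0.4 -0.2] w 1.002
[[0.239, 0.971, -0.0], [0.971, -0.239, -0.001], [-0.001, 0.0, -1.0]]
clock: 0.9
position: [0.3148, 0.2911, 0.3167]
ee_rot: [2.472, 1.939, -0.0]
force: [1.7, 0.7, 0.6]
width: 0.999
0.9 q [-1.054  0.029  0.189  1.882 -0.005  1.231  0.467] p [0.3148 0.2911 0.3167] F [1.7 0.7 0.6] w 0.999
[[0.238, 0.971, 0.0], [0.971, -0.238, -0.0], [-0.0, 0.0, -1.0]]
clock: 1.65
position: [0.4551, 0.0571, 0.3168]
ee_rot: [-2.257, -1.758, -0.46]
force: [-0.1, 1.2, 0.2]
width: 0.999
1.65 q [-0.601  0.024  0.706  1.966 -0.457  1.138  1.619] p [0.4551 0.0571 0.3168] F [-0.1  1.2  0.2] w 0.999
[[0.225, 0.969, 0.097], [0.893, -0.245, 0.378], [0.391, 0.002, -0.921]]
```

```bash
cat > kin.py <<'E'
import numpy as np, json, itertools
from scipy.spatial.transform import Rotation as R
from scipy.optimize import least_squares
def fk(q,P,s):
    c0,d1,ax,a,bx,b,cx,c,c7=P
    Rm=R.from_euler('z',c0+s[0]*q[0]); p=np.array([0,0,d1])
    Rm=Rm*R.from_euler('y',q[1])*R.from_euler('z',s[1]*q[2]); p=p+Rm.apply([ax,0,a])
    Rm=Rm*R.from_euler('y',q[3]); p=p+Rm.apply([bx,0,0])
    Rm=Rm*R.from_euler('z',s[2]*q[4]); p=p+Rm.apply([0,0,b])
    Rm=Rm*R.from_euler('y',q[5]); p=p+Rm.apply([cx,0,c])
    Rm=Rm*R.from_euler('z',c7+s[3]*q[6])
    return p,Rm
def load(): return [json.loads(l) for l in open('poses.jsonl')]
def fit(D):
    best=None
    for s in itertools.product([1,-1],repeat=4):
      for c00 in (0,3.14):
       for c70 in (0,1.57,3.14,-1.57):
        def f(P):
            out=[]
            for d in D:
                p,Rm=fk(d['q'],P,s); out+=list((p-d['p'])*3); out+=list((Rm.inv()*R.from_rotvec(d['r'])).as_rotvec())
            out+=list(np.array(P[2:7])*1e-3)
            return np.array(out)
        r=least_squares(f,[c00,.3,0,.4,0,.4,0,.3,c70],max_nfev=60)
        if best is None or r.cost<best[0]: best=(r.cost,s,r.x)
    return best
if __name__=='__main__':
    b=fit(load()); print(b[0],b[1],b[2].round(4).tolist())
    json.dump(dict(s=b[1],P=b[2].tolist()),open('kin.json','w'))
E
python3 kin.py
```

```text
0.001524146962732477 (-1, -1, -1, -1) [-0.0947, 0.267, 0.0061, 0.5346, -0.0223, 0.4138, -0.01, 0.3677, 3.0494]
```

```bash
python3 -m pendant '[{"dp":[0,0,-0.02],"rotation":[0,-0.18,0],"fingers":-1},{"dp":[0,0,-0.04],"rotation":[0,-0.36,0],"fingers":-1},{"dp":[0,0,-0.05],"rotation":[0,-0.54,0],"fingers":-1},{"dp":[0,0,-0.05],"rotation":[0,-0.72,0],"fingers":-1},{"dp":[0,0,-0.05],"rotation":[0,-0.9,0],"fingers":-1},{"dp":[0,0,-0.05],"rotation":[0,-1.08,0],"fingers":-1},{"dp":[0,0,-0.05],"rotation":[0,-1.26,0],"fingers":-1},{"dp":[0,0,-0.05],"rotation":[0,-1.44,0],"fingers":-1},{"dp":[0,0,-0.05],"rotation":[0,-1.44,0],"fingers":-1}]'; python3 log.py
python3 - <<'E'
s=open('kin.py').read()
s=s.replace("c0,d1,ax,a,bx,b,cx,c,c7=P","c0,d1,ax,a,bx,b,cx,c,c7,y1,y2,y3,y4=P").replace("[0,0,d1]","[0,0,d1]").replace("p=p+Rm.apply([ax,0,a])","p=p+Rm.apply([ax,y2,a])").replace("[bx,0,0]","bx,y3,0".join("[]")).replace("[cx,0,c]","[cx,y4,c]").replace("Rm=Rm*R.from_euler('y',q[1])*","p=p+Rm.apply([0,y1,0]);Rm=Rm*R.from_euler('y',q[1])*").replace(".3,c70]",".3,c70,0,0,0,0]").replace("P[2:7])*1e-3","P)[[2,4,6,9,10,11,12]]*1e-3")
open('kin.py','w').write(s)
E
python3 kin.py
```

```text
clock: 2.78
position: [0.4499, 0.0403, 0.3602]
ee_rot: [1.806, 1.414, -1.042]
force: [0.4, 1.4, -0.3]
width: 1.0
2.775 q [-0.998  0.52   0.494  1.643  0.493  1.784  0.774] p [0.4499 0.0403 0.3602] F [ 0.4  1.4 -0.3] w 1.0
[[0.119, 0.97, -0.21], [0.489, -0.241, -0.839], [-0.864, -0.003, -0.503]]
7.314309445739116e-10 (-1, -1, -1, -1) [-0.0, 0.2721, 0.0, 0.5576, -0.0, 0.4277, -0.0, 0.3704, 3.1416, -0.0364, -0.0083, -0.0083, -0.0004]
```

```bash
cat > ik.py <<'E'
import json; from kin import *
K=json.load(open('kin.json')); P=K['P'];S=K['s']
lo=np.array([-2.62,-.44,-1.27,.08,-1.32,.12,-2.74])+.05; hi=np.array([2.62,2.09,1.32,2.57,4.46,2,2.74])-.05
HP=.0188
def tool(psi,al,roll=0):
    "tool z pointing heading psi, pitched al below horizontal; tool x horizontal (roll 0: x = left of heading... )"
    z=np.array([np.cos(al)*np.cos(psi),np.cos(al)*np.sin(psi),-np.sin(al)])
    x=np.array([-np.sin(psi),np.cos(psi),0]); y=np.cross(z,x)
    return R.from_matrix(np.column_stack([x,y,z]))*R.from_euler('z',roll)
def ik(p,Rm,q0,w=1e-3):
    f=lambda q:(lambda pr:np.r_[(pr[0]-p)*10,(pr[1].inv()*Rm).as_rotvec()*3,(q-q0)*w])(fk(q,P,S))
    r=least_squares(f,np.clip(q0,lo+1e-3,hi-1e-3),bounds=(lo,hi))
    pp,RR=fk(r.x,P,S); return r.x,np.linalg.norm(pp-p),np.linalg.norm((RR.inv()*Rm).as_rotvec())
def gp(g,Rm): return np.array(g)+Rm.apply([0,0,HP])  # TCP for grasp point
E
python3 - <<'E'
from ik import *
q0=np.array([-0.998,0.52,0.494,1.643,0.493,1.784,0.774])
g=np.array([.554,-.117])
for psi in np.radians([90,60,30,10,-10,-30,-60,-90]):
  for al in np.radians([25]):
    for roll in (0,np.pi):
      best=None
      for seed in range(12):
        qs=q0 if seed==0 else np.random.default_rng(seed).uniform(lo,hi)
        Rm=tool(psi,al,roll); q,e,er=ik(gp([*g,.03],Rm),Rm,qs)
        if e<2e-3 and er<.02:
            m=min((q-lo).min(),(hi-q).min()); 
            if best is None or m>best[0]: best=(m,q)
      print(int(np.degrees(psi)),roll>1,None if best is None else (round(best[0],2),best[1].round(2)))
E
```

```text
90 False (np.float64(0.51), array([ 0.78,  1.08, -0.31,  1.53, -0.66,  1.33, -2.18]))
90 True (np.float64(0.56), array([ 0.97,  1.17, -0.66,  1.51, -0.38,  1.23,  0.72]))
59 False (np.float64(0.08), array([ 0.86,  0.97, -0.24,  1.94, -1.19,  1.02, -1.91]))
59 True (np.float64(0.4), array([ 1.25,  1.15, -0.82,  1.9 , -0.63,  0.65,  0.78]))
29 False (np.float64(0.15), array([ 0.54,  0.95,  0.13,  2.35,  4.26,  1.3 , -1.47]))
29 True (np.float64(0.2), array([ 1.02,  0.99, -0.48,  2.32,  4.21,  0.81,  1.88]))
10 False (np.float64(0.0), array([ 1.36,  1.53, -1.22,  2.5 ,  3.03,  0.95,  0.01]))
10 True (np.float64(0.0), array([ 1.04,  1.16, -0.75,  2.52,  3.46,  1.09,  2.43]))
-10 False None
-10 True None
-29 False None
-29 True None
-59 False (np.float64(0.28), array([-0.15,  0.98, -0.46,  2.24,  1.67,  1.51, -1.56]))
-59 True (np.float64(0.28), array([-0.09,  1.  , -0.53,  2.24,  1.68,  1.58,  1.59]))
-90 False (np.float64(0.64), array([-0.51,  0.97,  0.1 ,  1.88,  0.98,  1.21, -1.25]))
-90 True (np.float64(0.64), array([-0.54,  0.98,  0.14,  1.88,  0.96,  1.18,  1.91]))
```

Run:
```python
from ik import *
q0=np.array([-0.51,  0.97,  0.1 ,  1.88,  0.98,  1.21, 0])
for g in ([.70,-.12],[.66,-.12],[.6,-.12]):
 for psi in [20,0,-20,-40]:
  for al in [10]:
    for roll in (0,np.pi):
      best=None
      for seed in range(12):
        qs=q0 if seed==0 else np.random.default_rng(seed).uniform(lo,hi)
        Rm=tool(np.radians(psi),np.radians(al),roll); q,e,er=ik(gp([*g,.048],Rm),Rm,qs)
        if e<2e-3 and er<.02:
            m=min((q-lo).min(),(hi-q).min()); 
            if best is None or m>best[0]: best=(m,q)
      print(g,psi,roll>1,None if best is None else (round(best[0],2),best[1].round(2)))
```

```text
[0.7, -0.12] 20 False (np.float64(0.36), array([ 0.63,  1.09, -0.23,  2.16,  3.96,  1.31, -1.35]))
[0.7, -0.12] 20 True (np.float64(0.36), array([ 0.72,  1.11, -0.34,  2.16,  3.96,  1.23,  1.85]))
[0.7, -0.12] 0 False (np.float64(0.22), array([ 0.6 ,  1.18, -0.5 ,  2.3 ,  3.41,  1.53, -1.04]))
[0.7, -0.12] 0 True (np.float64(0.21), array([ 0.53,  1.16, -0.41,  2.31,  3.4 ,  1.56,  2.01]))
[0.7, -0.12] -20 False (np.float64(0.2), array([ 0.05,  1.12, -0.23,  2.32,  2.72,  1.74, -1.5 ]))
[0.7, -0.12] -20 True (np.float64(0.2), array([ 0.04,  1.12, -0.22,  2.32,  2.71,  1.74,  1.63]))
[0.7, -0.12] -40 False (np.float64(0.35), array([-0.25,  1.08, -0.13,  2.17,  2.13,  1.55, -1.6 ]))
[0.7, -0.12] -40 True (np.float64(0.35), array([-0.26,  1.08, -0.11,  2.17,  2.13,  1.53,  1.53]))
[0.66, -0.12] 20 False (np.float64(0.28), array([ 0.65,  1.1 , -0.19,  2.24,  3.99,  1.39, -1.31]))
[0.66, -0.12] 20 True (np.float64(0.29), array([ 0.8 ,  1.13, -0.38,  2.23,  4.  ,  1.24,  1.94]))
[0.66, -0.12] 0 False (np.float64(0.13), array([ 0.62,  1.21, -0.48,  2.39,  3.45,  1.62, -1.01]))
[0.66, -0.12] 
[... 431 characters left out ...]
ay([-0.28,  1.1 , -0.13,  2.25,  2.1 ,  1.6 ,  1.46]))
[0.6, -0.12] 20 False (np.float64(0.17), array([ 0.68,  1.12, -0.13,  2.35,  4.05,  1.5 , -1.24]))
[0.6, -0.12] 20 True (np.float64(0.19), array([ 0.94,  1.17, -0.44,  2.33,  4.05,  1.22,  2.07]))
[0.6, -0.12] 0 False (np.float64(0.02), array([ 0.66,  1.27, -0.46,  2.5 ,  3.53,  1.76, -0.94]))
[0.6, -0.12] 0 True (np.float64(0.01), array([ 0.6 ,  1.26, -0.39,  2.51,  3.52,  1.8 ,  2.14]))
[0.6, -0.12] -20 False None
[0.6, -0.12] -20 True None
[0.6, -0.12] -40 False (np.float64(0.15), array([-0.28,  1.14, -0.19,  2.37,  2.05,  1.72, -1.81]))
[0.6, -0.12] -40 True (np.float64(0.14), array([-0.3 ,  1.14, -0.17,  2.38,  2.04,  1.7 ,  1.32]))
```

Run:
```python
from h import *
s=cv2.imread('pics/scene0.png'); t=cv2.imread('pics/top0.png')
crop('s',s,240,60,600,260,2.2,'pics/c4.png')
crop('t',t,300,100,500,260,3.5,'pics/c5.png')
```

```text
(no output)
```

View pics/c4.png

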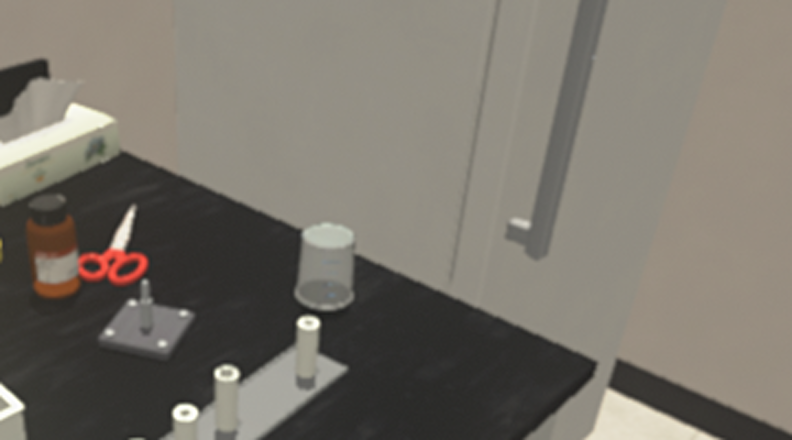

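Run:
```python
from h import *
print(tri([ray('top',(573,250)),ray('scene',(240+535/2.2,60+255/2.2))]))
print(tri([ray('top',(455,252)),ray('scene',(240+452/2.2,60+280/2.2))]))
for z in (0,-.8): print(onz('top',(458,252),z), onz('top',(638,196),z))
w=arm.get_image('wrist'); cv2.imwrite('pics/w1.png',w)
cv2.imwrite('pics/s1.png',arm.get_image('scene'))
```

```text
[ 0.53229916 -0.56781741 -0.12522362]
[ 0.48794696 -0.23570341 -0.00360182]
[ 0.50543936 -0.23017952  0.        ] [ 0.65367986 -0.63983625  0.        ]
[ 0.61110148 -0.51001595 -0.8       ] [ 0.89114068 -1.28389314 -0.8       ]
```

View pics/w1.png

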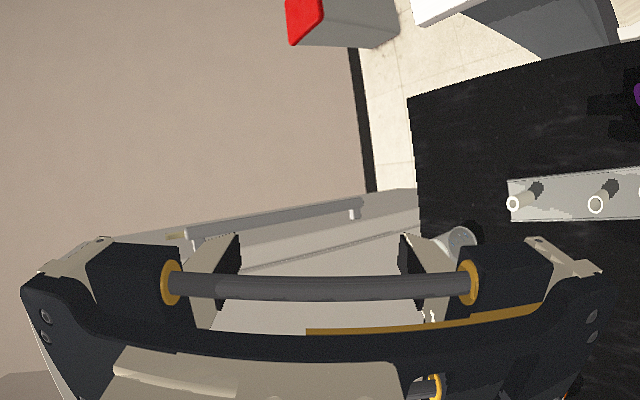

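View pics/s1.png

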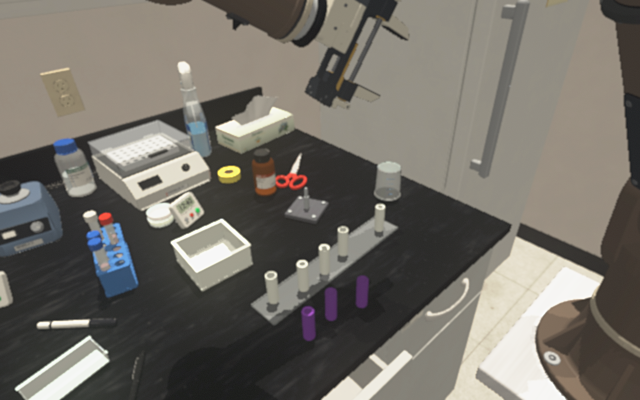

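Run:
```python
from ik import *
q0=np.array([-0.998,0.52,0.494,1.643,0.493,1.784,0.774])
def sw(th,v): # tool tilt th from down, + = pointing +y ; jaw x=(v,0,0)
    z=np.array([0,np.sin(th),-np.cos(th)]); x=np.array([v,0,0.]); return R.from_matrix(np.column_stack([x,np.cross(z,x),z]))
for v in (1,-1):
  q=q0
  for nm,g,th in [('graspA',[.554,-.117,.04],-45),('lift',[.5,.1,.25],-45),('mid',[.45,.3,.25],0),('over',[.40,.44,.2],45),('lay',[.40,.44,.035],45),('up',[.4,.44,.2],45),('sw',[.4,.44,.2],-45),('gB',[.4,.44,.035],-45),('up',[.4,.44,.15],-45),('sw',[.4,.44,.15],45),('place',[.4,.44,.04],45),('s60',[.4,.44,.04],60)]:
    Rm=sw(np.radians(th),v); q2,e,er=ik(gp(g,Rm),Rm,q,w=.01); print(v,nm,q2.round(2),round(e,4),round(er,3)); q=q2
```

```text
1 graspA [-0.92  1.02  0.95  1.99 -0.01  0.6  -0.21] 0.0 0.0
1 lift [-1.38  0.77  1.15  1.78  0.06  1.24 -0.3 ] 0.0 0.0
1 mid [-1.41  0.41  1.01  1.83 -0.39  1.12 -0.26] 0.0 0.0
1 over [-0.24  0.38 -0.41  2.14 -1.27  0.51  0.52] 0.0 0.0
1 lay [ 0.02  0.83 -0.77  2.12 -1.27  0.17  0.8 ] 0.0111 0.08
1 up [-0.04  0.43 -0.66  2.13 -1.13  0.41  0.41] 0.0 0.0
1 sw [-1.26  0.85  0.3   1.23  0.18  1.76 -1.01] 0.0 0.0
1 gB [-1.25  1.03  0.27  1.3   0.15  1.53 -1.08] 0.0 0.0
1 up [-1.26  0.9   0.29  1.26  0.17  1.68 -1.04] 0.0 0.0
1 sw [ 0.13  0.63 -0.94  2.15 -0.95  0.17  0.33] 0.0 0.0
1 place [ 0.02  0.82 -0.77  2.12 -1.27  0.17  0.79] 0.0106 0.076
1 s60 [ 0.31  1.14 -1.01  2.11 -1.27  0.17  1.11] 0.0163 0.117
-1 graspA [-0.38  0.76  0.08  1.95  0.88  0.95  2.1 ] 0.0 0.0
-1 lift [-0.65  0.51 -0.07  1.72  0.59  1.51  2.2 ] 0.0 0.0
-1 mid [-0.5   0.31 -0.24  1.76  0.08  1.08  2.37] 0.0 0.0
-1 over [ 0.28  0.64 -1.17  2.11 -0.09  0.22  2.58] 0.0 0.0
-1 lay [ 0.25  1.13 -1.22  2.19  1.91  0.31  0.89] 0.0 0.0
-1 up [ 0.31  0.67 -1.22  2.11  0.12  0.22  2.39] 0.0 0.0
-1 sw [-0.86  0.9  -0.53  1.18  0.58  1.95  1.75] 0.0 0.0
-1 gB [-0.86  1.07 -0.51  1.25  0.63  1.74  1.66] 0.0 0.0
-1 up [-0.85  0.95 -0.53  1.21  0.59  1.88  1.72] 0.0 0.0
-1 sw [ 0.28  0.8  -1.22  2.14  0.76  0.17  1.83] 0.0004 0.003
-1 place [ 0.25  1.11 -1.22  2.19  1.89  0.31  0.9 ] 0.0 0.0
-1 s60 [ 0.39  1.33 -1.22  2.23  2.65  0.23  0.4 ] 0.0 0.0
```

```bash
cat > scan.py <<'E'
from ik import *
import sys
def swz(th,psi,v):
    h=np.array([np.cos(psi),np.sin(psi),0]); z=np.sin(th)*h+np.array([0,0,-np.cos(th)]); x=v*np.array([-h[1],h[0],0]); return R.from_matrix(np.column_stack([x,np.cross(z,x),z]))
q0=np.array([-.6,.5,0,1.8,0,1.1,.5])
out=[]
if __name__=='__main__':
 for g in ([.42,.45],[.50,.45],[.45,-.06],[.40,-.06],[.56,0.0],[.6,.18],[.36,0.05]):
  for psi in range(0,360,30):
   for v in (1,):
    qq=[];ok=True;mm=9
    for th in (-45,0,45):
      Rm=swz(np.radians(th),np.radians(psi),v); best=None
      for s in (q0,q0+[0,0,0,0,0,0,-1.5],q0+[0,0,0,0,0,0,1.5]) if th==-45 else (qq[-1],):
        q,e,er=ik(gp([*g,.04],Rm),Rm,s,w=.02)
        m=min((q-lo).min(),(hi-q).min(),q[5]-.25) if e<3e-3 and er<.02 else -1
        if best is None or m>best[0]: best=(m,q)
      mm=min(mm,best[0]); qq.append(best[1])
    if mm>.05: print(g,psi,round(mm,2),[list(q.round(2)) for q in qq][::2])
E
python3 scan.py
```

```text
[0.42, 0.45] 0 0.39 [[np.float64(-0.35), np.float64(1.12), np.float64(-0.66), np.float64(1.2), np.float64(0.02), np.float64(1.5), np.float64(0.71)], [np.float64(-0.94), np.float64(0.76), np.float64(-0.51), np.float64(2.13), np.float64(1.6), np.float64(1.08), np.float64(-1.12)]]
[0.42, 0.45] 30 0.19 [[np.float64(-0.68), np.float64(1.12), np.float64(-0.27), np.float64(1.03), np.float64(-0.02), np.float64(1.75), np.float64(1.2)], [np.float64(-0.43), np.float64(0.9), np.float64(-0.97), np.float64(2.33), np.float64(2.14), np.float64(1.19), np.float64(-0.84)]]
[0.42, 0.45] 300 0.44 [[np.float64(-0.2), np.float64(0.83), np.float64(-0.43), np.float64(1.85), np.float64(-0.8), np.float64(0.69), np.float64(0.69)], [np.float64(-1.58), np.float64(1.02), np.float64(0.64), np.float64(1.54), np.float64(0.12), np.float64(1.16), np.float64(-0.63)]]
[0.42, 0.45] 330 0.41 [[np.float64(-0.36), np.float64(0.93), np.float64(-0.32), np.float64(1.52), np.float64(-0.48), np.float64(1.14), np.float64(0.74)], [np.float64(-1.8), np.float64(0.96), np.float64(0.77), np.float64(1.88), np.float64(0.27), np.float64(0
[... 3539 characters left out ...]
2)], [np.float64(-1.33), np.float64(1.03), np.float64(0.9), np.float64(1.86), np.float64(0.06), np.float64(0.64), np.float64(-0.22)]]
[0.6, 0.18] 330 0.41 [[np.float64(0.13), np.float64(1.11), np.float64(-0.56), np.float64(1.17), np.float64(-0.05), np.float64(1.52), np.float64(0.77)], [np.float64(-0.47), np.float64(0.74), np.float64(-0.41), np.float64(2.11), np.float64(1.59), np.float64(1.02), np.float64(-1.11)]]
[0.36, 0.05] 270 0.09 [[np.float64(0.38), np.float64(0.66), np.float64(-0.01), np.float64(2.33), np.float64(-1.06), np.float64(0.84), np.float64(1.38)], [np.float64(-1.52), np.float64(1.11), np.float64(1.13), np.float64(2.25), np.float64(-0.41), np.float64(0.76), np.float64(-0.13)]]
```

Run:
```python
from ik import *
from scan import swz
q0=np.array([-0.998,0.52,0.494,1.643,0.493,1.784,0.774])
L=[.42,.45]
for v in (1,-1):
  q=q0
  for nm,g,th in [('pre',[.45,0.06,.25],45),('preA',[.51,-.04,.14],45),('graspA',[.554,-.117,.038],45),('lift',[.5,0,.2],45),('mv',[.45,.25,.25],45),('mid',[*L,.25],0),('over',[*L,.2],-45),('lay',[*L,.035],-45),('up',[*L,.2],-45),('sw',[*L,.2],45),('gB',[*L,.035],45),('up',[*L,.15],45),('sw',[*L,.15],-45),('place',[*L,.04],-45)]:
    Rm=swz(np.radians(th),np.radians(300),v); 
    q2,e,er=ik(gp(g,Rm),Rm,q,w=.01); print(v,nm,q2.round(2),round(e,4),round(er,3)); q=q2
```

```text
1 pre [-1.25  0.25  0.51  2.19  0.75  1.07 -0.7 ] 0.0 0.0
1 preA [-0.98  0.5   0.57  2.3   1.01  0.63 -0.85] 0.0 0.0
1 graspA [-0.7   0.75  0.49  2.29  1.54  0.45 -1.33] 0.0 0.0
1 lift [-0.87  0.34  0.28  2.21  0.92  0.92 -0.77] 0.0 0.0
1 mv [-1.15  0.44  0.14  1.84  0.63  1.35 -0.8 ] 0.0 0.0
1 mid [-0.85  0.42 -0.07  1.59  0.03  1.14 -0.41] 0.0 0.0
1 over [-0.17  0.59 -0.47  1.78 -0.7   0.91  0.42] 0.0 0.0
1 lay [-0.15  0.85 -0.51  1.85 -0.72  0.65  0.63] 0.0 0.0
1 up [-0.16  0.59 -0.49  1.78 -0.68  0.91  0.41] 0.0 0.0
1 sw [-1.31  0.73  0.14  1.44  0.5   1.51 -0.83] 0.0 0.0
1 gB [-1.3   0.93  0.13  1.51  0.51  1.29 -0.97] 0.0 0.0
1 up [-1.3   0.79  0.13  1.48  0.5   1.44 -0.87] 0.0 0.0
1 sw [ 0.16  0.88 -1.06  1.79 -0.07  0.71 -0.07] 0.0 0.0
1 place [ 0.11  1.04 -0.97  1.82  0.01  0.56 -0.01] 0.0 0.0
-1 pre [-0.94  0.24  0.13  2.17  0.8   1.16  2.37] 0.0 0.0
-1 preA [-0.72  0.45  0.22  2.28  1.11  0.79  2.19] 0.0 0.0
-1 graspA [-0.51  0.7   0.22  2.27  1.53  0.63  1.84] 0.0 0.0
-1 lift [-0.66  0.34  0.02  2.2   0.97  1.01  2.31] 0.0 0.0
-1 mv [-0.97  0.45 -0.11  1.82  0.7   1.42  2.27] 0.0 0.0
-1 mid [-0.68  0.44 -0.33  1.57  0.15  1.16  2.62] 0.0 0.0
-1 over [ 0.18  0.86 -1.22  1.74  0.18  0.79  2.69] 0.0133 0.114
-1 lay [ 0.22  1.21 -1.22  1.82  0.52  0.62  2.69] 0.0011 0.009
-1 up [ 0.18  0.86 -1.22  1.74  0.18  0.79  2.69] 0.0133 0.114
-1 sw [-0.86  0.83 -0.66  1.4   0.88  1.81  2.01] 0.0 0.0
-1 gB [-0.88  1.02 -0.62  1.46  0.96  1.63  1.86] 0.0 0.0
-1 up [-0.86  0.88 -0.65  1.43  0.9   1.75  1.96] 0.0 0.0
-1 sw [ 0.19  0.95 -1.22  1.79  0.27  0.7   2.69] 0.0103 0.086
-1 place [ 0.22  1.2  -1.22  1.82  0.51  0.62  2.69] 0.0014 0.012
```

```bash
cat > go.py <<'E'
# usage: go.py gx gy gz tilt_deg psi_deg v  -> dp, rotvec from the present pose to that grasp-point pose
import sys; from h import *; from ik import gp; from scan import swz
a=[float(x) for x in sys.argv[1:7]]
Rm=swz(np.radians(a[3]),np.radians(a[4]),a[5]); dp,rv=toframe(gp(a[:3],Rm),Rm)
print('dp',dp.round(4),'rot',rv.round(3),'rows>=',int(np.ceil(max(np.linalg.norm(dp)/.0625,np.linalg.norm(rv)/.187))))
E
python3 go.py .45 .06 .25 45 300 1
```

```text
dp [0.1147 0.0033 0.0541] rot [-0.273  0.623  1.037] rows>= 7
```

```bash
python3 -m pendant '[{"dp":[0.014,0,0.007],"rotation":[-0.034,0.078,0.13],"fingers":-1},{"dp":[0.028,0.001,0.014],"rotation":[-0.068,0.156,0.26],"fingers":-1},{"dp":[0.043,0.001,0.021],"rotation":[-0.102,0.234,0.39],"fingers":-1},{"dp":[0.057,0.002,0.028],"rotation":[-0.136,0.312,0.52],"fingers":-1},{"dp":[0.072,0.002,0.034],"rotation":[-0.17,0.39,0.65],"fingers":-1},{"dp":[0.086,0.003,0.041],"rotation":[-0.204,0.468,0.78],"fingers":-1},{"dp":[0.1,0.003,0.047],"rotation":[-0.238,0.545,0.91],"fingers":-1},{"dp":[0.115,0.003,0.054],"rotation":[-0.273,0.623,1.037],"fingers":-1},{"dp":[0.115,0.003,0.054],"rotation":[-0.273,0.623,1.037],"fingers":-1}]'; python3 log.py; python3 kin.py
python3 go.py .507 -.035 .135 45 300 1;python3 go.py .554 -.117 .038 45 300 1
```

```text
clock: 4.0
position: [0.4553, 0.0476, 0.2366]
ee_rot: [2.294, 0.614, 0.253]
force: [0.7, 0.5, -0.0]
width: 0.999
4.0 q [-1.337  0.259  0.624  2.196  0.727  1.045 -0.67 ] p [0.4553 0.0476 0.2366] F [ 0.7  0.5 -0. ] w 0.999
[[0.866, 0.354, 0.352], [0.499, -0.615, -0.61], [0.0, 0.704, -0.71]]
7.314310163527078e-10 (-1, -1, -1, -1) [-0.0, 0.2721, 0.0, 0.5576, -0.0, 0.4277, 0.0, 0.3704, 3.1416, -0.0364, -0.0083, -0.0083, -0.0004]
dp [ 0.0035 -0.0024  0.1595] rot [-0.004  0.    -0.001] rows>= 3
dp [ 0.0033 -0.0036  0.2949] rot [-0.004  0.    -0.001] rows>= 5
```

```bash
python3 go.py .5526 -.1146 .049 45 300 1
python3 -m pendant '[{"dp":[0.001,-0.001,0.05],"rotation":[0,0,0],"fingers":-1},{"dp":[0.002,-0.002,0.1],"rotation":[0,0,0],"fingers":-1},{"dp":[0.003,-0.003,0.15],"rotation":[-0.004,0,0],"fingers":-1},{"dp":[0.003,-0.003,0.18],"rotation":[-0.004,0,0],"fingers":-1},{"dp":[0.003,-0.003,0.19],"rotation":[-0.004,0,0],"fingers":-1}]'; python3 go.py .5526 -.1146 .049 45 300 1
python3 - <<'E'
from h import *
cv2.imwrite('pics/w2.png',arm.get_image('wrist'));cv2.imwrite('pics/s2.png',arm.get_image('scene')[:,200:])
E
```

```text
dp [0.0033 0.0022 0.2852] rot [-0.004  0.    -0.001] rows>= 5
clock: 4.62
position: [0.5253, -0.0669, 0.1005]
ee_rot: [2.289, 0.611, 0.253]
force: [0.2, 0.1, 0.3]
width: 0.997
dp [0.     0.0023 0.094 ] rot [ 0.001  0.002 -0.001] rows>= 2
```

View pics/w2.png

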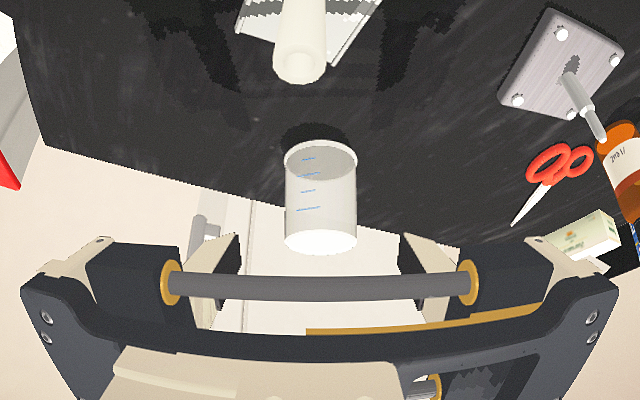

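View pics/s2.png

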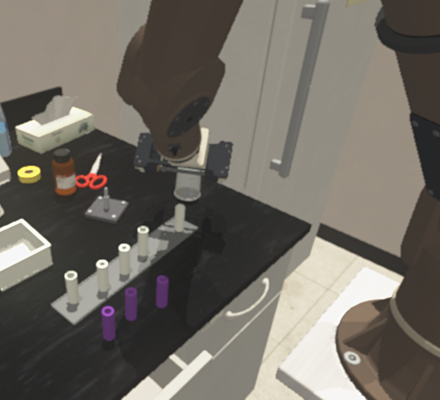

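```bash
python3 - <<'E'
from h import *
s=arm.observe();o,d=ray('wrist',(319,198));R0=R.from_rotvec(s['ee_rot']);print(R0.inv().apply(o-s['position']),R0.inv().apply(d))
E
python3 -m pendant '[{"dp":[0,0.001,0.03],"rotation":[0,0,0],"fingers":-1},{"dp":[0,0.002,0.06],"rotation":[0,0,0],"fingers":-1},{"dp":[0,0.002,0.08],"rotation":[0,0,0],"fingers":-1},{"dp":[0,0.002,0.094],"rotation":[0,0,0],"fingers":-1},{"dp":[0,0.002,0.094],"rotation":[0,0,0],"fingers":-1},{"dp":[0,0.002,0.094],"rotation":[0,0,0],"fingers":1},{"dp":[0,0.002,0.094],"rotation":[0,0,0],"fingers":1},{"dp":[0,0.002,0.094],"rotation":[0,0,0],"fingers":1},{"dp":[0,0.002,0.094],"rotation":[0,0,0],"fingers":1}]' 10; python3 log.py;python3 go.py .5526 -.1146 .049 45 300 1
```

```text
[ 0.0003009  -0.07964679 -0.15705214] [8.86417170e-04 2.92432839e-01 9.56285652e-01]
clock: 5.85
position: [0.5589, -0.1244, 0.0357]
ee_rot: [2.29, 0.612, 0.255]
force: [0.5, 1.1, 1.3]
width: 0.654
5.85 q [-0.961  0.885  0.882  2.306  1.422  0.134 -1.246] p [ 0.5589 -0.1244  0.0357] F [0.5 1.1 1.3] w 0.654
[[0.867, 0.352, 0.353], [0.499, -0.613, -0.613], [0.001, 0.708, -0.707]]
dp [-0.0005  0.0012  0.0012] rot [ 0.001  0.    -0.002] rows>= 1
```

```bash
python3 -m pendant '[{"dp":[0,0.015,-0.02],"rotation":[0,0,0],"fingers":1},{"dp":[0,0.035,-0.05],"rotation":[0,0,0],"fingers":1},{"dp":[0,0.055,-0.085],"rotation":[0,0,0],"fingers":1},{"dp":[0,0.075,-0.12],"rotation":[0,0,0],"fingers":1},{"dp":[0,0.09,-0.155],"rotation":[0,0,0],"fingers":1},{"dp":[0,0.1,-0.19],"rotation":[0,0,0],"fingers":1},{"dp":[0,0.1,-0.21],"rotation":[0,0,0],"fingers":1}]'; python3 log.py
for a in ".47 .18 .25 45 300 1" ".45 .36 .28 10 300 1" ".42 .45 .25 -45 300 1"; do python3 go.py $a; done
python3 - <<'E'
from h import *
cv2.imwrite('pics/w3.png',arm.get_image('wrist'))
E
```

```text
clock: 6.72
position: [0.5195, -0.0565, 0.256]
ee_rot: [2.292, 0.611, 0.256]
force: [-0.4, 1.1, -0.7]
width: 0.653
6.725 q [-1.113  0.229  0.692  2.179  0.849  0.911 -0.501] p [ 0.5195 -0.0565  0.256 ] F [-0.4  1.1 -0.7] w 0.653
[[0.867, 0.351, 0.354], [0.499, -0.615, -0.611], [0.003, 0.706, -0.708]]
dp [ 0.075 -0.167 -0.139] rot [-0.001 -0.001 -0.003] rows>= 4
dp [ 0.1474 -0.2742 -0.2808] rot [ 0.61  -0.002 -0.003] rows>= 7
dp [ 0.1662 -0.3693 -0.3406] rot [ 1.57  -0.003 -0.002] rows>= 9
```

View pics/w3.png

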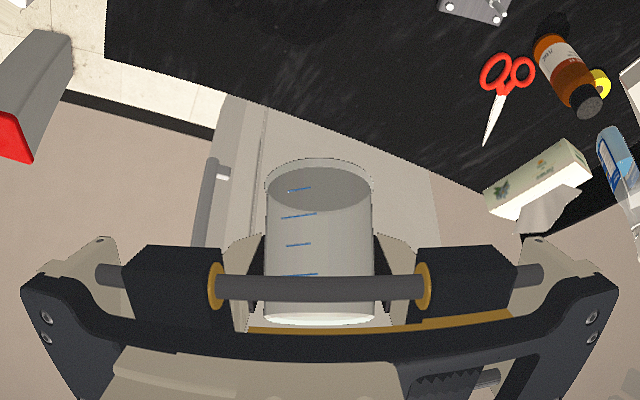

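```bash
python3 -m pendant '[{"dp":[0.015,-0.033,-0.028],"rotation":[0,0,0],"fingers":1},{"dp":[0.03,-0.067,-0.056],"rotation":[0,0,0],"fingers":1},{"dp":[0.045,-0.1,-0.084],"rotation":[0,0,0],"fingers":1},{"dp":[0.06,-0.134,-0.112],"rotation":[0,0,0],"fingers":1},{"dp":[0.075,-0.167,-0.14],"rotation":[0.06,0,0],"fingers":1},{"dp":[0.09,-0.19,-0.17],"rotation":[0.18,0,0],"fingers":1},{"dp":[0.105,-0.21,-0.2],"rotation":[0.3,0,0],"fingers":1},{"dp":[0.12,-0.23,-0.225],"rotation":[0.42,0,0],"fingers":1},{"dp":[0.135,-0.255,-0.255],"rotation":[0.54,0,0],"fingers":1},{"dp":[0.147,-0.274,-0.281],"rotation":[0.66,0,0],"fingers":1},{"dp":[0.15,-0.29,-0.29],"rotation":[0.8,0,0],"fingers":1},{"dp":[0.153,-0.305,-0.3],"rotation":[0.94,0,0],"fingers":1},{"dp":[0.156,-0.32,-0.31],"rotation":[1.08,0,0],"fingers":1},{"dp":[0.16,-0.335,-0.32],"rotation":[1.22,0,0],"fingers":1},{"dp":[0.163,-0.35,-0.33],"rotation":[1.36,0,0],"fingers":1},{"dp":[0.166,-0.369,-0.34],"rotation":[1.48,0,0],"fingers":1},{"dp":[0.166,-0.369,-0.34],"rotation":[1.57,0,0],"fingers":1},{"dp":[0.166,-0.369,-0.34],"rotation":[1.57,0,0],"fingers":1},{"dp":[0.166,-0.369,-0.34],"rotation":[1.57,0,0],"fingers":1}]'; python3 log.py
python3 go.py .42 .45 .25 -45 300 1
python3 - <<'E'
from h import *
cv2.imwrite('pics/w4.png',arm.get_image('wrist'))
cv2.imwrite('pics/s4.png',arm.get_image('scene'))
E
```

```text
clock: 9.15
position: [0.413, 0.4621, 0.2371]
ee_rot: [-2.291, -0.615, 0.25]
force: [-1.4, 1.2, -0.6]
width: 0.654
9.15 q [-0.585  0.477  0.121  1.778 -0.945  1.163  0.57 ] p [0.413  0.4621 0.2371] F [-1.4  1.2 -0.6] w 0.654
[[0.866, 0.356, -0.351], [0.5, -0.612, 0.613], [0.003, -0.706, -0.708]]
dp [-0.      0.0008 -0.0002] rot [ 0.001 -0.002  0.002] rows>= 1
```

View pics/w4.png

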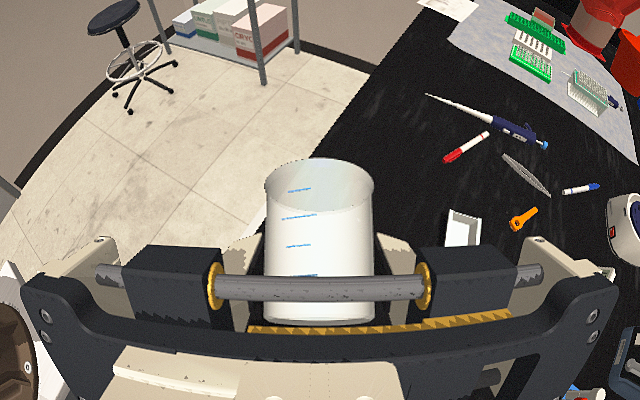

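View pics/s4.png

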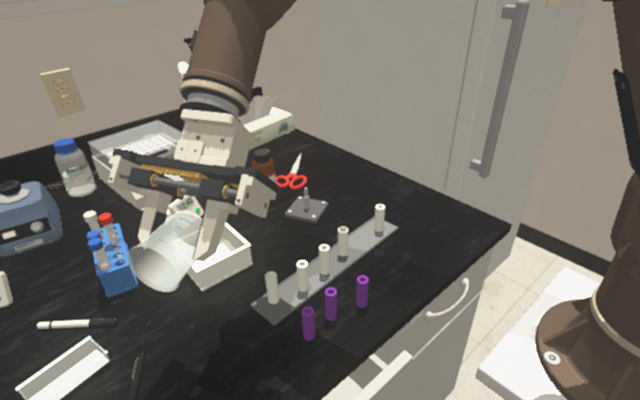

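```bash
python3 -m pendant '[{"dp":[0,0.035,0.035],"rotation":[0,0,0],"fingers":1},{"dp":[0,0.07,0.07],"rotation":[0,0,0],"fingers":1},{"dp":[0,0.1,0.1],"rotation":[0,0,0],"fingers":1},{"dp":[0,0.125,0.125],"rotation":[0,0,0],"fingers":1},{"dp":[0,0.14,0.14],"rotation":[0,0,0],"fingers":1},{"dp":[0,0.147,0.147],"rotation":[0,0,0],"fingers":1},{"dp":[0,0.147,0.147],"rotation":[0,0,0],"fingers":1}]'; python3 log.py
python3 go.py .42 .45 .035 -45 300 1
```

```text
clock: 10.12
position: [0.4132, 0.4637, 0.0302]
ee_rot: [-2.289, -0.618, 0.25]
force: [-0.6, 0.2, -0.2]
width: 0.652
10.125 q [-0.523  0.776  0.032  1.881 -1.135  0.922  0.952] p [0.4132 0.4637 0.0302] F [-0.6  0.2 -0.2] w 0.652
[[0.865, 0.358, -0.352], [0.502, -0.611, 0.613], [0.005, -0.707, -0.708]]
dp [-0.001   0.0074  0.0046] rot [ 0.001 -0.002  0.005] rows>= 1
```

```bash
python3 -m pendant '[{"dp":[0,0.002,0.002],"rotation":[0,0,0],"fingers":1},{"dp":[0,0.004,0.004],"rotation":[0,0,0],"fingers":1},{"dp":[0,0.006,0.006],"rotation":[0,0,0],"fingers":1},{"dp":[0,0.006,0.006],"rotation":[0,0,0],"fingers":1}]'; python3 log.py
python3 - <<'E'
from h import *
cv2.imwrite('pics/s5.png',cv2.resize(arm.get_image('scene')[150:350,60:320],None,fx=3,fy=3))
E
```

```text
clock: 10.62
position: [0.4134, 0.4638, 0.0218]
ee_rot: [-2.289, -0.618, 0.249]
force: [0.6, 0.5, 0.0]
width: 0.657
10.625 q [-0.52   0.79   0.028  1.881 -1.144  0.913  0.967] p [0.4134 0.4638 0.0218] F [0.6 0.5 0. ] w 0.657
[[0.865, 0.358, -0.351], [0.502, -0.61, 0.613], [0.005, -0.707, -0.708]]
```

View pics/s5.png

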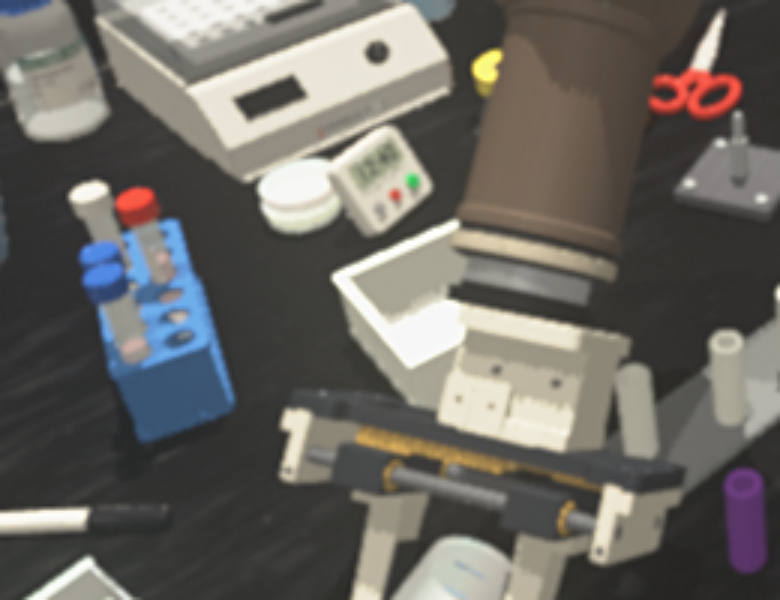

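Run:
```python
from h import *
a=cv2.imread('pics/s4.png')[230:330,240:360]
b=arm.get_image('scene')[230:330,240:360]
t=arm.get_image('top')[140:320,130:330]
cv2.imwrite('pics/cmp.png',np.hstack([cv2.resize(a,None,fx=3,fy=3),cv2.resize(b,None,fx=3,fy=3)]))
cv2.imwrite('pics/t5.png',cv2.resize(t,None,fx=3,fy=3))
```

```text
(no output)
```

View pics/cmp.png

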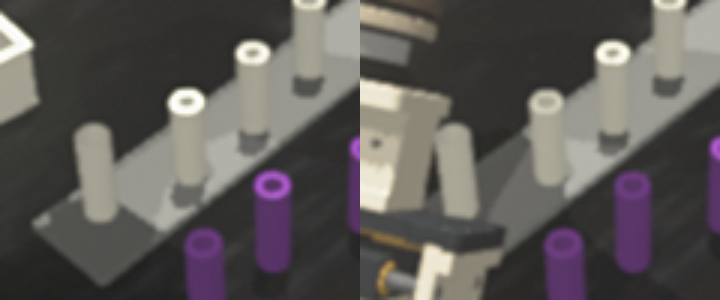

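View pics/t5.png

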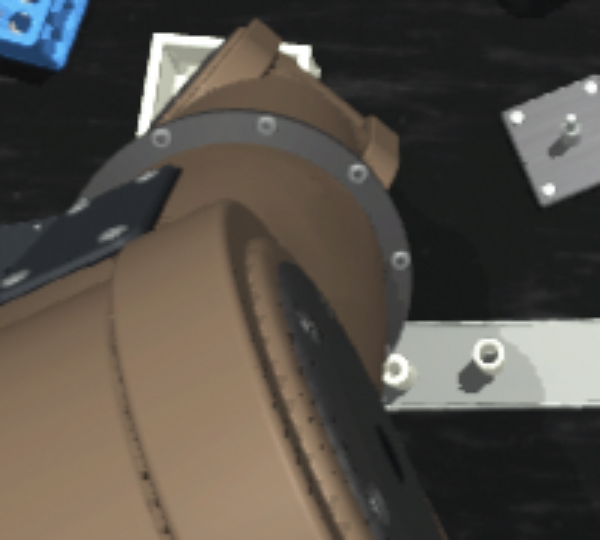

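```bash
python3 -m pendant '[{"dp":[0,0,0],"rotation":[0,0,0],"fingers":-0.5},{"dp":[0,0,0],"rotation":[0,0,0],"fingers":-0.5},{"dp":[0,0,0],"rotation":[0,0,0],"fingers":-0.5},{"dp":[0,0,0],"rotation":[0,0,0],"fingers":-1},{"dp":[0,0,0],"rotation":[0,0,0],"fingers":-1},{"dp":[0,0,-0.02],"rotation":[0,0,0],"fingers":-1},{"dp":[0,0,-0.05],"rotation":[0,0,0],"fingers":-1},{"dp":[0,0,-0.1],"rotation":[0,0,0],"fingers":-1},{"dp":[0,0,-0.15],"rotation":[0,0,0],"fingers":-1},{"dp":[0,0,-0.15],"rotation":[0,0,0],"fingers":-1}]'; python3 log.py
python3 - <<'E'
from h import *
cv2.imwrite('pics/w6.png',arm.get_image('wrist'))
cv2.imwrite('pics/s6.png',arm.get_image('scene'))
E
```

```text
clock: 12.02
position: [0.4708, 0.3683, 0.131]
ee_rot: [-2.293, -0.615, 0.239]
force: [0.1, 0.7, 0.2]
width: 1.0
12.025 q [-0.413  0.644  0.14   1.8   -0.952  1.157  0.843] p [0.4708 0.3683 0.131 ] F [0.1 0.7 0.2] w 1.0
[[0.868, 0.359, -0.343], [0.496, -0.613, 0.615], [0.01, -0.704, -0.71]]
```

View pics/w6.png

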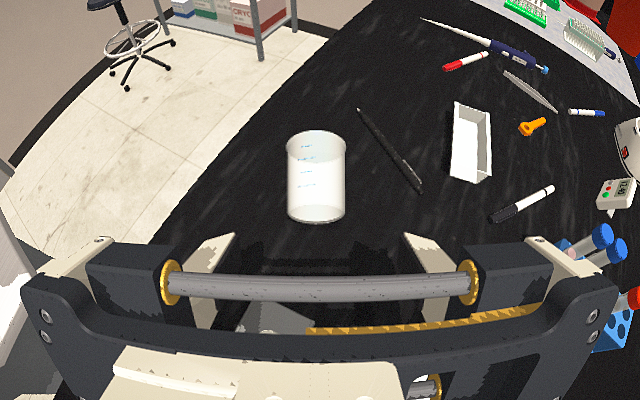

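View pics/s6.png

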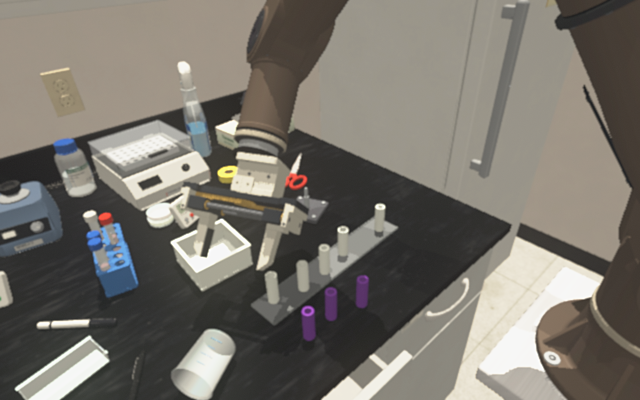

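```bash
python3 go.py .45 .40 .26 -45 300 1; python3 go.py .40 .48 .24 45 300 1
```

```text
dp [ 0.0007 -0.1163 -0.0507] rot [ 0.001 -0.004  0.005] rows>= 3
dp [-0.0026 -0.1501  0.0113] rot [-1.57e+00 -6.00e-03  1.00e-03] rows>= 9
```

```bash
python3 -m pendant '[{"dp":[0,-0.06,-0.025],"rotation":[0,0,0],"fingers":-1},{"dp":[0,-0.116,-0.05],"rotation":[0,0,0],"fingers":-1},{"dp":[0,-0.12,-0.05],"rotation":[-0.15,0,0],"fingers":-1},{"dp":[0,-0.125,-0.045],"rotation":[-0.32,0,0],"fingers":-1},{"dp":[0,-0.13,-0.04],"rotation":[-0.5,0,0],"fingers":-1},{"dp":[0,-0.135,-0.03],"rotation":[-0.68,0,0],"fingers":-1},{"dp":[0,-0.14,-0.02],"rotation":[-0.86,0,0],"fingers":-1},{"dp":[0,-0.145,-0.01],"rotation":[-1.04,0,0],"fingers":-1},{"dp":[0,-0.15,0],"rotation":[-1.22,0,0],"fingers":-1},{"dp":[0,-0.15,0.011],"rotation":[-1.4,0,0],"fingers":-1},{"dp":[0,-0.15,0.011],"rotation":[-1.57,0,0],"fingers":-1},{"dp":[0,-0.15,0.011],"rotation":[-1.57,0,0],"fingers":-1},{"dp":[0,-0.15,0.011],"rotation":[-1.57,0,0],"fingers":-1}]'; python3 log.py
python3 - <<'E'
from h import *
p=arm.camera_params('wrist')
cv2.imwrite('pics/w7.png',arm.get_image('wrist'))
import json; json.dump({k:np.array(v).tolist() for k,v in p.items()},open('w7.json','w'))
E
```

```text
clock: 13.75
position: [0.4097, 0.4688, 0.2272]
ee_rot: [2.294, 0.611, 0.261]
force: [0.2, -0.7, 1.3]
width: 1.004
13.75 q [-1.531  0.76   0.493  1.369  0.313  1.53  -0.647] p [0.4097 0.4688 0.2272] F [ 0.2 -0.7  1.3] w 1.004
[[0.866, 0.35, 0.356], [0.5, -0.616, -0.609], [0.006, 0.706, -0.709]]
```

View pics/w7.png

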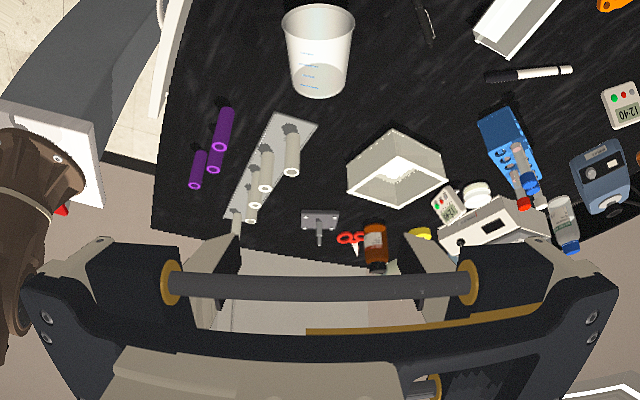

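Run:
```python
from h import *
import json; p={k:np.array(v) for k,v in json.load(open('w7.json')).items()}
print(onz('wrist',(318,22),.032,p),onz('wrist',(320,78),.028,p),'bot low',onz('wrist',(320,97),.01,p))
```

```text
[0.39715637 0.4922532  0.032     ] [0.43408052 0.4322537  0.028     ] bot low [0.45667964 0.39367877 0.01      ]
```

```bash
python3 go.py .4106 .4684 .12 45 300 1; python3 go.py .4106 .4684 .033 45 300 1
```

```text
dp [-0.0008 -0.0763  0.0955] rot [-0.003 -0.004 -0.007] rows>= 2
dp [-0.0014 -0.1377  0.1572] rot [-0.003 -0.004 -0.007] rows>= 4
```

```bash
python3 -m pendant '[{"dp":[0,-0.03,0.04],"rotation":[0,0,-0.003],"fingers":-1},{"dp":[0,-0.06,0.075],"rotation":[0,0,-0.007],"fingers":-1},{"dp":[-0.001,-0.09,0.107],"rotation":[-0.003,-0.004,-0.007],"fingers":-1},{"dp":[-0.001,-0.115,0.133],"rotation":[-0.003,-0.004,-0.007],"fingers":-1},{"dp":[-0.001,-0.13,0.148],"rotation":[-0.003,-0.004,-0.007],"fingers":-1},{"dp":[-0.001,-0.137,0.157],"rotation":[-0.003,-0.004,-0.007],"fingers":-1},{"dp":[-0.001,-0.137,0.157],"rotation":[-0.003,-0.004,-0.007],"fingers":-1},{"dp":[-0.001,-0.137,0.157],"rotation":[-0.003,-0.004,-0.007],"fingers":1},{"dp":[-0.001,-0.137,0.157],"rotation":[-0.003,-0.004,-0.007],"fingers":1},{"dp":[-0.001,-0.137,0.157],"rotation":[-0.003,-0.004,-0.007],"fingers":1},{"dp":[-0.001,-0.137,0.157],"rotation":[-0.003,-0.004,-0.007],"fingers":1}]' 10; python3 log.py
python3 go.py .4106 .4684 .033 45 300 1
python3 - <<'E'
from h import *
cv2.imwrite('pics/w8.png',arm.get_image('wrist'))
E
```

```text
clock: 15.18
position: [0.4178, 0.457, 0.0206]
ee_rot: [2.29, 0.614, 0.255]
force: [-0.1, 0.5, 2.0]
width: 0.669
15.175 q [-1.493  0.988  0.438  1.487  0.267  1.225 -0.779] p [0.4178 0.457  0.0206] F [-0.1  0.5  2. ] w 0.669
[[0.866, 0.354, 0.354], [0.5, -0.612, -0.612], [0.0, 0.707, -0.707]]
dp [-0.0005 -0.0008  0.0005] rot [ 0. -0.  0.] rows>= 1
```

View pics/w8.png

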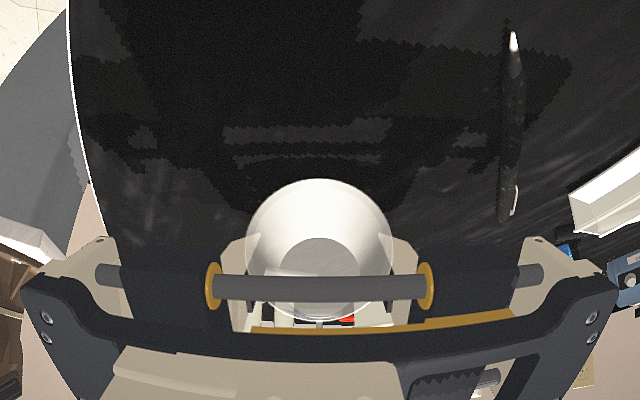

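```bash
python3 go.py .4106 .4684 .17 45 300 1; python3 go.py .4313 .4277 .19 -42 300 1
```

```text
dp [-0.0005  0.0961 -0.0963] rot [ 0. -0.  0.] rows>= 3
dp [-0.0029  0.1238 -0.0961] rot [ 1.519 -0.     0.   ] rows>= 9
```

```bash
python3 -m pendant '[{"dp":[0,0.015,-0.015],"rotation":[0,0,0],"fingers":1},{"dp":[0,0.045,-0.045],"rotation":[0,0,0],"fingers":1},{"dp":[0,0.08,-0.08],"rotation":[0,0,0],"fingers":1},{"dp":[0,0.1,-0.096],"rotation":[0,0,0],"fingers":1},{"dp":[0,0.104,-0.096],"rotation":[0.16,0,0],"fingers":1},{"dp":[0,0.108,-0.096],"rotation":[0.33,0,0],"fingers":1},{"dp":[0,0.112,-0.096],"rotation":[0.5,0,0],"fingers":1},{"dp":[0,0.116,-0.096],"rotation":[0.67,0,0],"fingers":1},{"dp":[0,0.12,-0.096],"rotation":[0.84,0,0],"fingers":1},{"dp":[0,0.124,-0.096],"rotation":[1.01,0,0],"fingers":1},{"dp":[0,0.124,-0.096],"rotation":[1.18,0,0],"fingers":1},{"dp":[0,0.124,-0.096],"rotation":[1.35,0,0],"fingers":1},{"dp":[-0.003,0.124,-0.096],"rotation":[1.519,0,0],"fingers":1},{"dp":[-0.003,0.124,-0.096],"rotation":[1.519,0,0],"fingers":1},{"dp":[-0.003,0.124,-0.096],"rotation":[1.519,0,0],"fingers":1}]'; python3 log.py
python3 go.py .4313 .4277 .07 -42 300 1;python3 go.py .4313 .4277 .0495 -42 300 1
python3 - <<'E'
from h import *
cv2.imwrite('pics/s9.png',arm.get_image('scene'))
E
```

```text
clock: 17.1
position: [0.4249, 0.4384, 0.1763]
ee_rot: [-2.341, -0.628, 0.241]
force: [-0.2, 1.2, -1.0]
width: 0.67
17.1 q [-0.426  0.539 -0.074  1.804 -0.845  1.025  0.575] p [0.4249 0.4384 0.1763] F [-0.2  1.2 -1. ] w 0.67
[[0.866, 0.372, -0.335], [0.501, -0.644, 0.578], [-0.0, -0.668, -0.744]]
dp [0.0003 0.0803 0.0895] rot [0.001 0.001 0.   ] rows>= 2
dp [0.0003 0.094  0.1048] rot [0.001 0.001 0.   ] rows>= 3
```

View pics/s9.png

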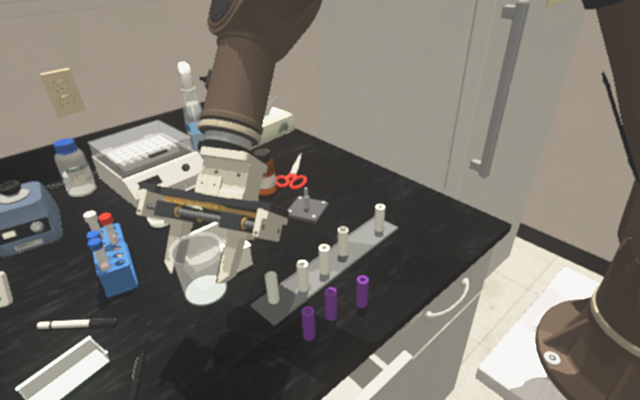

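```bash
python3 -m pendant '[{"dp":[0,0.03,0.03],"rotation":[0,0,0],"fingers":1},{"dp":[0,0.055,0.06],"rotation":[0,0,0],"fingers":1},{"dp":[0,0.075,0.083],"rotation":[0,0,0],"fingers":1},{"dp":[0,0.085,0.095],"rotation":[0,0,0],"fingers":1},{"dp":[0,0.09,0.1],"rotation":[0,0,0],"fingers":1},{"dp":[0,0.092,0.1025],"rotation":[0,0,0],"fingers":1},{"dp":[0,0.094,0.105],"rotation":[0,0,0],"fingers":1},{"dp":[0,0.095,0.106],"rotation":[0,0,0],"fingers":1}]'; python3 log.py
```

```text
clock: 18.15
position: [0.4245, 0.4397, 0.0349]
ee_rot: [-2.34, -0.631, 0.24]
force: [1.0, 0.5, -0.8]
width: 0.667
18.15 q [-0.388  0.751 -0.133  1.867 -0.951  0.825  0.812] p [0.4245 0.4397 0.0349] F [ 1.   0.5 -0.8] w 0.667
[[0.865, 0.375, -0.335], [0.502, -0.643, 0.579], [0.002, -0.668, -0.744]]
```

```bash
python3 -m pendant '[{"dp":[0,0.001,0.001],"rotation":[0,0,0],"fingers":1},{"dp":[0,0.002,0.002],"rotation":[0,0,0],"fingers":1},{"dp":[0,0.002,0.002],"rotation":[0,0,0],"fingers":1}]'; 
python3 -m pendant '[{"dp":[0,0.001,0.001],"rotation":[0,0,0],"fingers":1},{"dp":[0,0.002,0.002],"rotation":[0,0,0],"fingers":1},{"dp":[0,0.002,0.002],"rotation":[0,0,0],"fingers":1}]'
python3 - <<'E'
from h import *
cv2.imwrite('pics/s10.png',cv2.resize(arm.get_image('scene')[200:350,120:320],None,fx=4,fy=4))
E
```

```text
clock: 18.52
position: [0.4249, 0.4399, 0.0327]
ee_rot: [-2.339, -0.631, 0.239]
force: [-0.3, -0.7, 4.5]
width: 0.67
clock: 18.9
position: [0.4248, 0.4401, 0.0311]
ee_rot: [-2.337, -0.632, 0.239]
force: [-1.0, -3.3, 10.3]
width: 0.666
```

View pics/s10.png

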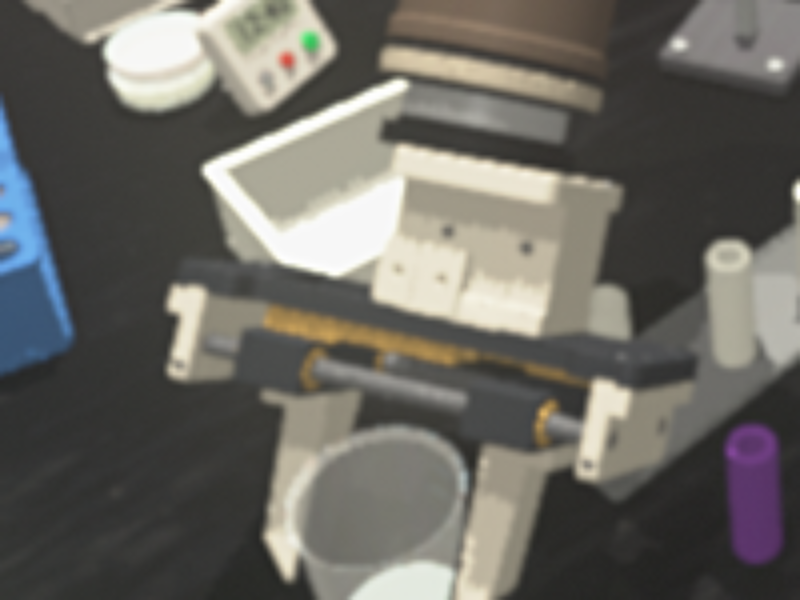

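```bash
python3 -m pendant '[{"dp":[0,-0.001,-0.001],"rotation":[0,0,0],"fingers":-0.5},{"dp":[0,-0.001,-0.001],"rotation":[0,0,0],"fingers":-0.6},{"dp":[0,-0.001,-0.001],"rotation":[0,0,0],"fingers":-1},{"dp":[0,-0.001,-0.001],"rotation":[0,0,0],"fingers":-1},{"dp":[0,-0.001,-0.001],"rotation":[0,0,0],"fingers":-1},{"dp":[0,0,-0.02],"rotation":[0,0,0],"fingers":-1},{"dp":[0,0,-0.06],"rotation":[0,0,0],"fingers":-1},{"dp":[0,0,-0.11],"rotation":[0,0,0],"fingers":-1},{"dp":[0,-0.03,-0.15],"rotation":[0,0,0],"fingers":-1},{"dp":[0,-0.06,-0.17],"rotation":[0,0,0],"fingers":-1},{"dp":[0,-0.06,-0.17],"rotation":[0,0,0],"fingers":-1}]'; python3 log.py
python3 - <<'E'
from h import *
cv2.imwrite('pics/s11.png',arm.get_image('scene'))
E
```

```text
clock: 20.32
position: [0.4606, 0.3801, 0.2014]
ee_rot: [-2.336, -0.634, 0.232]
force: [0.4, -0.5, 0.2]
width: 1.003
20.325 q [-0.338  0.525 -0.036  1.753 -0.794  1.143  0.607] p [0.4606 0.3801 0.2014] F [ 0.4 -0.5  0.2] w 1.003
[[0.864, 0.378, -0.331], [0.503, -0.639, 0.582], [0.009, -0.67, -0.743]]
```

View pics/s11.png

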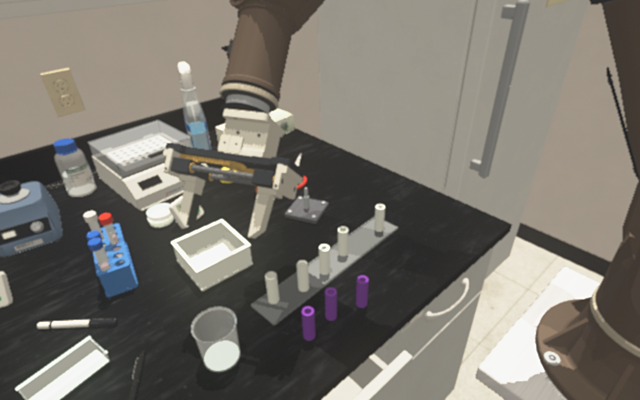

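```bash
python3 go.py .4645 .3045 .16 0 0 1
```

```text
dp [-0.0342  0.0886 -0.0018] rot [-0.661 -0.388 -0.993] rows>= 7
```

```bash
python3 -m pendant '[{"dp":[-0.004,0.01,0],"rotation":[-0.083,-0.048,-0.124],"fingers":0.2},{"dp":[-0.008,0.02,0],"rotation":[-0.165,-0.097,-0.248],"fingers":0.2},{"dp":[-0.013,0.033,0],"rotation":[-0.248,-0.145,-0.372],"fingers":0.2},{"dp":[-0.017,0.044,0],"rotation":[-0.33,-0.194,-0.497],"fingers":0.2},{"dp":[-0.021,0.055,-0.001],"rotation":[-0.413,-0.242,-0.62],"fingers":0.2},{"dp":[-0.026,0.066,-0.001],"rotation":[-0.496,-0.291,-0.745],"fingers":0.2},{"dp":[-0.03,0.078,-0.002],"rotation":[-0.578,-0.339,-0.87],"fingers":0.2},{"dp":[-0.034,0.089,-0.002],"rotation":[-0.661,-0.388,-0.993],"fingers":0.2},{"dp":[-0.034,0.089,-0.002],"rotation":[-0.661,-0.388,-0.993],"fingers":0.2},{"dp":[-0.034,0.089,-0.002],"rotation":[-0.661,-0.388,-0.993],"fingers":0.2}]' 10; python3 log.py
python3 go.py .4645 .3045 .16 0 0 1;python3 go.py .4645 .3045 .05 0 0 1
cat > snap.py <<'E'
import sys; from h import *; import json
n,fn=sys.argv[1:3]; p=arm.camera_params(n); im=arm.get_image(n); cv2.imwrite(f'pics/{fn}.png',im); json.dump({k:np.array(v).tolist() for k,v in p.items()},open(f'{fn}.json','w'))
E
python3 snap.py wrist w12
```

```text
clock: 21.62
position: [0.4653, 0.3037, 0.141]
ee_rot: [-2.224, -2.216, 0.002]
force: [-0.5, 0.8, 0.1]
width: 0.398
21.625 q [-6.700e-01  4.120e-01 -5.000e-03  1.847e+00  1.000e-03  8.840e-01
  8.920e-01] p [0.4653 0.3037 0.141 ] F [-0.5  0.8  0.1] w 0.398
[[0.004, 1.0, -0.002], [1.0, -0.004, -0.0], [-0.0, -0.002, -1.0]]
dp [ 0.0008 -0.0008 -0.0002] rot [-0.002  0.    -0.004] rows>= 1
dp [ 0.0008 -0.0005  0.1098] rot [-0.002  0.    -0.004] rows>= 2
```

View pics/w12.png

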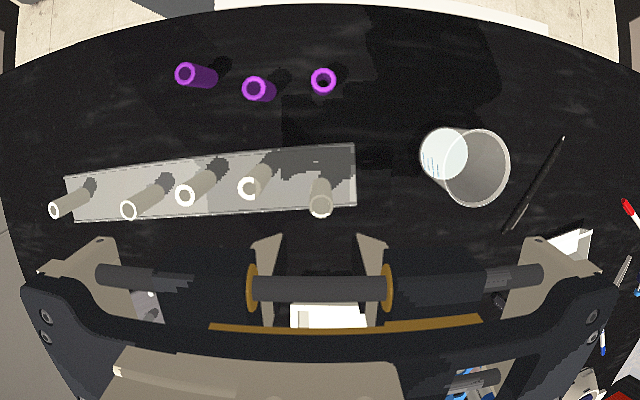

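```bash
python3 - <<'E'
from h import *
import json; p={k:np.array(v) for k,v in json.load(open('w12.json')).items()}
for n,uv in [('s1',(320,206)),('s2',(247,188)),('s3',(185,196)),('s4',(128,211)),('s6',(53,211))]: print(n,onz('wrist',uv,.065,p).round(4))
print('beaker mouth',onz('wrist',(476,168),.077,p).round(3),'bottom',onz('wrist',(444,153),.003,p).round(3))
print('scene bk mouth',onz('scene',(214,325),.077).round(3))
E
python3 - <<'E'
import cv2
i=cv2.imread('pics/w12.png'); cv2.imwrite('pics/c12.png',cv2.resize(i[140:260,220:420],None,fx=4,fy=4))
E
```

```text
s1 [0.4641 0.3042 0.065 ]
s2 [0.449  0.2463 0.065 ]
s3 [0.4553 0.1911 0.065 ]
s4 [0.4693 0.1279 0.065 ]
s6 [0.4711 0.0157 0.065 ]
beaker mouth [0.429 0.429 0.077] bottom [0.429 0.43  0.003]
scene bk mouth [0.425 0.434 0.077]
```

View pics/c12.png

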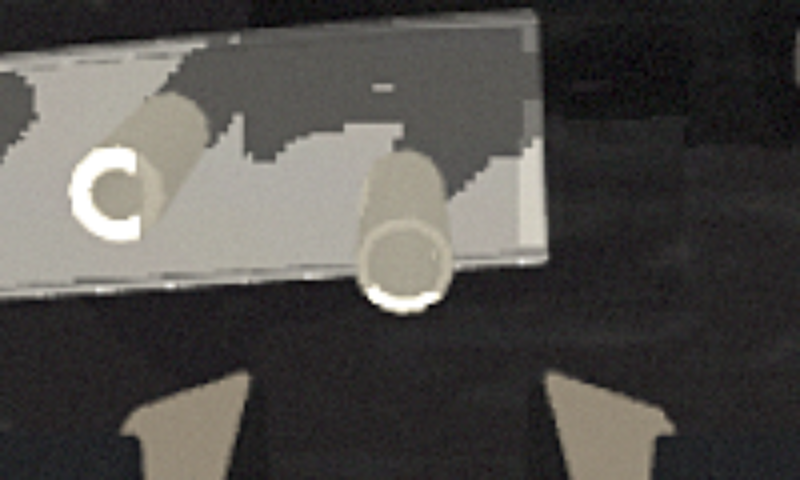

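```bash
python3 -m pendant '[{"dp":[0.0008,-0.001,0.04],"rotation":[-0.002,0,-0.004],"fingers":0.2},{"dp":[0.0008,-0.001,0.075],"rotation":[-0.002,0,-0.004],"fingers":0.2},{"dp":[0.0008,-0.001,0.1],"rotation":[-0.002,0,-0.004],"fingers":0.2},{"dp":[0.0008,-0.001,0.11],"rotation":[-0.002,0,-0.004],"fingers":0.2},{"dp":[0.0008,-0.001,0.11],"rotation":[-0.002,0,-0.004],"fingers":0.2},{"dp":[0.0008,-0.001,0.11],"rotation":[-0.002,0,-0.004],"fingers":1},{"dp":[0.0008,-0.001,0.11],"rotation":[-0.002,0,-0.004],"fingers":1},{"dp":[0.0008,-0.001,0.11],"rotation":[-0.002,0,-0.004],"fingers":1},{"dp":[0.0008,-0.001,0.11],"rotation":[-0.002,0,-0.004],"fingers":1}]' 15; python3 log.py
python3 -m pendant '[{"dp":[0,0,-0.02],"rotation":[0,0,0],"fingers":1},{"dp":[0,0,-0.06],"rotation":[0,0,0],"fingers":1},{"dp":[0,0,-0.09],"rotation":[0,0,0],"fingers":1},{"dp":[0,0,-0.1],"rotation":[0,0,0],"fingers":1}]';python3 go.py .6355 .079 .14 0 0 1; python3 snap.py wrist w13
```

```text
clock: 22.8
position: [0.4651, 0.3049, 0.0319]
ee_rot: [2.221, 2.221, 0.003]
force: [0.1, -0.7, 7.3]
width: 0.208
22.8 q [-0.67   0.56  -0.01   1.938  0.009  0.642  0.886] p [0.4651 0.3049 0.0319] F [ 0.1 -0.7  7.3] w 0.208
[[-0.0, 1.0, 0.002], [1.0, 0.0, 0.001], [0.001, 0.002, -1.0]]
clock: 23.3
position: [0.4656, 0.3053, 0.1337]
ee_rot: [2.221, 2.221, 0.008]
force: [-0.1, -0.0, 0.4]
width: 0.209
dp [-0.2264  0.1698  0.0125] rot [ 0.004 -0.003  0.   ] rows>= 5
```

View pics/w13.png

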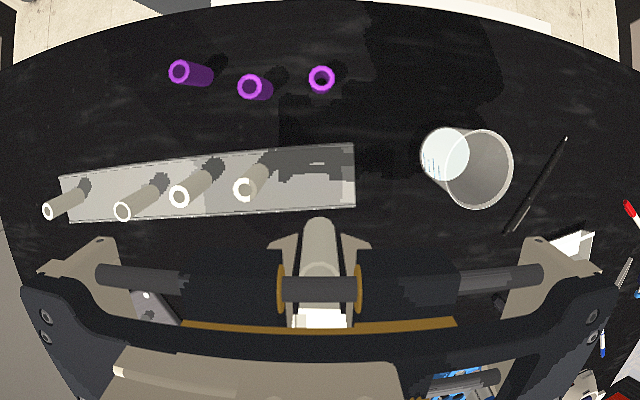

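```bash
python3 -m pendant '[{"dp":[-0.038,0.028,0],"rotation":[0,0,0],"fingers":1},{"dp":[-0.076,0.056,0],"rotation":[0,0,0],"fingers":1},{"dp":[-0.113,0.085,0],"rotation":[0,0,0],"fingers":1},{"dp":[-0.15,0.113,0],"rotation":[0,0,0],"fingers":1},{"dp":[-0.188,0.142,0.005],"rotation":[0.004,-0.003,0],"fingers":1},{"dp":[-0.226,0.171,0.01],"rotation":[0.004,-0.003,0],"fingers":1},{"dp":[-0.226,0.171,0.013],"rotation":[0.004,-0.003,0],"fingers":1},{"dp":[-0.226,0.171,0.013],"rotation":[0.004,-0.003,0],"fingers":1}]';python3 log.py; python3 snap.py wrist w14; python3 snap.py scene s14; python3 snap.py top t14
python3 - <<'E'
import cv2
i=cv2.imread('pics/w14.png'); cv2.imwrite('pics/c14.png',cv2.resize(i[140:330,220:420],None,fx=3,fy=3))
i=cv2.imread('pics/s14.png'); cv2.imwrite('pics/c14s.png',cv2.resize(i[130:240,240:400],None,fx=4,fy=4))
E
```

```text
clock: 24.35
position: [0.6355, 0.0797, 0.1192]
ee_rot: [-2.22, -2.22, 0.003]
force: [-0.8, 0.5, 0.4]
width: 0.207
24.35 q [-0.236  0.559  0.042  1.653 -0.029  0.933  1.388] p [0.6355 0.0797 0.1192] F [-0.8  0.5  0.4] w 0.207
[[-0.0, 1.0, -0.003], [1.0, 0.0, -0.0], [-0.0, -0.003, -1.0]]
```

View pics/c14.png

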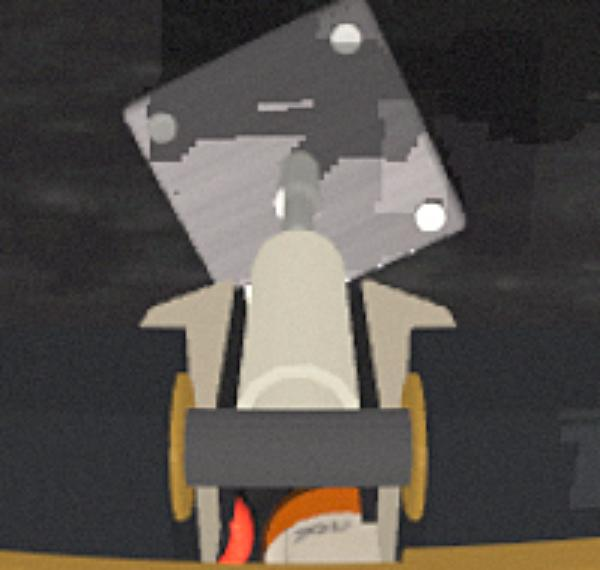

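View pics/c14s.png

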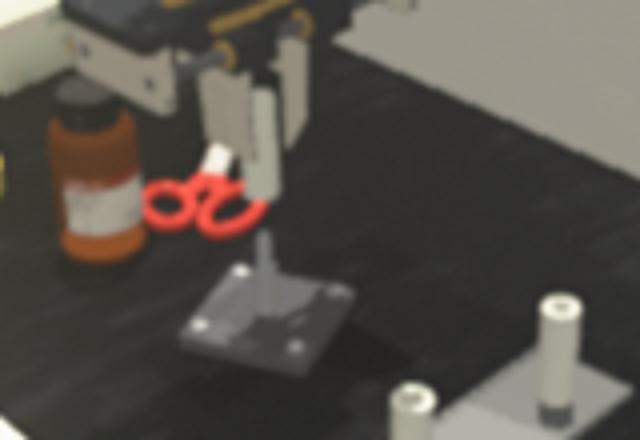

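Run:
```python
from h import *
import json
ps={k:np.array(v) for k,v in json.load(open('s14.json')).items()}; pw={k:np.array(v) for k,v in json.load(open('w14.json')).items()}
TC=np.array([.6355,.0797]); 
for z in (.15,.13,.11,.093): print('pred sleeve z',z,'scene',proj('scene',[TC[0]-.0008,TC[1],z],ps).round(1),'wrist',proj('wrist',[TC[0]-.0008,TC[1],z],pw).round(1))
for z in (.066,.05,.03,.012): print('pred pin z',z,'scene',proj('scene',[.6355,.079,z],ps).round(1),'wrist',proj('wrist',[.6355,.079,z],pw).round(1))
i=cv2.imread('pics/s14.png'); cv2.imwrite('pics/c14s.png',cv2.resize(i[145:215,285:330],None,fx=9,fy=9,interpolation=cv2.INTER_NEAREST))
i=cv2.imread('pics/w14.png'); cv2.imwrite('pics/c14.png',cv2.resize(i[180:280,280:360],None,fx=7,fy=6,interpolation=cv2.INTER_NEAREST))
```

```text
pred sleeve z 0.15 scene [304.1 154.2] wrist [319.6 277.5]
pred sleeve z 0.13 scene [304.5 162.4] wrist [319.5 257.9]
pred sleeve z 0.11 scene [304.9 170.4] wrist [319.5 242.2]
pred sleeve z 0.093 scene [305.3 177. ] wrist [319.4 231. ]
pred pin z 0.066 scene [305.8 187.1] wrist [318.4 217.5]
pred pin z 0.05 scene [306.1 193. ] wrist [318.4 210.3]
pred pin z 0.03 scene [306.5 200.3] wrist [318.5 202.5]
pred pin z 0.012 scene [306.8 206.6] wrist [318.5 196.3]
```

View pics/c14s.png

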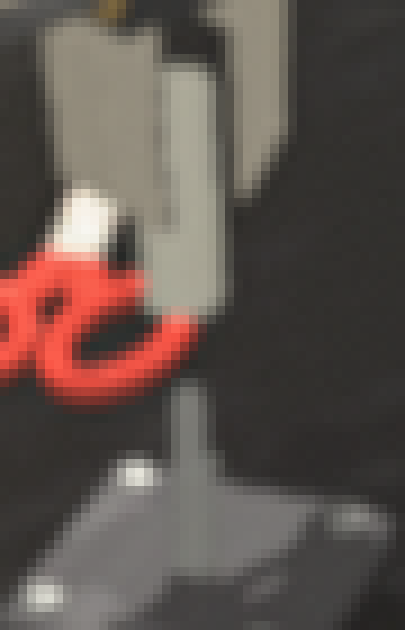

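View pics/c14.png

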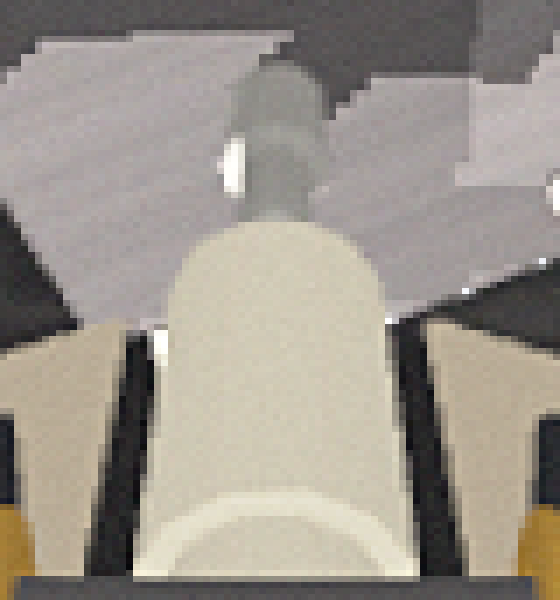

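```bash
python3 -m pendant '[{"dp":[0,0.001,0.01],"rotation":[-0.002,0,0],"fingers":1},{"dp":[0,0.001,0.018],"rotation":[-0.002,0,0],"fingers":1},{"dp":[0,0.001,0.024],"rotation":[-0.002,0,0],"fingers":1},{"dp":[0,0.001,0.03],"rotation":[-0.002,0,0],"fingers":1},{"dp":[0,0.001,0.037],"rotation":[-0.002,0,0],"fingers":1}]';python3 log.py
python3 - <<'E'
from h import *
i=arm.get_image('scene'); cv2.imwrite('pics/c15s.png',cv2.resize(i[145:215,275:340],None,fx=8,fy=8,interpolation=cv2.INTER_NEAREST))
i=arm.get_image('wrist');  cv2.imwrite('pics/c15.png',cv2.resize(i[180:280,270:370],None,fx=5,fy=5,interpolation=cv2.INTER_NEAREST))
E
```

```text
clock: 25.12
position: [0.6369, 0.081, 0.0832]
ee_rot: [2.219, 2.223, 0.002]
force: [0.6, 0.5, -0.3]
width: 0.206
25.125 q [-0.235  0.6    0.039  1.683 -0.029  0.858  1.389] p [0.6369 0.081  0.0832] F [ 0.6  0.5 -0.3] w 0.206
[[-0.002, 1.0, 0.001], [1.0, 0.002, 0.0], [0.0, 0.001, -1.0]]
```

View pics/c15s.png

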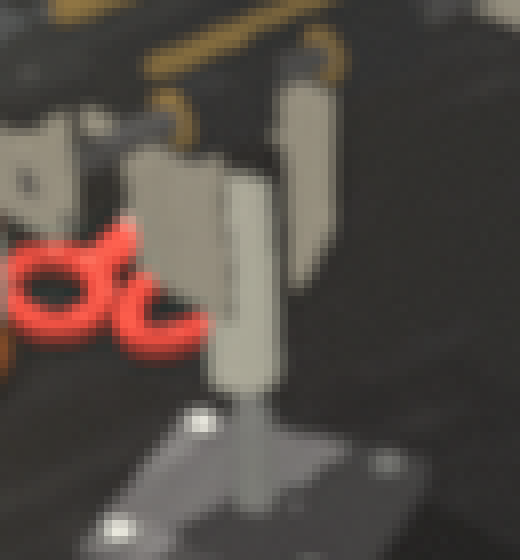

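View pics/c15.png

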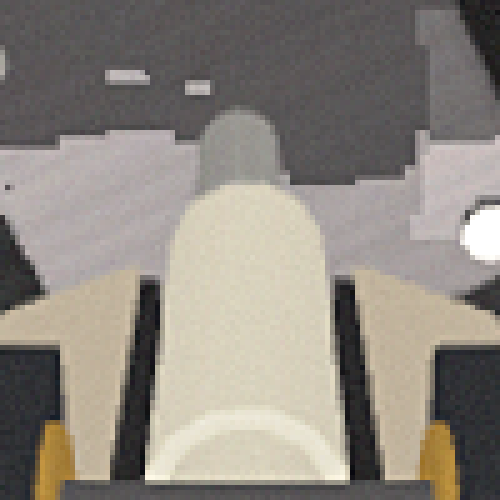

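```bash
python3 -m pendant '[{"dp":[-0.0012,-0.0003,0.005],"rotation":[0,0,0],"fingers":1},{"dp":[-0.0012,-0.0003,0.012],"rotation":[0,0,0],"fingers":1},{"dp":[-0.0012,-0.0003,0.02],"rotation":[0,0,0],"fingers":1},{"dp":[-0.0012,-0.0003,0.028],"rotation":[0,0,0],"fingers":1}]';python3 log.py
```

```text
clock: 25.72
position: [0.6359, 0.0797, 0.054]
ee_rot: [-2.219, -2.224, 0.0]
force: [0.0, -0.4, 0.1]
width: 0.208
25.725 q [-0.232  0.635  0.036  1.705 -0.03   0.803  1.391] p [0.6359 0.0797 0.054 ] F [ 0.  -0.4  0.1] w 0.208
[[-0.002, 1.0, -0.0], [1.0, 0.002, 0.0], [0.0, -0.0, -1.0]]
```

```bash
python3 -m pendant '[{"dp":[0,0.0003,0.006],"rotation":[0,0,0],"fingers":1},{"dp":[0,0.0003,0.011],"rotation":[0,0,0],"fingers":1},{"dp":[0,0.0003,0.014],"rotation":[0,0,0],"fingers":1},{"dp":[0,0.0003,0.0155],"rotation":[0,0,0],"fingers":1},{"dp":[0,0.0003,0.0165],"rotation":[0,0,0],"fingers":1},{"dp":[0,0.0003,0.0165],"rotation":[0,0,0],"fingers":1}]';python3 log.py
python3 - <<'E'
from h import *
i=arm.get_image('scene'); cv2.imwrite('pics/c16s.png',cv2.resize(i[145:215,275:340],None,fx=8,fy=8,interpolation=cv2.INTER_NEAREST))
E
```

```text
clock: 26.48
position: [0.6366, 0.0798, 0.0388]
ee_rot: [2.219, 2.224, 0.001]
force: [-2.6, -0.3, 10.5]
width: 0.207
26.475 q [-0.231  0.654  0.034  1.713 -0.03   0.774  1.391] p [0.6366 0.0798 0.0388] F [-2.6 -0.3 10.5] w 0.207
[[-0.002, 1.0, 0.001], [1.0, 0.002, 0.0], [0.0, 0.001, -1.0]]
```

View pics/c16s.png

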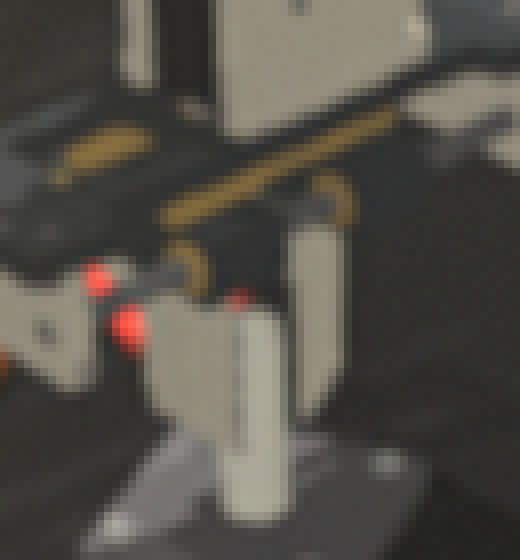

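```bash
python3 -m pendant '[{"dp":[0,0,-0.01],"rotation":[0,0,0],"fingers":1},{"dp":[0,0,-0.04],"rotation":[0,0,0],"fingers":1},{"dp":[0,0,-0.07],"rotation":[0,0,0],"fingers":1},{"dp":[0,0,-0.1],"rotation":[0,0,0],"fingers":1},{"dp":[0.03,-0.018,-0.11],"rotation":[0,0,0],"fingers":1},{"dp":[0.08,-0.047,-0.11],"rotation":[0,0,0],"fingers":1},{"dp":[0.13,-0.075,-0.11],"rotation":[0,0,0],"fingers":1},{"dp":[0.18,-0.103,-0.11],"rotation":[0,0,0],"fingers":1},{"dp":[0.23,-0.131,-0.11],"rotation":[0,0,0],"fingers":1},{"dp":[0.28,-0.159,-0.11],"rotation":[0,0,0],"fingers":1},{"dp":[0.32,-0.181,-0.11],"rotation":[0,0,0],"fingers":1},{"dp":[0.349,-0.196,-0.1],"rotation":[0,0,0],"fingers":1},{"dp":[0.349,-0.196,-0.09],"rotation":[0,0,0],"fingers":1},{"dp":[0.349,-0.196,-0.09],"rotation":[0,0,0],"fingers":1}]';python3 log.py;python3 go.py .441 .429 .0988 0 0 1;python3 snap.py scene s17; python3 snap.py top t17
python3 - <<'E'
import cv2,numpy as np
a=cv2.imread('pics/s17.png')[220:380,140:320]; b=cv2.imread('pics/t17.png')[130:330,60:300]
cv2.imwrite('pics/c17.png',np.hstack([cv2.resize(a,(450,400)),cv2.resize(b,(350,400))]))
E
```

```text
clock: 28.28
position: [0.4399, 0.4272, 0.1283]
ee_rot: [2.219, 2.223, -0.001]
force: [-0.4, -0.8, -0.3]
width: 0.21
28.275 q [-0.848  0.509 -0.015  1.715  0.01   0.918  0.705] p [0.4399 0.4272 0.1283] F [-0.4 -0.8 -0.3] w 0.21
[[-0.002, 1.0, 0.0], [1.0, 0.002, -0.001], [-0.001, 0.0, -1.0]]
dp [0.0018 0.0011 0.0483] rot [0.    0.001 0.002] rows>= 1
```

View pics/c17.png

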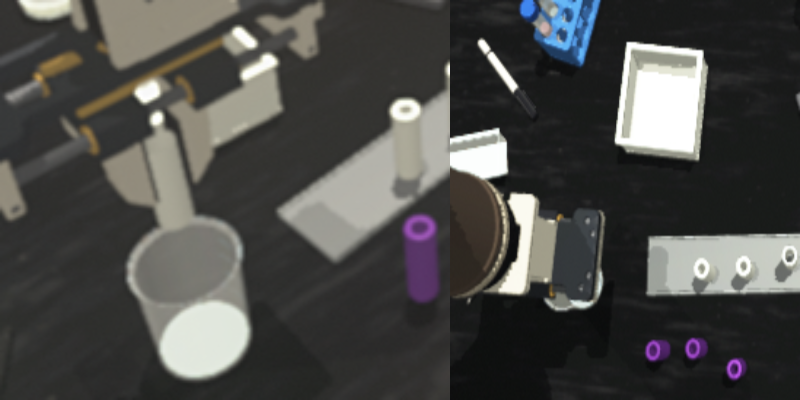

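```bash
python3 -m pendant '[{"dp":[0.001,0.0005,0.02],"rotation":[0,0,0],"fingers":1},{"dp":[0.001,0.0005,0.038],"rotation":[0,0,0],"fingers":1},{"dp":[0.001,0.0005,0.047],"rotation":[0,0,0],"fingers":1},{"dp":[0.001,0.0005,0.047],"rotation":[0,0,0],"fingers":1}]';python3 log.py;python3 snap.py scene s18
python3 - <<'E'
import cv2,numpy as np
a=cv2.imread('pics/s18.png')[220:380,140:320]
cv2.imwrite('pics/c18.png',cv2.resize(a,None,fx=4,fy=3.7))
E
```

```text
clock: 28.88
position: [0.4413, 0.4275, 0.0815]
ee_rot: [2.221, 2.22, -0.001]
force: [0.0, 0.1, -0.3]
width: 0.207
28.875 q [-0.846  0.566 -0.016  1.752  0.013  0.824  0.702] p [0.4413 0.4275 0.0815] F [ 0.   0.1 -0.3] w 0.207
[[0.0, 1.0, 0.0], [1.0, -0.0, -0.001], [-0.001, 0.0, -1.0]]
```

View pics/c18.png

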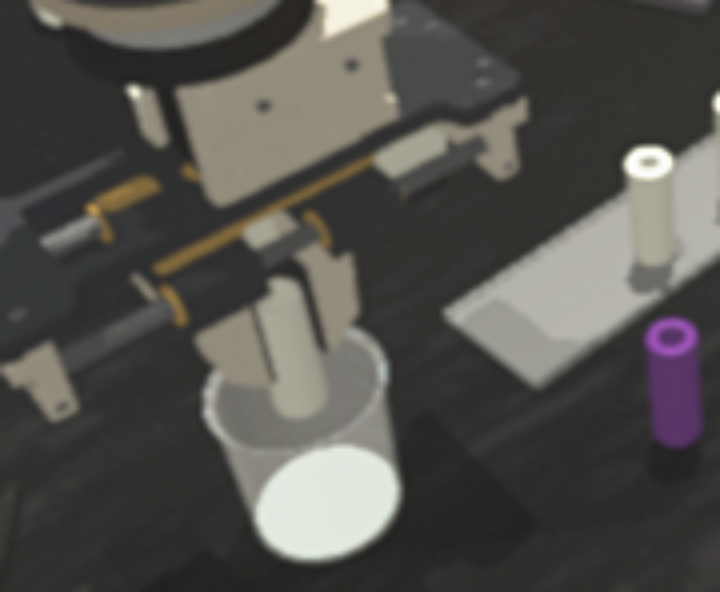

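```bash
python3 -m pendant '[{"dp":[0,0,0],"rotation":[0,0,0],"fingers":0.2},{"dp":[0,0,0],"rotation":[0,0,0],"fingers":0.2},{"dp":[0,0,0],"rotation":[0,0,0],"fingers":0.2},{"dp":[0,0,-0.03],"rotation":[0,0,0],"fingers":0.2},{"dp":[-0.02,0,-0.06],"rotation":[0,0,0],"fingers":0.2},{"dp":[-0.06,0.003,-0.06],"rotation":[0,0,0],"fingers":0.2},{"dp":[-0.1,0.005,-0.06],"rotation":[0,0,0],"fingers":0.2},{"dp":[-0.14,0.008,-0.06],"rotation":[0,0,0],"fingers":0.2},{"dp":[-0.18,0.008,-0.06],"rotation":[0,0,0],"fingers":0.2},{"dp":[-0.18,0.008,-0.06],"rotation":[0,0,0],"fingers":0.2}]';python3 log.py;python3 go.py .449 .247 .05 0 0 1;python3 snap.py wrist w19
```

```text
clock: 30.18
position: [0.4498, 0.2444, 0.1425]
ee_rot: [2.225, 2.215, -0.001]
force: [-0.3, 0.5, 0.3]
width: 0.402
30.175 q [-6.070e-01  3.460e-01  4.000e-03  1.951e+00  1.000e-03  8.450e-01
  9.620e-01] p [0.4498 0.2444 0.1425] F [-0.3  0.5  0.3] w 0.402
[[0.005, 1.0, 0.001], [1.0, -0.005, -0.002], [-0.002, 0.001, -1.0]]
dp [ 0.0028 -0.001   0.1113] rot [ 0.001  0.002 -0.005] rows>= 2
```

View pics/w19.png

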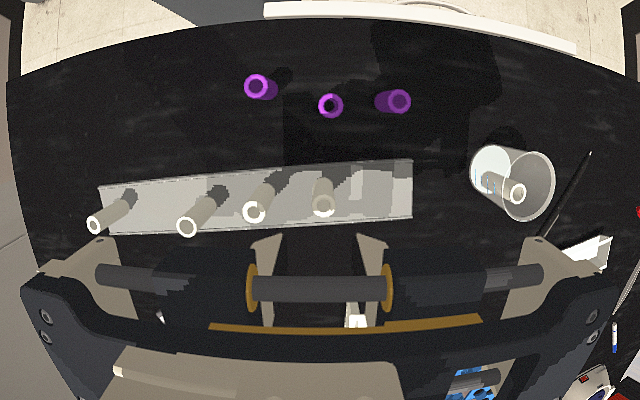

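```bash
cat > sl.py <<'E'
import sys,json; from h import *
# sl.py fn u v halfwin : sleeve-top ring centre (bright+grey) near u,v by ellipse on the rim, at z=.065
fn=sys.argv[1]; p={k:np.array(v) for k,v in json.load(open(fn+'.json')).items()}
i=cv2.imread(f'pics/{fn}.png'); u,v=map(int,sys.argv[2:4]); c=i[v-25:v+25,u-30:u+30]
cv2.imwrite(f'pics/{fn}c.png',cv2.resize(c,None,fx=10,fy=10,interpolation=cv2.INTER_CUBIC)); print(onz('wrist',(u,v),.065,p).round(4))
E
python3 sl.py w19 323 205
```

```text
[0.4485 0.2472 0.065 ]
```

View pics/w19c.png

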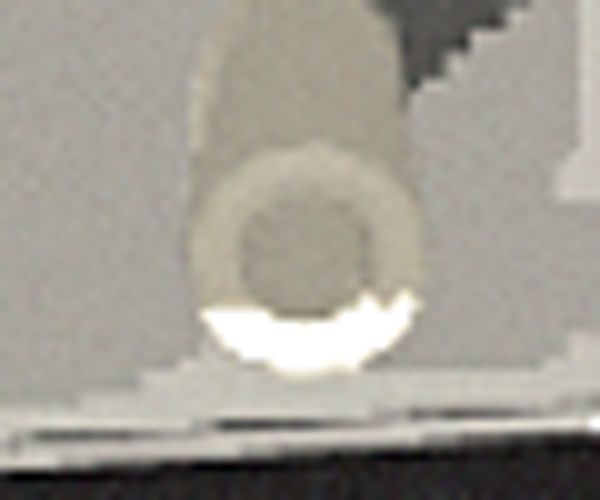

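```bash
python3 -m pendant '[{"dp":[0.0028,-0.001,0.035],"rotation":[0.001,0.002,-0.005],"fingers":0.2},{"dp":[0.0028,-0.001,0.075],"rotation":[0.001,0.002,-0.005],"fingers":0.2},{"dp":[0.003,-0.001,0.1],"rotation":[0.001,0.002,-0.005],"fingers":0.2},{"dp":[0.003,-0.001,0.111],"rotation":[0.001,0.002,-0.005],"fingers":0.2},{"dp":[0.003,-0.001,0.111],"rotation":[0.001,0.002,-0.005],"fingers":0.2},{"dp":[0.003,-0.001,0.111],"rotation":[0.001,0.002,-0.005],"fingers":1},{"dp":[0.003,-0.001,0.111],"rotation":[0.001,0.002,-0.005],"fingers":1},{"dp":[0.003,-0.001,0.111],"rotation":[0.001,0.002,-0.005],"fingers":1},{"dp":[0.003,-0.001,0.111],"rotation":[0.001,0.002,-0.005],"fingers":1}]' 15; python3 log.py
python3 -m pendant '[{"dp":[0,0,-0.02],"rotation":[0,0,0],"fingers":1},{"dp":[0,0,-0.06],"rotation":[0,0,0],"fingers":1},{"dp":[0,0,-0.09],"rotation":[0,0,0],"fingers":1},{"dp":[0,0,-0.1],"rotation":[0,0,0],"fingers":1}]';python3 go.py .6355 .0796 .1388 0 0 1
```

```text
clock: 31.35
position: [0.4496, 0.2502, 0.0324]
ee_rot: [-2.218, -2.224, -0.005]
force: [-0.5, 0.0, 6.8]
width: 0.207
31.35 q [-0.607  0.512 -0.006  2.04   0.003  0.586  0.959] p [0.4496 0.2502 0.0324] F [-0.5  0.   6.8] w 0.207
[[-0.002, 1.0, 0.002], [1.0, 0.002, 0.003], [0.003, 0.002, -1.0]]
clock: 31.85
position: [0.4502, 0.2504, 0.1341]
ee_rot: [2.219, 2.224, 0.01]
force: [0.4, 0.4, -0.3]
width: 0.213
dp [-0.1712  0.1849  0.0142] rot [ 0.004 -0.004  0.002] rows>= 5
```

```bash
python3 -m pendant '[{"dp":[-0.03,0.031,0],"rotation":[0,0,0],"fingers":1},{"dp":[-0.06,0.063,0],"rotation":[0,0,0],"fingers":1},{"dp":[-0.09,0.095,0],"rotation":[0,0,0],"fingers":1},{"dp":[-0.12,0.127,0],"rotation":[0,0,0],"fingers":1},{"dp":[-0.15,0.16,0.005],"rotation":[0.004,-0.004,0.002],"fingers":1},{"dp":[-0.171,0.185,0.01],"rotation":[0.004,-0.004,0.002],"fingers":1},{"dp":[-0.171,0.185,0.014],"rotation":[0.004,-0.004,0.002],"fingers":1},{"dp":[-0.171,0.185,0.014],"rotation":[0.004,-0.004,0.002],"fingers":1}]';python3 log.py; python3 snap.py wrist w20; python3 snap.py scene s20; python3 log.py|head -1
cat > al.py <<'E'
import sys,json; from h import *
n=sys.argv[1]
s=arm.observe(); T=s['position']
for c,f,(u0,v0,u1,v1),k in (('scene','s'+n,(280,140,330,215),8),('wrist','w'+n,(280,180,360,280),6)):
    i=cv2.imread(f'pics/{f}.png')[v0:v1,u0:u1]; cv2.imwrite(f'pics/c{f}.png',cv2.resize(i,None,fx=k,fy=k,interpolation=cv2.INTER_CUBIC))
    p={k_:np.array(v) for k_,v in json.load(open(f+'.json')).items()}
    for nm,z,xy in (('TCPaxis b',T[2]-.0269,T[:2]),('TCPaxis b+.03',T[2]+.003,T[:2]),('pin',.064,(.6355,.0796)),('pin',.03,(.6355,.0796))):
        q=(proj(c,[*xy,z],p)-[u0,v0]+.5)*k; print(c,nm,'crop px',q.round(1))
E
python3 al.py 20
```

```text
clock: 32.85
position: [0.6343, 0.0804, 0.1188]
ee_rot: [-2.219, -2.221, 0.002]
force: [-0.5, 0.7, -0.7]
width: 0.211
32.85 q [-0.245  0.557  0.054  1.658 -0.037  0.93   1.394] p [0.6343 0.0804 0.1188] F [-0.5  0.7 -0.7] w 0.211
[[-0.001, 1.0, -0.002], [1.0, 0.001, 0.001], [0.001, -0.002, -1.0]]
32.95 q [-0.246  0.556  0.054  1.657 -0.037  0.93   1.394] p [0.6346 0.0812 0.1198] F [ 0.3  0.4 -0.8] w 0.211
scene TCPaxis b crop px [202.5 302.6]
scene TCPaxis b+.03 crop px [197.6 208.3]
scene pin crop px [209.  387.3]
scene pin crop px [214.1 486.9]
wrist TCPaxis b crop px [246.1 318.9]
wrist TCPaxis b+.03 crop px [247.9 446.3]
wrist pin crop px [232.  232.2]
wrist pin crop px [232.3 146.2]
```

View pics/cs20.png

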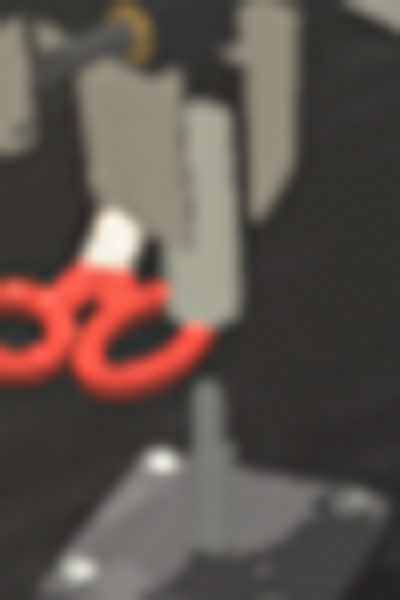

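View pics/cw20.png

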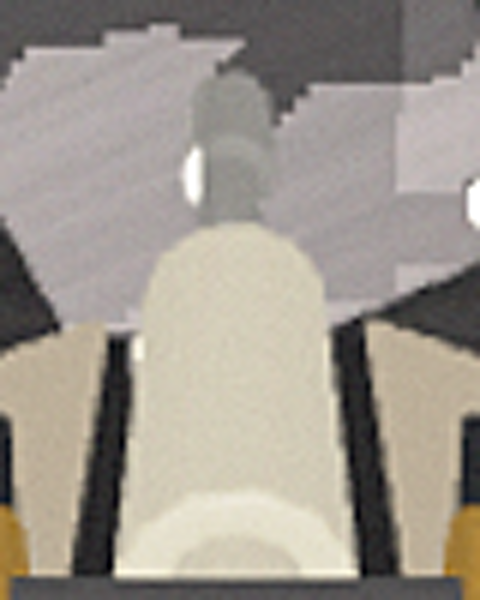

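```bash
python3 go.py .6355 .0796 .0998 0 0 1
```

```text
dp [-0.0016  0.001   0.0388] rot [-0.001 -0.001  0.002] rows>= 1
```

```bash
python3 -m pendant '[{"dp":[-0.0016,0.001,0.01],"rotation":[-0.001,-0.001,0.002],"fingers":1},{"dp":[-0.0016,0.001,0.02],"rotation":[-0.001,-0.001,0.002],"fingers":1},{"dp":[-0.0016,0.001,0.027],"rotation":[-0.001,-0.001,0.002],"fingers":1},{"dp":[-0.0016,0.001,0.033],"rotation":[-0.001,-0.001,0.002],"fingers":1},{"dp":[-0.0016,0.001,0.0385],"rotation":[-0.001,-0.001,0.002],"fingers":1},{"dp":[-0.0016,0.001,0.0385],"rotation":[-0.001,-0.001,0.002],"fingers":1}]';python3 snap.py wrist w21; python3 snap.py scene s21; python3 log.py|head -1; python3 al.py 21;python3 go.py .6355 .0796 .087 0 0 1
```

```text
clock: 33.7
position: [0.6353, 0.0795, 0.0809]
ee_rot: [-2.221, -2.221, 0.001]
force: [-0.5, 0.2, 0.1]
width: 0.212
33.8 q [-0.242  0.6    0.051  1.688 -0.038  0.854  1.396] p [0.6357 0.0796 0.0815] F [ 0.4  0.9 -0.6] w 0.213
scene TCPaxis b crop px [209.9 415.1]
scene TCPaxis b+.03 crop px [205.3 325.2]
scene pin crop px [209.  387.3]
scene pin crop px [214.1 486.9]
wrist TCPaxis b crop px [240.4 318.3]
wrist TCPaxis b+.03 crop px [241.1 445.8]
wrist pin crop px [240.3 352.8]
wrist pin crop px [239.7 235.4]
dp [-0.     -0.0002  0.0133] rot [ 0.001 -0.    -0.   ] rows>= 1
```

View pics/cs21.png

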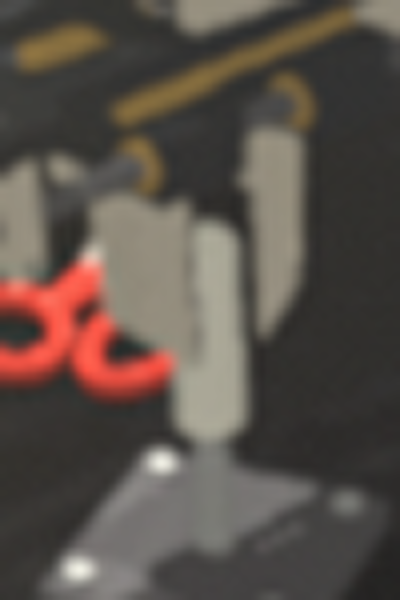

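View pics/cw21.png

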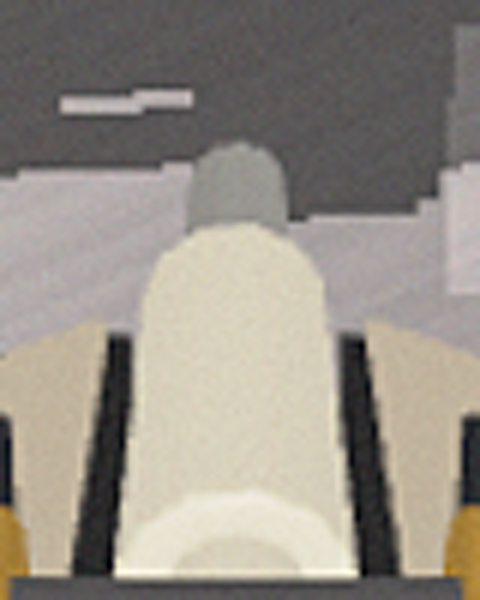

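```bash
python3 -m pendant '[{"dp":[0,0,0.004],"rotation":[0,0,0],"fingers":1},{"dp":[0,0,0.007],"rotation":[0,0,0],"fingers":1},{"dp":[0,0,0.0095],"rotation":[0,0,0],"fingers":1},{"dp":[0,0,0.011],"rotation":[0,0,0],"fingers":1},{"dp":[0,0,0.012],"rotation":[0,0,0],"fingers":1},{"dp":[0,0,0.0125],"rotation":[0,0,0],"fingers":1},{"dp":[0,0,0.0125],"rotation":[0,0,0],"fingers":1}]';python3 log.py
```

```text
clock: 34.67
position: [0.6363, 0.0797, 0.07]
ee_rot: [2.221, 2.22, 0.003]
force: [-2.0, -0.8, 7.6]
width: 0.212
34.675 q [-0.241  0.614  0.05   1.696 -0.039  0.831  1.396] p [0.6363 0.0797 0.07  ] F [-2.  -0.8  7.6] w 0.212
[[0.0, 1.0, 0.002], [1.0, -0.0, 0.0], [0.0, 0.002, -1.0]]
```

```bash
python3 -m pendant '[{"dp":[0,0,-0.01],"rotation":[0,0,0],"fingers":1},{"dp":[0,0,-0.03],"rotation":[0,0,0],"fingers":1},{"dp":[0,0,-0.06],"rotation":[0,0,0],"fingers":1},{"dp":[0.02,0,-0.065],"rotation":[0,0,0],"fingers":1},{"dp":[0.05,0,-0.065],"rotation":[0,0,0],"fingers":1}]'
cat > bin.py <<'E'
from h import *
import sys
im=arm.get_image('top'); cv2.imwrite('pics/'+sys.argv[1]+'.png',im)
m=(im.min(2)>115).astype(np.uint8); m=cv2.morphologyEx(m,cv2.MORPH_CLOSE,np.ones((3,3)))
n,l,st,c=cv2.connectedComponentsWithStats(m)
for i in range(1,n):
    x,y,w,h,a=st[i]
    if a>1200 and 100<c[i][0]<320 and 120<c[i][1]<245:
        pts=np.column_stack(np.where(l==i))[:,::-1].astype(np.int32); r=cv2.minAreaRect(pts); print(r,a); 
        cs=np.array([onz('top',q,.05) for q in cv2.boxPoints(r)]); print(cs.round(3)[:,:2].tolist(),'c',onz('top',r[0],.05).round(4))
cv2.imwrite('pics/'+sys.argv[1]+'c.png',cv2.resize(im[120:240,140:300],None,fx=4,fy=4))
E
python3 bin.py t22; python3 log.py
```

```text
clock: 35.3
position: [0.6365, 0.1303, 0.1356]
ee_rot: [2.222, 2.218, 0.004]
force: [1.0, -0.3, -0.9]
width: 0.212
((204.68316650390625, 179.6683349609375), (59.60272979736328, 55.12506103515625), 5.710592269897461) 3110
[[0.568, 0.388], [0.691, 0.392], [0.684, 0.262], [0.562, 0.262]] c [0.6256 0.3259 0.05  ]
35.35 q [-0.325  0.554  0.048  1.618 -0.036  0.968  1.312] p [0.6354 0.1373 0.135 ] F [-0.3  5.7 -0.9] w 0.213
[[-0.005, 1.0, 0.002], [1.0, 0.005, 0.004], [0.004, 0.002, -1.0]]
```

View pics/t22c.png

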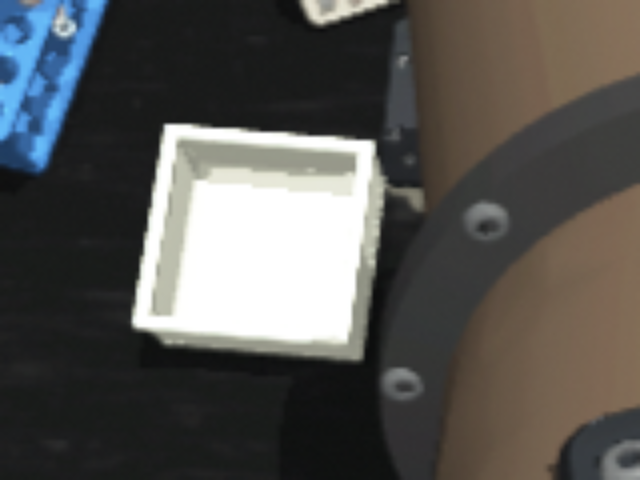

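```bash
python3 go.py .598 .3255 .15 0 0 1;python3 go.py .598 .3255 .055 0 0 1
```

```text
dp [ 0.1883 -0.0365  0.0046] rot [ 0.002 -0.004  0.005] rows>= 4
dp [ 0.1879 -0.0367  0.0996] rot [ 0.002 -0.004  0.005] rows>= 4
```

```bash
python3 -m pendant '[{"dp":[0.04,-0.008,0],"rotation":[0,0,0],"fingers":1},{"dp":[0.09,-0.018,0],"rotation":[0,0,0],"fingers":1},{"dp":[0.14,-0.028,0],"rotation":[0,0,0],"fingers":1},{"dp":[0.175,-0.035,0.005],"rotation":[0.002,-0.004,0.005],"fingers":1},{"dp":[0.188,-0.037,0.005],"rotation":[0.002,-0.004,0.005],"fingers":1},{"dp":[0.188,-0.037,0.03],"rotation":[0.002,-0.004,0.005],"fingers":1},{"dp":[0.188,-0.037,0.05],"rotation":[0.002,-0.004,0.005],"fingers":1},{"dp":[0.188,-0.037,0.05],"rotation":[0.002,-0.004,0.005],"fingers":1}]'
python3 - <<'E'
from h import *
i=arm.get_image('scene'); cv2.imwrite('pics/s23.png',cv2.resize(i[150:300,130:290],None,fx=4,fy=4))
E
python3 go.py .598 .3255 .055 0 0 1
```

```text
clock: 36.35
position: [0.5967, 0.3236, 0.0837]
ee_rot: [-2.222, -2.219, 0.006]
force: [0.3, -1.0, 0.1]
width: 0.211
dp [0.0013 0.0006 0.0488] rot [-0.002  0.001 -0.002] rows>= 1
```

View pics/s23.png

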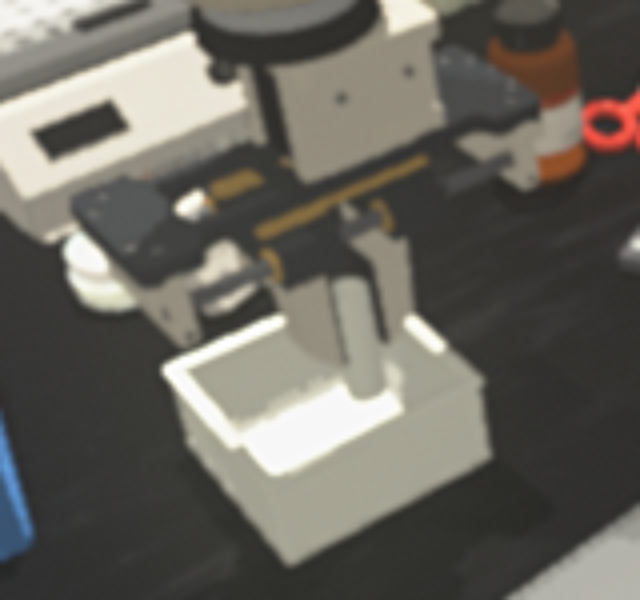

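```bash
python3 -m pendant '[{"dp":[0.001,0,0.02],"rotation":[-0.002,0,0],"fingers":1},{"dp":[0.001,0,0.035],"rotation":[-0.002,0,0],"fingers":1},{"dp":[0.001,0,0.044],"rotation":[-0.002,0,0],"fingers":1},{"dp":[0.001,0,0.049],"rotation":[-0.002,0,0],"fingers":1},{"dp":[0.001,0,0.049],"rotation":[-0.002,0,0],"fingers":1}]'; python3 log.py
python3 -m pendant '[{"dp":[0,0,0],"rotation":[0,0,0],"fingers":0.3},{"dp":[0,0,0],"rotation":[0,0,0],"fingers":0.2},{"dp":[0,0,0],"rotation":[0,0,0],"fingers":0.2},{"dp":[0,0,-0.03],"rotation":[0,0,0],"fingers":0.2},{"dp":[0,0,-0.08],"rotation":[0,0,0],"fingers":0.2},{"dp":[0,0,-0.11],"rotation":[0,0,0],"fingers":0.2},{"dp":[0,0,-0.11],"rotation":[0,0,0],"fingers":0.2}]'; python3 go.py .455 .191 .155 0 0 1
python3 - <<'E'
from h import *
i=arm.get_image('wrist'); cv2.imwrite('pics/w24.png',i)
i=arm.get_image('scene'); cv2.imwrite('pics/s24.png',cv2.resize(i[150:300,130:290],None,fx=3,fy=3))
E
```

```text
clock: 37.02
position: [0.5974, 0.3252, 0.036]
ee_rot: [2.223, 2.219, -0.001]
force: [-0.5, 0.2, -0.3]
width: 0.212
37.025 q [-0.6    0.709  0.035  1.606 -0.03   0.828  1.017] p [0.5974 0.3252 0.036 ] F [-0.5  0.2 -0.3] w 0.212
[[0.002, 1.0, 0.0], [1.0, -0.002, -0.001], [-0.001, 0.0, -1.0]]
clock: 37.9
position: [0.599, 0.3262, 0.1492]
ee_rot: [2.222, 2.218, 0.008]
force: [0.4, -0.4, -0.2]
width: 0.403
dp [-0.1354 -0.1438  0.012 ] rot [ 0.005 -0.002 -0.002] rows>= 4
```

View pics/w24.png

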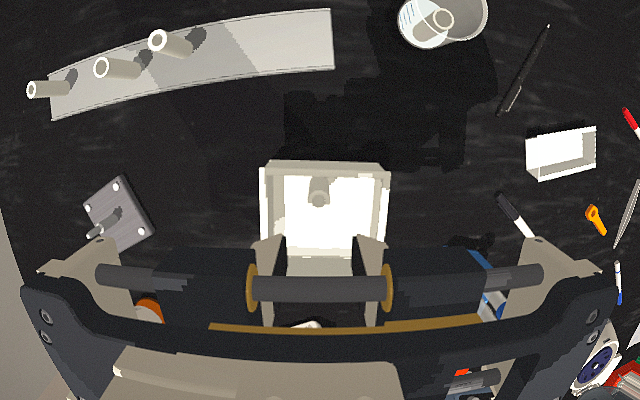

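View pics/s24.png

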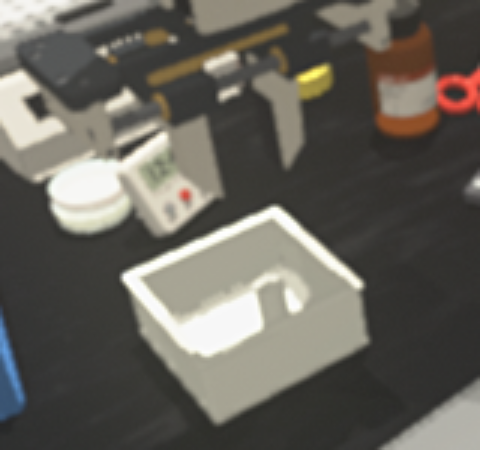

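```bash
python3 go.py .4548 .1905 .155 0 0 1;python3 go.py .4548 .1905 .0505 0 0 1
```

```text
dp [-0.1349 -0.1422  0.0097] rot [ 0.     0.001 -0.002] rows>= 4
dp [-0.1348 -0.1422  0.1142] rot [ 0.     0.001 -0.002] rows>= 4
```

```bash
python3 -m pendant '[{"dp":[-0.03,-0.032,0],"rotation":[0,0,0],"fingers":0.2},{"dp":[-0.065,-0.068,0],"rotation":[0,0,0],"fingers":0.2},{"dp":[-0.1,-0.105,0],"rotation":[0,0,0],"fingers":0.2},{"dp":[-0.125,-0.132,0.005],"rotation":[0,0.001,-0.002],"fingers":0.2},{"dp":[-0.1349,-0.1422,0.01],"rotation":[0,0.001,-0.002],"fingers":0.2},{"dp":[-0.1349,-0.1422,0.01],"rotation":[0,0.001,-0.002],"fingers":0.2},{"dp":[-0.1349,-0.1422,0.01],"rotation":[0,0.001,-0.002],"fingers":0.2}]'; python3 snap.py wrist w25; python3 log.py|head -1; python3 sl.py w25 320 204; python3 go.py .4548 .1905 .0505 0 0 1
```

```text
clock: 38.88
position: [0.4558, 0.1916, 0.1359]
ee_rot: [2.22, 2.223, 0.002]
force: [-0.7, 0.5, -0.5]
width: 0.4
38.925 q [-0.532  0.328  0.032  2.    -0.015  0.812  1.081] p [0.4559 0.1917 0.1359] F [ 0.2  0.2 -0.9] w 0.401
[0.4515 0.1922 0.065 ]
dp [-0.0013 -0.0012  0.1042] rot [ 0.001 -0.001  0.001] rows>= 2
```

View pics/w25c.png

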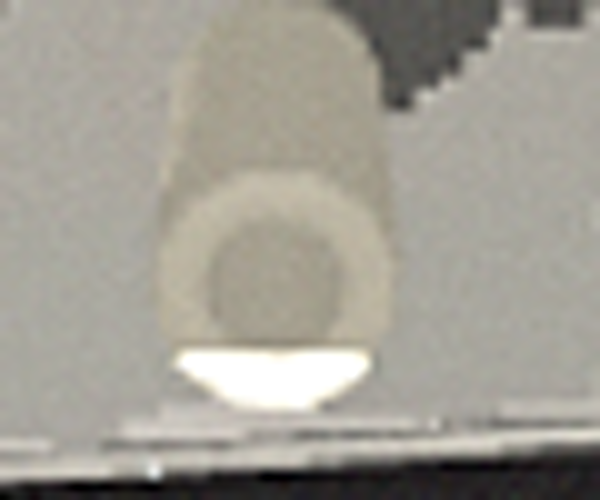

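```bash
python3 -m pendant '[{"dp":[-0.0014,-0.0013,0.04],"rotation":[0.001,-0.001,0.001],"fingers":0.2},{"dp":[-0.0014,-0.0013,0.075],"rotation":[0.001,-0.001,0.001],"fingers":0.2},{"dp":[-0.0014,-0.0013,0.095],"rotation":[0.001,-0.001,0.001],"fingers":0.2},{"dp":[-0.0014,-0.0013,0.104],"rotation":[0.001,-0.001,0.001],"fingers":0.2},{"dp":[-0.0014,-0.0013,0.104],"rotation":[0.001,-0.001,0.001],"fingers":0.2},{"dp":[-0.0014,-0.0013,0.104],"rotation":[0.001,-0.001,0.001],"fingers":1},{"dp":[-0.0014,-0.0013,0.104],"rotation":[0.001,-0.001,0.001],"fingers":1},{"dp":[-0.0014,-0.0013,0.104],"rotation":[0.001,-0.001,0.001],"fingers":1},{"dp":[-0.0014,-0.0013,0.104],"rotation":[0.001,-0.001,0.001],"fingers":1},{"dp":[-0.0014,-0.0013,0.09],"rotation":[0.001,-0.001,0.001],"fingers":1},{"dp":[-0.0014,-0.0013,0.05],"rotation":[0.001,-0.001,0.001],"fingers":1},{"dp":[-0.0014,-0.0013,0.01],"rotation":[0.001,-0.001,0.001],"fingers":1},{"dp":[-0.0014,-0.0013,0],"rotation":[0.001,-0.001,0.001],"fingers":1}]';python3 go.py .635 .0796 .1388 0 0 1
```

```text
clock: 40.55
position: [0.4558, 0.1908, 0.139]
ee_rot: [2.22, 2.221, 0.006]
force: [0.3, -0.9, -0.4]
width: 0.207
dp [-0.1113  0.1791  0.0194] rot [ 0.004 -0.002  0.   ] rows>= 4
```

```bash
python3 -m pendant '[{"dp":[-0.024,0.038,0],"rotation":[0,0,0],"fingers":1},{"dp":[-0.049,0.078,0],"rotation":[0,0,0],"fingers":1},{"dp":[-0.074,0.118,0],"rotation":[0,0,0],"fingers":1},{"dp":[-0.098,0.155,0.01],"rotation":[0.004,-0.002,0],"fingers":1},{"dp":[-0.1113,0.179,0.018],"rotation":[0.004,-0.002,0],"fingers":1},{"dp":[-0.1113,0.179,0.0194],"rotation":[0.004,-0.002,0],"fingers":1},{"dp":[-0.1113,0.179,0.0194],"rotation":[0.004,-0.002,0],"fingers":1}]'; python3 snap.py wrist w26; python3 snap.py scene s26; python3 log.py|head -1; python3 al.py 26;python3 go.py .635 .0796 .0998 0 0 1
```

```text
clock: 41.42
position: [0.6338, 0.0801, 0.1195]
ee_rot: [-2.22, -2.221, 0.002]
force: [-0.8, 0.4, 0.0]
width: 0.21
41.525 q [-0.264  0.555  0.081  1.66  -0.054  0.929  1.409] p [0.634  0.0807 0.1202] F [-0.1 -0.2  0.8] w 0.209
scene TCPaxis b crop px [205.1 301.6]
scene TCPaxis b+.03 crop px [200.2 207.2]
scene pin crop px [209.  387.3]
scene pin crop px [214.1 486.9]
wrist TCPaxis b crop px [244.2 317.4]
wrist TCPaxis b+.03 crop px [245.6 444.4]
wrist pin crop px [234.4 234.3]
wrist pin crop px [234.6 148.3]
dp [-0.0011  0.001   0.0392] rot [-0.001 -0.     0.001] rows>= 1
```

View pics/cs26.png

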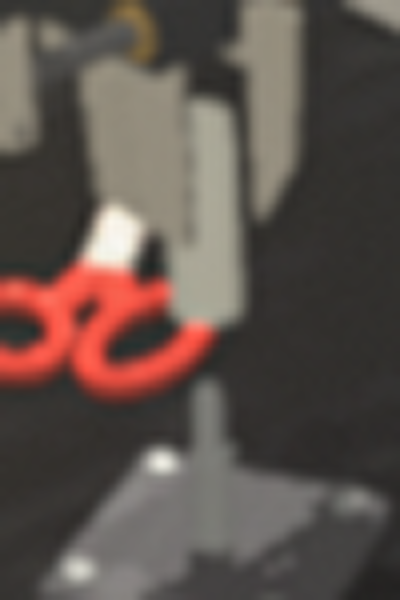

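View pics/cw26.png

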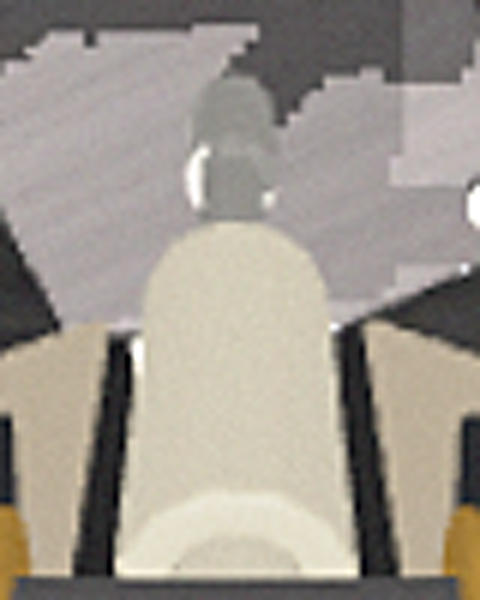

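```bash
python3 -m pendant '[{"dp":[-0.0011,0.0016,0.01],"rotation":[-0.001,0,0.001],"fingers":1},{"dp":[-0.0011,0.0016,0.02],"rotation":[-0.001,0,0.001],"fingers":1},{"dp":[-0.0011,0.0016,0.027],"rotation":[-0.001,0,0.001],"fingers":1},{"dp":[-0.0011,0.0016,0.033],"rotation":[-0.001,0,0.001],"fingers":1},{"dp":[-0.0011,0.0016,0.039],"rotation":[-0.001,0,0.001],"fingers":1},{"dp":[-0.0011,0.0016,0.039],"rotation":[-0.001,0,0.001],"fingers":1}]';python3 log.py|head -1;python3 go.py .6356 .0796 .0875 0 0 1
```

```text
clock: 42.28
position: [0.6352, 0.0795, 0.0806]
ee_rot: [-2.22, -2.221, 0.001]
force: [-0.4, -0.6, 0.3]
width: 0.208
42.275 q [-0.258  0.601  0.076  1.69  -0.057  0.853  1.413] p [0.6352 0.0795 0.0806] F [-0.4 -0.6  0.3] w 0.208
dp [0.0001 0.0004 0.0119] rot [-0.001 -0.     0.   ] rows>= 1
```

No force, and the lower end is at about 54 mm, so the sleeve is on the pin. I'll press on gently.

```bash
python3 -m pendant '[{"dp":[0,0.0003,0.004],"rotation":[0,0,0],"fingers":1},{"dp":[0,0.0003,0.007],"rotation":[0,0,0],"fingers":1},{"dp":[0,0.0003,0.0095],"rotation":[0,0,0],"fingers":1},{"dp":[0,0.0003,0.0108],"rotation":[0,0,0],"fingers":1},{"dp":[0,0.0003,0.0118],"rotation":[0,0,0],"fingers":1},{"dp":[0,0.0003,0.0118],"rotation":[0,0,0],"fingers":1}]';python3 log.py
python3 - <<'E'
from h import *
i=arm.get_image('scene'); cv2.imwrite('pics/s27.png',cv2.resize(i[140:215,280:330],None,fx=8,fy=8))
E
```

```text
clock: 43.02
position: [0.6364, 0.0797, 0.0701]
ee_rot: [2.221, 2.222, 0.002]
force: [-1.5, -0.1, 9.5]
width: 0.207
43.025 q [-0.257  0.615  0.074  1.697 -0.059  0.831  1.414] p [0.6364 0.0797 0.0701] F [-1.5 -0.1  9.5] w 0.207
[[-0.0, 1.0, 0.001], [1.0, 0.0, 0.001], [0.001, 0.001, -1.0]]
```

View pics/s27.png

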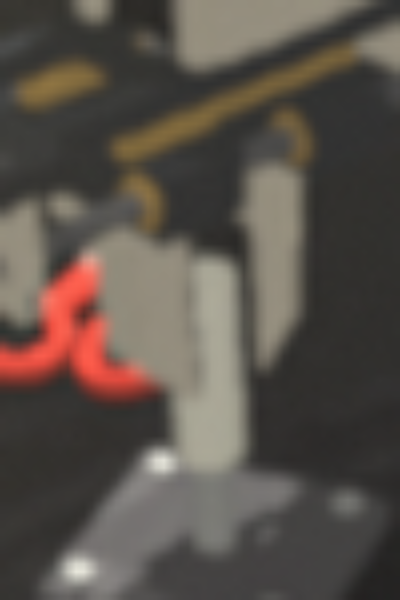

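```bash
python3 -m pendant '[{"dp":[0,0,-0.01],"rotation":[0,0,0],"fingers":1},{"dp":[0,0,-0.03],"rotation":[0,0,0],"fingers":1},{"dp":[0,0,-0.06],"rotation":[0,0,0],"fingers":1},{"dp":[0.02,0,-0.065],"rotation":[0,0,0],"fingers":1},{"dp":[0.04,0,-0.065],"rotation":[0,0,0],"fingers":1}]'
python3 bin.py t28; python3 go.py .627 .3255 .15 0 0 1;python3 go.py .627 .3255 .104 0 0 1
```

```text
clock: 43.7
position: [0.6362, 0.1215, 0.1353]
ee_rot: [2.221, 2.222, 0.003]
force: [-0.1, -0.1, -1.1]
width: 0.206
((204.68316650390625, 179.6683349609375), (59.60272979736328, 55.12506103515625), 5.710592269897461) 3129
[[0.568, 0.388], [0.691, 0.392], [0.684, 0.262], [0.562, 0.262]] c [0.6256 0.3259 0.05  ]
dp [ 0.1996 -0.0073  0.004 ] rot [ 0.    -0.004  0.005] rows>= 4
dp [ 0.1995 -0.0073  0.05  ] rot [ 0.    -0.004  0.005] rows>= 4
```

View pics/t28c.png

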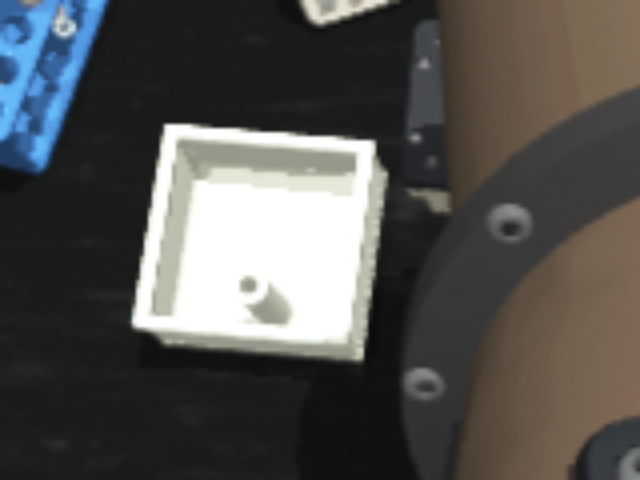

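```bash
python3 -m pendant '[{"dp":[0.045,-0.001,0],"rotation":[0,0,0],"fingers":1},{"dp":[0.1,-0.002,0],"rotation":[0,0,0],"fingers":1},{"dp":[0.15,-0.003,0],"rotation":[0,0,0],"fingers":1},{"dp":[0.185,-0.004,0.005],"rotation":[0,-0.004,0.005],"fingers":1},{"dp":[0.1995,-0.0045,0.005],"rotation":[0,-0.004,0.005],"fingers":1},{"dp":[0.1995,-0.0045,0.03],"rotation":[0,-0.004,0.005],"fingers":1},{"dp":[0.1995,-0.0045,0.06],"rotation":[0,-0.004,0.005],"fingers":1},{"dp":[0.1995,-0.0045,0.085],"rotation":[0,-0.004,0.005],"fingers":1},{"dp":[0.1995,-0.0045,0.098],"rotation":[0,-0.004,0.005],"fingers":1},{"dp":[0.1995,-0.0045,0.098],"rotation":[0,-0.004,0.005],"fingers":1}]'
python3 log.py
```

```text
clock: 45.0
position: [0.6295, 0.3247, 0.0363]
ee_rot: [2.222, 2.221, -0.003]
force: [0.5, -0.3, 1.0]
width: 0.204
45.0 q [-0.591  0.747  0.065  1.524 -0.057  0.874  1.063] p [0.6295 0.3247 0.0363] F [ 0.5 -0.3  1. ] w 0.204
[[0.001, 1.0, -0.001], [1.0, -0.001, -0.002], [-0.002, -0.001, -1.0]]
```

```bash
python3 -m pendant '[{"dp":[0,0,0],"rotation":[0,0,0],"fingers":0.3},{"dp":[0,0,0],"rotation":[0,0,0],"fingers":0.2},{"dp":[0,0,0],"rotation":[0,0,0],"fingers":0.2},{"dp":[0,0,-0.03],"rotation":[0,0,0],"fingers":0.2},{"dp":[0,0,-0.08],"rotation":[0,0,0],"fingers":0.2},{"dp":[-0.02,-0.016,-0.1],"rotation":[0,0,0],"fingers":0.2},{"dp":[-0.06,-0.049,-0.1],"rotation":[0,0,0],"fingers":0.2},{"dp":[-0.1,-0.082,-0.1],"rotation":[0,0,0],"fingers":0.2},{"dp":[-0.14,-0.114,-0.1],"rotation":[0,0,0],"fingers":0.2},{"dp":[-0.18,-0.147,-0.1],"rotation":[0,0,0],"fingers":0.2},{"dp":[-0.1976,-0.161,-0.1],"rotation":[0,0,0],"fingers":0.2},{"dp":[-0.1976,-0.161,-0.1],"rotation":[0,0,0],"fingers":0.2},{"dp":[-0.1976,-0.161,-0.1],"rotation":[0,0,0],"fingers":0.2}]'; python3 snap.py wrist w29; python3 log.py|head -1; python3 sl.py w29 320 207; python3 go.py .4683 .1271 .0505 0 0 1
```

```text
clock: 46.62
position: [0.4695, 0.1284, 0.1373]
ee_rot: [2.221, 2.221, -0.001]
force: [-0.1, 0.9, -0.5]
width: 0.4
46.675 q [-0.436  0.315  0.073  2.018 -0.03   0.81   1.226] p [0.4695 0.1286 0.1372] F [-0.1  0.3 -0.2] w 0.401
[0.468  0.1289 0.065 ]
dp [-0.0014 -0.0012  0.1055] rot [-0.     0.001  0.   ] rows>= 2
```

View pics/w29.png

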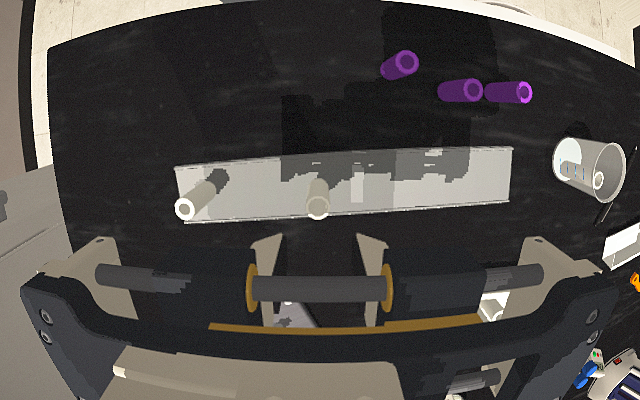

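View pics/w29c.png

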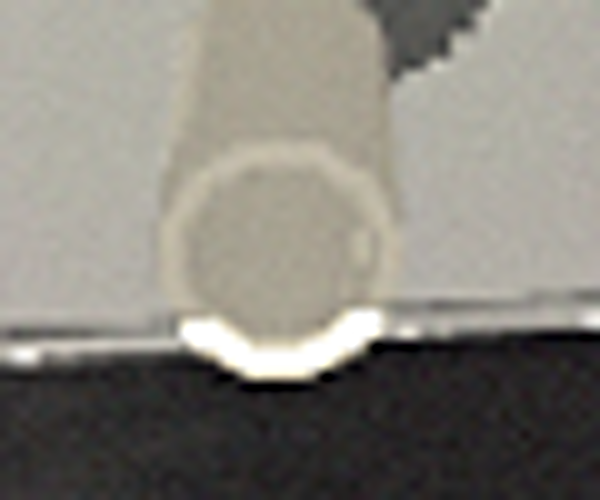

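```bash
python3 -m pendant '[{"dp":[-0.0014,-0.001,0.04],"rotation":[0,0.001,0],"fingers":0.2},{"dp":[-0.0014,-0.001,0.075],"rotation":[0,0.001,0],"fingers":0.2},{"dp":[-0.0014,-0.001,0.096],"rotation":[0,0.001,0],"fingers":0.2},{"dp":[-0.0014,-0.001,0.1055],"rotation":[0,0.001,0],"fingers":0.2},{"dp":[-0.0014,-0.001,0.1055],"rotation":[0,0.001,0],"fingers":0.2},{"dp":[-0.0014,-0.001,0.1055],"rotation":[0,0.001,0],"fingers":1},{"dp":[-0.0014,-0.001,0.1055],"rotation":[0,0.001,0],"fingers":1},{"dp":[-0.0014,-0.001,0.1055],"rotation":[0,0.001,0],"fingers":1},{"dp":[-0.0014,-0.001,0.1055],"rotation":[0,0.001,0],"fingers":1},{"dp":[-0.0014,-0.001,0.09],"rotation":[0,0.001,0],"fingers":1},{"dp":[-0.0014,-0.001,0.05],"rotation":[0,0.001,0],"fingers":1},{"dp":[-0.0014,-0.001,0.01],"rotation":[0,0.001,0],"fingers":1},{"dp":[-0.0014,-0.001,0],"rotation":[0,0.001,0],"fingers":1}]';python3 go.py .6356 .0796 .1388 0 0 1
```

```text
clock: 48.3
position: [0.4698, 0.1276, 0.1403]
ee_rot: [2.22, 2.221, 0.007]
force: [0.1, 0.1, -0.9]
width: 0.206
dp [-0.048   0.1657  0.0209] rot [ 0.004 -0.002  0.   ] rows>= 3
```

```bash
python3 -m pendant '[{"dp":[-0.012,0.04,0],"rotation":[0,0,0],"fingers":1},{"dp":[-0.024,0.08,0],"rotation":[0,0,0],"fingers":1},{"dp":[-0.036,0.12,0.005],"rotation":[0,0,0],"fingers":1},{"dp":[-0.045,0.152,0.015],"rotation":[0.004,-0.002,0],"fingers":1},{"dp":[-0.048,0.1657,0.0209],"rotation":[0.004,-0.002,0],"fingers":1},{"dp":[-0.048,0.1657,0.0209],"rotation":[0.004,-0.002,0],"fingers":1},{"dp":[-0.048,0.1657,0.0209],"rotation":[0.004,-0.002,0],"fingers":1}]'; python3 snap.py wrist w30; python3 snap.py scene s30; python3 log.py|head -1; python3 al.py 30;python3 go.py .6356 .0796 .0998 0 0 1
```

```text
clock: 49.18
position: [0.6343, 0.0804, 0.1201]
ee_rot: [-2.22, -2.222, 0.001]
force: [-0.1, -0.3, -0.3]
width: 0.206
49.275 q [-0.28   0.555  0.106  1.66  -0.07   0.929  1.424] p [0.6347 0.0804 0.1205] F [-0.1 -0.6 -0.5] w 0.206
scene TCPaxis b crop px [204.1 299.4]
scene TCPaxis b+.03 crop px [199.2 205. ]
scene pin crop px [209.  387.3]
scene pin crop px [214.1 486.9]
wrist TCPaxis b crop px [239.6 317.3]
wrist TCPaxis b+.03 crop px [240.2 444.5]
wrist pin crop px [232.6 227.9]
wrist pin crop px [233.  142.5]
dp [-0.0008  0.0009  0.0395] rot [ 0.    -0.     0.001] rows>= 1
```

View pics/cs30.png

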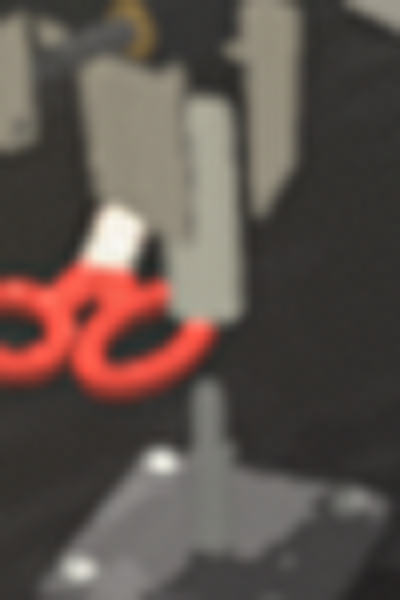

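View pics/cw30.png

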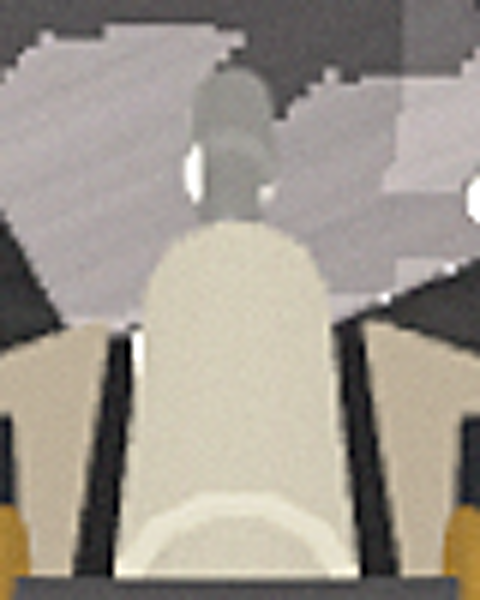

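Aligned as before. I'll descend all the way to b = 27 mm, since a 15 mm bore should pass the cone, and stop there to check the force.

```bash
python3 -m pendant '[{"dp":[-0.0008,0.0009,0.01],"rotation":[0,0,0.001],"fingers":1},{"dp":[-0.0008,0.0009,0.02],"rotation":[0,0,0.001],"fingers":1},{"dp":[-0.0008,0.0009,0.03],"rotation":[0,0,0.001],"fingers":1},{"dp":[-0.0008,0.0009,0.039],"rotation":[0,0,0.001],"fingers":1},{"dp":[-0.0008,0.0009,0.045],"rotation":[0,0,0.001],"fingers":1},{"dp":[-0.0008,0.0009,0.049],"rotation":[0,0,0.001],"fingers":1},{"dp":[-0.0008,0.0009,0.053],"rotation":[0,0,0.001],"fingers":1},{"dp":[-0.0008,0.0009,0.053],"rotation":[0,0,0.001],"fingers":1}]';python3 log.py|head -1;python3 go.py .6356 .0796 .0577 0 0 1
```

```text
clock: 50.28
position: [0.6355, 0.0796, 0.0673]
ee_rot: [-2.221, -2.221, -0.0]
force: [-0.1, -0.1, -0.3]
width: 0.205
50.275 q [-0.272  0.618  0.097  1.701 -0.077  0.827  1.43 ] p [0.6355 0.0796 0.0673] F [-0.1 -0.1 -0.3] w 0.205
dp [-0.      0.0001  0.0284] rot [-0. -0.  0.] rows>= 1
```

The lower end is at 40 mm with no force, so it has passed the cone. I'll go down to the foot.

```bash
python3 -m pendant '[{"dp":[0,0,0.008],"rotation":[0,0,0],"fingers":1},{"dp":[0,0,0.016],"rotation":[0,0,0],"fingers":1},{"dp":[0,0,0.023],"rotation":[0,0,0],"fingers":1},{"dp":[0,0,0.027],"rotation":[0,0,0],"fingers":1},{"dp":[0,0,0.029],"rotation":[0,0,0],"fingers":1},{"dp":[0,0,0.0296],"rotation":[0,0,0],"fingers":1},{"dp":[0,0,0.0296],"rotation":[0,0,0],"fingers":1}]';python3 log.py|head -1
python3 - <<'E'
from h import *
i=arm.get_image('scene'); cv2.imwrite('pics/s31.png',cv2.resize(i[140:215,280:330],None,fx=8,fy=8))
E
```

```text
clock: 51.15
position: [0.6359, 0.0795, 0.0391]
ee_rot: [2.221, 2.221, 0.001]
force: [-2.9, -0.2, 12.7]
width: 0.205
51.15 q [-0.269  0.654  0.092  1.719 -0.081  0.772  1.433] p [0.6359 0.0795 0.0391] F [-2.9 -0.2 12.7] w 0.205
```

View pics/s31.png

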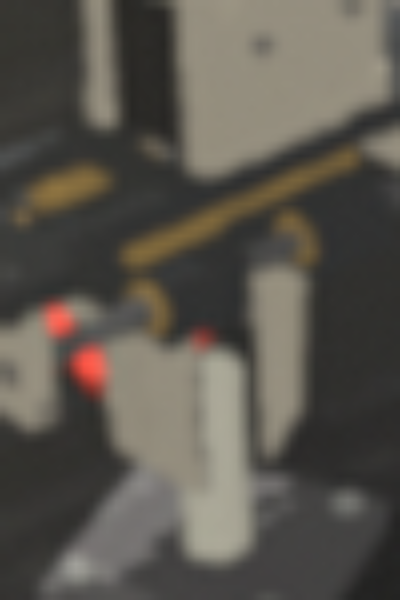

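```bash
python3 -m pendant '[{"dp":[0,0,-0.01],"rotation":[0,0,0],"fingers":1},{"dp":[0,0,-0.04],"rotation":[0,0,0],"fingers":1},{"dp":[0,0,-0.07],"rotation":[0,0,0],"fingers":1},{"dp":[0,0,-0.1],"rotation":[0,0,0],"fingers":1},{"dp":[0.03,-0.018,-0.11],"rotation":[0,0,0],"fingers":1},{"dp":[0.08,-0.047,-0.11],"rotation":[0,0,0],"fingers":1},{"dp":[0.12,-0.07,-0.11],"rotation":[0,0,0],"fingers":1},{"dp":[0.16,-0.1,-0.11],"rotation":[0,0,0],"fingers":1},{"dp":[0.2,-0.12,-0.11],"rotation":[0,0,0],"fingers":1},{"dp":[0.2,-0.12,-0.11],"rotation":[0,0,0],"fingers":1}]';python3 snap.py wrist w32;python3 snap.py top t32;python3 snap.py scene s32
python3 - <<'E'
import cv2,numpy as np
a=cv2.imread('pics/w32.png'); b=cv2.imread('pics/s32.png')[270:390,150:290];c=cv2.imread('pics/t32.png')[230:310,110:210]
cv2.imwrite('pics/c32.png',np.hstack([cv2.resize(b,(400,400)),cv2.resize(c,(400,400))]))
E
```

```text
clock: 52.45
position: [0.5133, 0.2842, 0.1495]
ee_rot: [-2.212, -2.228, -0.003]
force: [-0.0, -0.1, 0.8]
width: 0.208
```

View pics/w32.png

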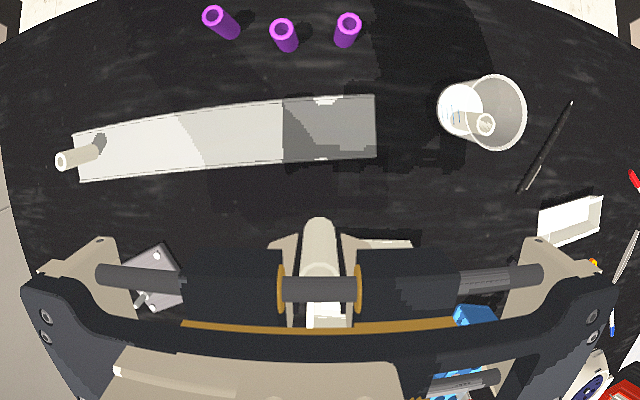

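View pics/c32.png

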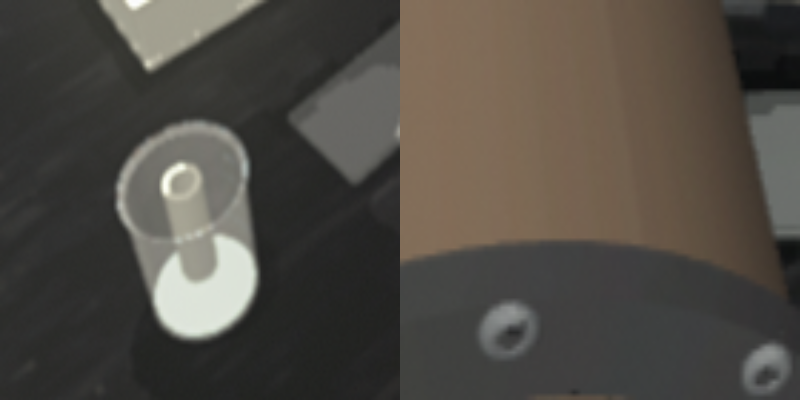

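```bash
python3 - <<'E'
from h import *
import json
p={k:np.array(v) for k,v in json.load(open('w32.json')).items()}
print('s1 top',onz('wrist',(485,123),.0635,p).round(4),'mouth',onz('wrist',(491,112),.077,p).round(4),'bottom',onz('wrist',(463,112),.003,p).round(4))
print('scene s1',onz('scene',(150+182*.35,270+182*.3),.0635).round(4),'mouth',onz('scene',(150+184*.35,270+181*.3),.077).round(4))
E
python3 go.py .417 .428 .135 0 0 1
```

```text
s1 top [0.4402 0.4266 0.0635] mouth [0.4303 0.4239 0.077 ] bottom [0.4324 0.434  0.003 ]
scene s1 [0.4376 0.4299 0.0635] mouth [0.4259 0.4328 0.077 ]
dp [ 0.1492 -0.0995  0.033 ] rot [ 0.001 -0.    -0.001] rows>= 3
```

```bash
python3 -m pendant '[{"dp":[0.04,-0.027,0],"rotation":[0,0,0],"fingers":1},{"dp":[0.085,-0.056,0],"rotation":[0,0,0],"fingers":1},{"dp":[0.125,-0.083,0.01],"rotation":[0,0,0],"fingers":1},{"dp":[0.149,-0.0995,0.03],"rotation":[0,0,0],"fingers":1},{"dp":[0.149,-0.0995,0.033],"rotation":[0,0,0],"fingers":1},{"dp":[0.149,-0.0995,0.033],"rotation":[0,0,0],"fingers":1}]';python3 snap.py scene s33;python3 go.py .417 .429 .0995 0 0 1
python3 - <<'E'
import cv2,numpy as np
a=cv2.imread('pics/s33.png')[220:380,140:320]
cv2.imwrite('pics/c33.png',cv2.resize(a,None,fx=4,fy=3.7))
E
```

```text
clock: 53.35
position: [0.4186, 0.426, 0.1162]
ee_rot: [2.223, 2.216, 0.001]
force: [0.4, -0.4, 0.3]
width: 0.206
dp [ 0.003  -0.002   0.0359] rot [ 0.002  0.001 -0.004] rows>= 1
```

View pics/c33.png

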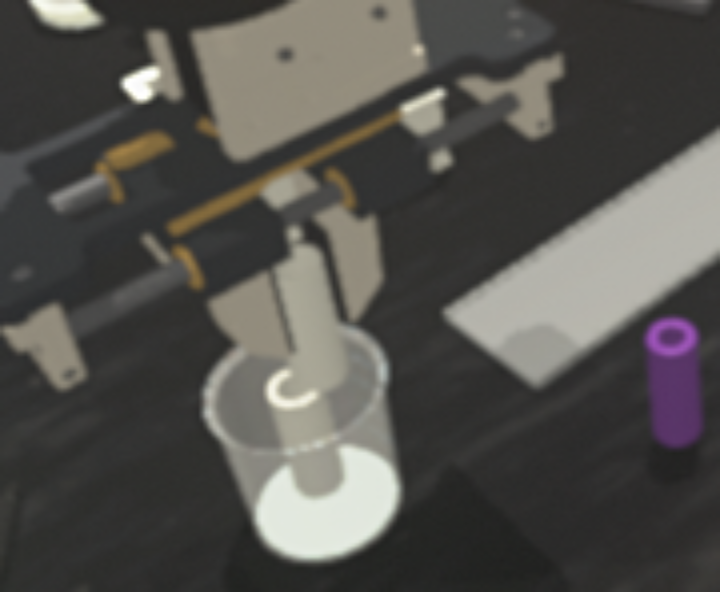

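```bash
python3 -m pendant '[{"dp":[0.002,-0.002,0.012],"rotation":[0,0,0],"fingers":1},{"dp":[0.002,-0.002,0.024],"rotation":[0,0,0],"fingers":1},{"dp":[0.002,-0.002,0.033],"rotation":[0,0,-0.004],"fingers":1},{"dp":[0.002,-0.002,0.036],"rotation":[0,0,-0.004],"fingers":1},{"dp":[0.002,-0.002,0.036],"rotation":[0,0,-0.004],"fingers":1}]';python3 log.py|head -1
python3 -m pendant '[{"dp":[0,0,0],"rotation":[0,0,0],"fingers":0.3},{"dp":[0,0,0],"rotation":[0,0,0],"fingers":0.2},{"dp":[0,0,0],"rotation":[0,0,0],"fingers":0.2},{"dp":[0,0,-0.03],"rotation":[0,0,0],"fingers":0.2},{"dp":[0,0,-0.07],"rotation":[0,0,0],"fingers":0.2},{"dp":[-0.04,0,-0.07],"rotation":[0,0,0],"fingers":0.2},{"dp":[-0.08,0,-0.07],"rotation":[0,0,0],"fingers":0.2},{"dp":[-0.08,0,-0.07],"rotation":[0,0,0],"fingers":0.2}]'
python3 snap.py scene s34; python3 go.py .470 .0145 .155 0 0 1
python3 - <<'E'
import cv2,numpy as np
a=cv2.imread('pics/s34.png')[220:380,140:320]
cv2.imwrite('pics/c34.png',cv2.resize(a,None,fx=3,fy=3))
E
```

```text
clock: 54.02
position: [0.4169, 0.4279, 0.0803]
ee_rot: [2.22, 2.22, 0.001]
force: [-0.5, 0.3, -0.5]
width: 0.208
54.025 q [-0.918  0.543  0.041  1.802 -0.027  0.796  0.707] p [0.4169 0.4279 0.0803] F [-0.5  0.3 -0.5] w 0.208
clock: 55.02
position: [0.4174, 0.3446, 0.1507]
ee_rot: [2.223, 2.215, -0.0]
force: [-0.0, 0.5, 0.1]
width: 0.397
dp [-0.3322  0.0534  0.015 ] rot [ 0.003  0.001 -0.002] rows>= 6
```

View pics/c34.png

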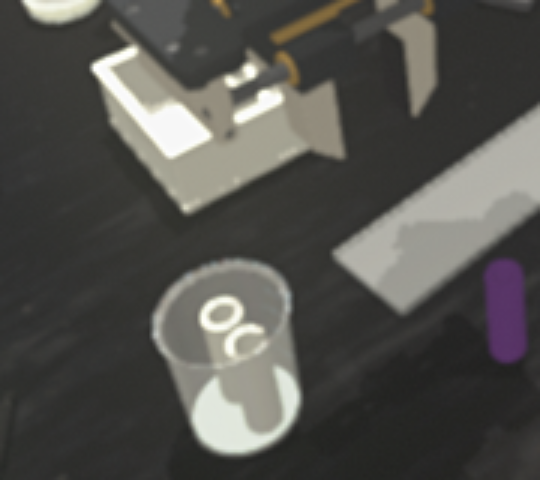

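```bash
python3 -m pendant '[{"dp":[-0.05,0.008,0],"rotation":[0,0,0],"fingers":0.2},{"dp":[-0.1,0.016,0],"rotation":[0,0,0],"fingers":0.2},{"dp":[-0.15,0.024,0],"rotation":[0,0,0],"fingers":0.2},{"dp":[-0.2,0.032,0],"rotation":[0,0,0],"fingers":0.2},{"dp":[-0.25,0.04,0],"rotation":[0,0,0],"fingers":0.2},{"dp":[-0.3,0.048,0.01],"rotation":[0,0,-0.002],"fingers":0.2},{"dp":[-0.33,0.0534,0.015],"rotation":[0.003,0.001,-0.002],"fingers":0.2},{"dp":[-0.3322,0.0534,0.015],"rotation":[0.003,0.001,-0.002],"fingers":0.2},{"dp":[-0.3322,0.0534,0.015],"rotation":[0.003,0.001,-0.002],"fingers":0.2}]'; python3 snap.py wrist w35; python3 log.py|head -1; python3 sl.py w35 320 207; python3 go.py .470 .0145 .0505 0 0 1
```

```text
clock: 56.2
position: [0.4704, 0.0158, 0.1363]
ee_rot: [-2.22, -2.222, -0.0]
force: [0.1, 0.2, -0.3]
width: 0.401
56.25 q [-0.283  0.292  0.168  2.061 -0.069  0.793  1.499] p [0.4703 0.0161 0.1364] F [ 0.1  0.9 -0.8] w 0.396
[0.4686 0.0163 0.065 ]
dp [-0.0017 -0.0003  0.1047] rot [-0.    -0.001  0.002] rows>= 2
```

View pics/w35c.png

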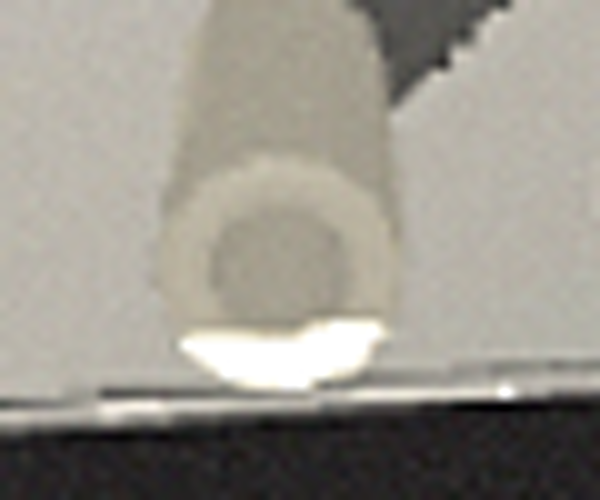

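```bash
python3 -m pendant '[{"dp":[-0.0017,-0.0003,0.04],"rotation":[0,-0.001,0.002],"fingers":0.2},{"dp":[-0.0017,-0.0003,0.075],"rotation":[0,-0.001,0.002],"fingers":0.2},{"dp":[-0.0017,-0.0003,0.096],"rotation":[0,-0.001,0.002],"fingers":0.2},{"dp":[-0.0017,-0.0003,0.1047],"rotation":[0,-0.001,0.002],"fingers":0.2},{"dp":[-0.0017,-0.0003,0.1047],"rotation":[0,-0.001,0.002],"fingers":0.2},{"dp":[-0.0017,-0.0003,0.1047],"rotation":[0,-0.001,0.002],"fingers":1},{"dp":[-0.0017,-0.0003,0.1047],"rotation":[0,-0.001,0.002],"fingers":1},{"dp":[-0.0017,-0.0003,0.1047],"rotation":[0,-0.001,0.002],"fingers":1},{"dp":[-0.0017,-0.0003,0.1047],"rotation":[0,-0.001,0.002],"fingers":1},{"dp":[-0.0017,-0.0003,0.09],"rotation":[0,-0.001,0.002],"fingers":1},{"dp":[-0.0017,-0.0003,0.05],"rotation":[0,-0.001,0.002],"fingers":1},{"dp":[-0.0017,-0.0003,0.01],"rotation":[0,-0.001,0.002],"fingers":1},{"dp":[-0.0017,-0.0003,0],"rotation":[0,-0.001,0.002],"fingers":1}]';python3 go.py .6356 .0796 .1388 0 0 1
```

```text
clock: 57.88
position: [0.4713, 0.0145, 0.1394]
ee_rot: [2.22, 2.219, 0.005]
force: [1.0, 0.2, -0.9]
width: 0.219
dp [0.0651 0.1642 0.0201] rot [ 0.004 -0.001 -0.   ] rows>= 3
```

```bash
python3 -m pendant '[{"dp":[0.016,0.04,0],"rotation":[0,0,0],"fingers":1},{"dp":[0.032,0.08,0],"rotation":[0,0,0],"fingers":1},{"dp":[0.048,0.12,0.005],"rotation":[0,0,0],"fingers":1},{"dp":[0.06,0.15,0.015],"rotation":[0.004,-0.001,0],"fingers":1},{"dp":[0.0651,0.1642,0.0201],"rotation":[0.004,-0.001,0],"fingers":1},{"dp":[0.0651,0.1642,0.0201],"rotation":[0.004,-0.001,0],"fingers":1},{"dp":[0.0651,0.1642,0.0201],"rotation":[0.004,-0.001,0],"fingers":1}]'; python3 snap.py wrist w36; python3 snap.py scene s36; python3 log.py|head -1; python3 al.py 36;python3 go.py .6356 .0796 .0998 0 0 1
```

```text
clock: 58.75
position: [0.6345, 0.0787, 0.1202]
ee_rot: [2.222, 2.22, -0.002]
force: [0.8, 0.1, 0.2]
width: 0.214
58.85 q [-0.321  0.557  0.17   1.665 -0.111  0.929  1.46 ] p [0.6348 0.0788 0.1206] F [-0.5 -1.1 -0.6] w 0.219
scene TCPaxis b crop px [208. 297.]
scene TCPaxis b+.03 crop px [203.2 202.7]
scene pin crop px [209.  387.3]
scene pin crop px [214.1 486.9]
wrist TCPaxis b crop px [241.2 316.8]
wrist TCPaxis b+.03 crop px [241.7 443.9]
wrist pin crop px [246.9 225.9]
wrist pin crop px [245.8 140.8]
dp [0.0008 0.0007 0.0396] rot [ 0.     0.001 -0.001] rows>= 1
```

View pics/cs36.png

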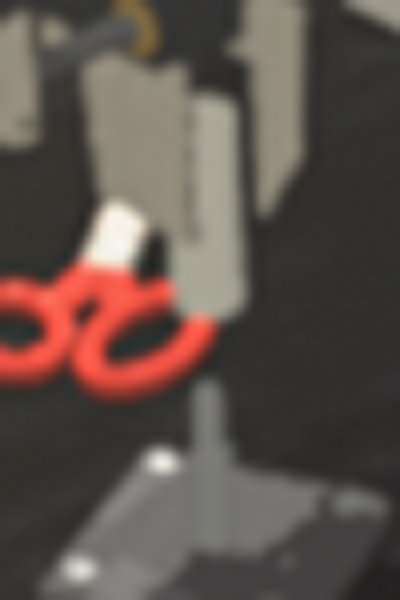

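View pics/cw36.png

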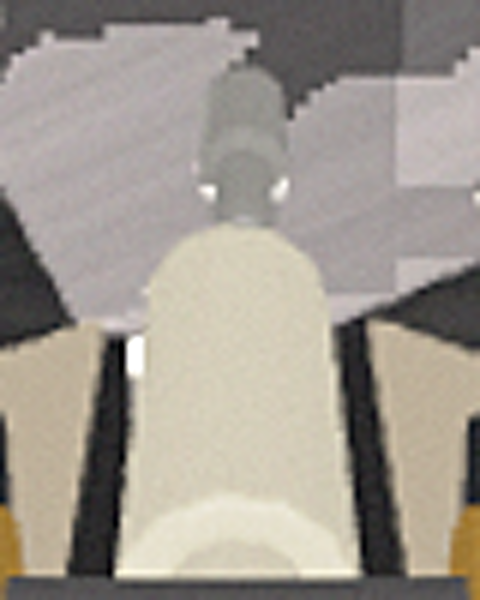

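```bash
python3 -m pendant '[{"dp":[0.0009,0.0011,0.008],"rotation":[0,0.001,-0.001],"fingers":1},{"dp":[0.0009,0.0011,0.015],"rotation":[0,0.001,-0.001],"fingers":1},{"dp":[0.0009,0.0011,0.0175],"rotation":[0,0.001,-0.001],"fingers":1},{"dp":[0.0009,0.0011,0.0175],"rotation":[0,0.001,-0.001],"fingers":1},{"dp":[0.0009,0.0011,0.0175],"rotation":[0,0.001,-0.001],"fingers":1}]'; python3 snap.py wrist w37; python3 snap.py scene s37; python3 log.py|head -1; python3 al.py 37;python3 go.py .6358 .0797 .0998 0 0 1
```

```text
clock: 59.48
position: [0.6361, 0.0798, 0.1032]
ee_rot: [2.221, 2.222, 0.001]
force: [-0.8, 0.1, -0.3]
width: 0.219
59.575 q [-0.318  0.578  0.165  1.677 -0.116  0.896  1.464] p [0.6361 0.0798 0.1033] F [-0.7 -1.  -0.2] w 0.217
scene TCPaxis b crop px [205.1 349.5]
scene TCPaxis b+.03 crop px [200.3 257.2]
scene pin crop px [209.  387.3]
scene pin crop px [214.1 486.9]
wrist TCPaxis b crop px [239.8 313.3]
wrist TCPaxis b+.03 crop px [240.5 440.1]
wrist pin crop px [237.7 265.2]
wrist pin crop px [237.4 168.8]
dp [-0.0001 -0.0004  0.0223] rot [ 0.001 -0.001  0.   ] rows>= 1
```

View pics/cs37.png

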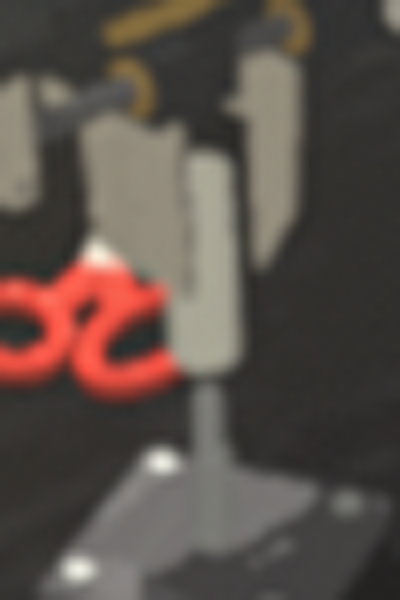

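View pics/cw37.png

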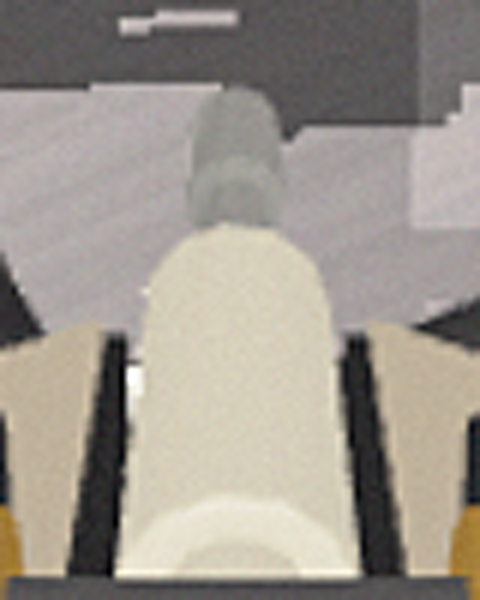

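```bash
python3 -m pendant '[{"dp":[0,-0.0002,0.006],"rotation":[0,0,0],"fingers":1},{"dp":[0,-0.0002,0.011],"rotation":[0,0,0],"fingers":1},{"dp":[0,-0.0002,0.016],"rotation":[0,0,0],"fingers":1},{"dp":[0,-0.0002,0.021],"rotation":[0,0,0],"fingers":1},{"dp":[0,-0.0002,0.0225],"rotation":[0,0,0],"fingers":1},{"dp":[0,-0.0002,0.0225],"rotation":[0,0,0],"fingers":1}]'; python3 log.py|head -1; python3 go.py .6358 .0797 .0875 0 0 1
```

```text
clock: 60.32
position: [0.6359, 0.0798, 0.0807]
ee_rot: [2.221, 2.221, 0.001]
force: [-0.1, -0.1, -0.3]
width: 0.216
60.325 q [-0.314  0.604  0.16   1.695 -0.121  0.852  1.468] p [0.6359 0.0798 0.0807] F [-0.1 -0.1 -0.3] w 0.216
dp [-0.0001 -0.0001  0.012 ] rot [ 0. -0.  0.] rows>= 1
```

```bash
python3 -m pendant '[{"dp":[0,0,0.004],"rotation":[0,0,0],"fingers":1},{"dp":[0,0,0.007],"rotation":[0,0,0],"fingers":1},{"dp":[0,0,0.0095],"rotation":[0,0,0],"fingers":1},{"dp":[0,0,0.0108],"rotation":[0,0,0],"fingers":1},{"dp":[0,0,0.012],"rotation":[0,0,0],"fingers":1},{"dp":[0,0,0.012],"rotation":[0,0,0],"fingers":1}]';python3 log.py|head -1
python3 - <<'E'
from h import *
i=arm.get_image('scene'); cv2.imwrite('pics/s38.png',cv2.resize(i[140:215,280:330],None,fx=8,fy=8))
E
```

```text
clock: 61.08
position: [0.6366, 0.0798, 0.0699]
ee_rot: [2.221, 2.221, 0.003]
force: [-3.2, -0.4, 9.8]
width: 0.215
61.075 q [-0.312  0.617  0.157  1.702 -0.124  0.83   1.471] p [0.6366 0.0798 0.0699] F [-3.2 -0.4  9.8] w 0.215
```

View pics/s38.png

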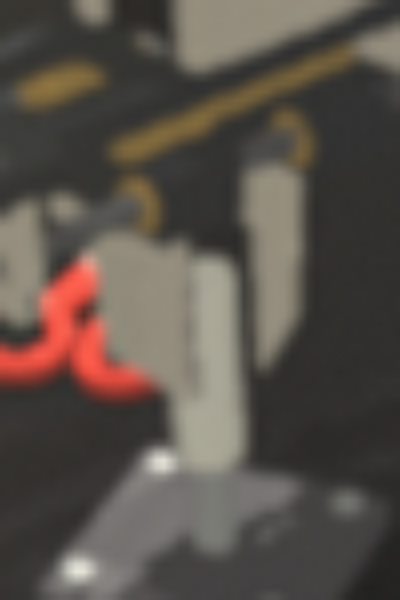

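Sleeve 6 stopped on the cone, so it goes to the bin. I'll check where the bin is now.

```bash
python3 -m pendant '[{"dp":[0,0,-0.01],"rotation":[0,0,0],"fingers":1},{"dp":[0,0,-0.03],"rotation":[0,0,0],"fingers":1},{"dp":[0,0,-0.06],"rotation":[0,0,0],"fingers":1},{"dp":[0.01,0,-0.07],"rotation":[0,0,0],"fingers":1},{"dp":[0.02,0,-0.075],"rotation":[0,0,0],"fingers":1},{"dp":[0.02,0,-0.075],"rotation":[0,0,0],"fingers":1}]'
python3 bin.py t39; python3 go.py .66 .3255 .155 0 0 1
```

```text
clock: 61.88
position: [0.6359, 0.1018, 0.1443]
ee_rot: [-2.219, -2.224, -0.003]
force: [-1.1, 0.2, -0.5]
width: 0.218
((204.6336669921875, 179.6633758544922), (59.702232360839844, 55.12506103515625), 5.710593223571777) 3130
[[0.568, 0.388], [0.691, 0.392], [0.684, 0.262], [0.562, 0.262]] c [0.6256 0.326  0.05  ]
dp [0.2248 0.0245 0.008 ] rot [ 0.001 -0.001  0.001] rows>= 4
```

View pics/t39c.png

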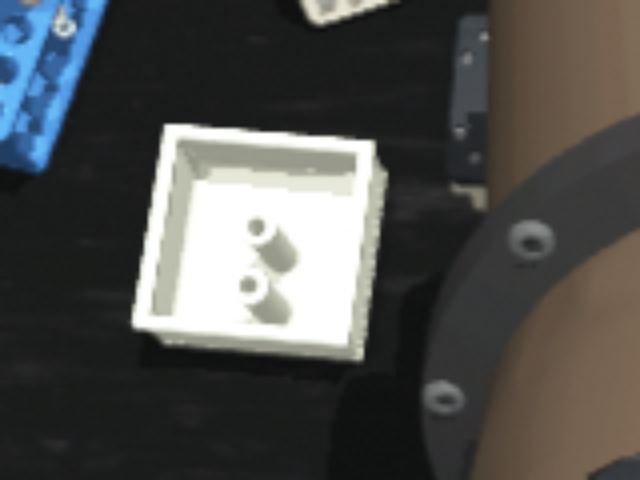

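```bash
python3 -m pendant '[{"dp":[0.05,0.006,0],"rotation":[0,0,0],"fingers":1},{"dp":[0.105,0.012,0],"rotation":[0,0,0],"fingers":1},{"dp":[0.16,0.018,0],"rotation":[0,0,0],"fingers":1},{"dp":[0.205,0.023,0.005],"rotation":[0.001,-0.001,0.001],"fingers":1},{"dp":[0.2245,0.0245,0.008],"rotation":[0.001,-0.001,0.001],"fingers":1},{"dp":[0.2245,0.0245,0.03],"rotation":[0.001,-0.001,0.001],"fingers":1},{"dp":[0.2245,0.0245,0.06],"rotation":[0.001,-0.001,0.001],"fingers":1},{"dp":[0.2245,0.0245,0.09],"rotation":[0.001,-0.001,0.001],"fingers":1},{"dp":[0.2245,0.0245,0.106],"rotation":[0.001,-0.001,0.001],"fingers":1},{"dp":[0.2245,0.0245,0.107],"rotation":[0.001,-0.001,0.001],"fingers":1}]';python3 log.py|head -1
python3 -m pendant '[{"dp":[0,0,0],"rotation":[0,0,0],"fingers":0.3},{"dp":[0,0,0],"rotation":[0,0,0],"fingers":0.2},{"dp":[0,0,0],"rotation":[0,0,0],"fingers":0.2},{"dp":[0,0,-0.03],"rotation":[0,0,0],"fingers":0.2},{"dp":[0,0,-0.08],"rotation":[0,0,0],"fingers":0.2},{"dp":[-0.02,-0.03,-0.11],"rotation":[0,0,0],"fingers":0.2},{"dp":[-0.06,-0.07,-0.13],"rotation":[0,0,0],"fingers":0.2},{"dp":[-0.1,-0.11,-0.15],"rotation":[0,0,0],"fingers":0.2},{"dp":[-0.15,-0.15,-0.17],"rotation":[0,0,0],"fingers":0.2},{"dp":[-0.2,-0.18,-0.17],"rotation":[0,0,0],"fingers":0.2},{"dp":[-0.25,-0.18,-0.17],"rotation":[0,0,0],"fingers":0.2},{"dp":[-0.25,-0.18,-0.17],"rotation":[0,0,0],"fingers":0.2},{"dp":[-0.25,-0.18,-0.17],"rotation":[0,0,0],"fingers":0.2}]'
python3 bin.py t40; python3 snap.py scene s40; python3 log.py | head -1
```

```text
clock: 63.18
position: [0.6595, 0.3241, 0.0358]
ee_rot: [-2.222, -2.221, 0.005]
force: [0.8, -1.2, 0.0]
width: 0.216
63.175 q [-0.615  0.788  0.148  1.448 -0.131  0.918  1.14 ] p [0.6595 0.3241 0.0358] F [ 0.8 -1.2  0. ] w 0.216
clock: 64.8
position: [0.4802, 0.0751, 0.2072]
ee_rot: [-2.222, -2.221, 0.003]
force: [0.2, -0.0, 0.0]
width: 0.401
((204.53465270996094, 179.65347290039062), (59.50322341918945, 55.12506103515625), 5.710593223571777) 3127
[[0.568, 0.388], [0.691, 0.392], [0.684, 0.262], [0.562, 0.262]] c [0.6256 0.3262 0.05  ]
64.9 q [-0.448  0.228  0.219  1.941 -0.058  0.981  1.37 ] p [0.4801 0.0759 0.2068] F [-0.2 -0.5 -0.7] w 0.402
```

View pics/t40.png

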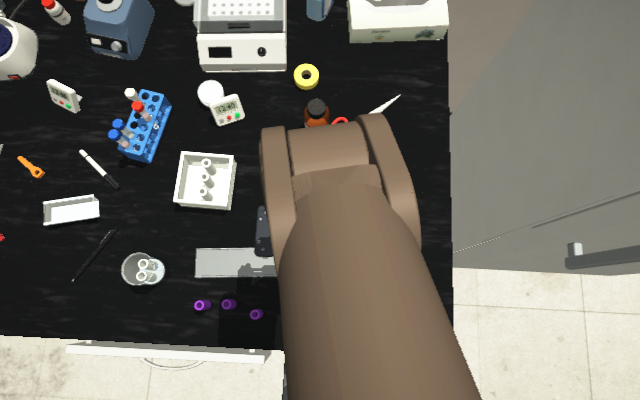

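View pics/s40.png

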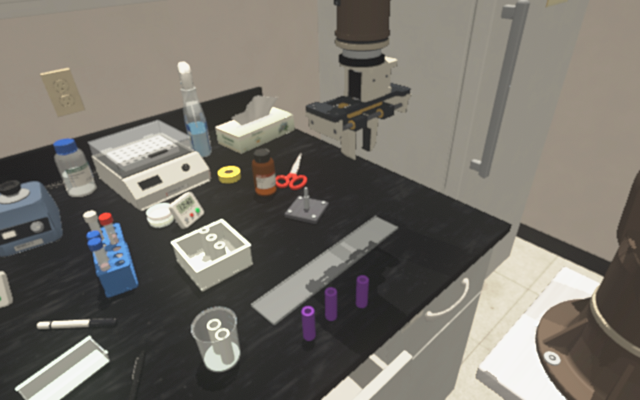

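```bash
python3 -c "
from cell import arm
print(arm.sign_off())"
```

```text
the job is handed in; nothing more can be done
None
```

The job is handed in at about 65 s on the robot clock; the sign-off gave no verdict.

- **Beaker:** I turned it over in two 90° steps, laying it on its side and gripping it again, then stood it mouth up at about (0.43, 0.43).
- **Gauging:** Five sleeves were there and place 5 was empty. In left-to-right order, sleeves 1 and 4 went down to the foot (lower end about 12 mm, 10 to 13 N). Sleeves 2, 3 and 6 stopped on the cone (lower end about 43 mm, 8 to 10 N).
- **Placing:** Sleeves 1 and 4 stand in the beaker. Sleeves 2, 3 and 6 stand in the bin.

**Last checks:** The final top and scene pictures show two sleeves in the upright beaker, three in the level bin, the brown bottle upright and the purple tubes untouched. The bin measured in the same place each time I checked, about (0.626, 0.326), so I saw no knock. The open gripper was clear of everything at hand-in.

**What disagreed:** The arm's pose readings wandered by about 1 mm, and when I gripped sleeve 2 the y reading was 3 mm from what I had aimed for. I aligned each sleeve to the pin from the images, and all five went on without sticking.

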